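Clear up after the epoxy: cups on the draining pegs, sticks through the waste flap

TASK

Clear up after the epoxy work: hang every rinsed mixing cup mouth-down on the draining rack, one to a peg and each pushed fully home so that it drains, and push every used stirring stick (the ones with dark resin on the end) through the sprung flap of the waste box, so that it drops inside and the flap closes behind it. Two or three cups and two or three sticks are there; any order and any free peg will do. Leave the tape measure and the clean wooden strip where they are.

Things in the scene. Friction and masses are not known exactly. Their poses are not given: they have to be found in the camera images.
- bin: grey steel waste box, fixed, 140 (x) x 226 (y) x 190 mm high, closed all round except for an opening in its lid, 110 (x) x 190 (y) mm, filled by the flap. Origin: centre of the underside; z up.
- bin_mouth (a point): centre of the lid opening of the waste box, at lid height (190 mm); axes as the box.
- bin_floor (a point): centre of the inner floor of the waste box; axes as the box.
- flap (a joint): aluminium flap that fills the lid opening, 105 x 185 mm, hinged along the opening's +x edge (box axes); it swings down into the box. 0 = shut and level, grows as it opens, at most 1.35 rad. A spring shuts it: about 0.05 N m to start, about 0.14 N m at 1.1 rad, so a stick laid on it does not open it (push with a few newtons); it springs shut by itself once nothing holds it.
- tape: tape measure, 37 x 77 x 62 mm, loose, a bystander; origin at the centre of its underside.
- strip: clean pale wooden strip, 19 x 200 x 17 mm, loose, a bystander (not waste); origin at the centre of its underside, long along its y.
- peg_1: wooden peg 1 of three, 115 mm apart in a row on a fixed draining rack (+y end); 29 mm thick near its rounded tip, 40 mm at its root, 100 mm long. Origin: centre of the tip, 140 mm above the table; z runs out along the peg, leaning 25 degrees from vertical to the robot's side; y along the row. A seated cup's base rests on the tip; it sags about 10 degrees off the peg's axis.
- peg_2: wooden peg 2 of three, 115 mm apart in a row on a fixed draining rack (middle); 29 mm thick near its rounded tip, 40 mm at its root, 100 mm long. Origin: centre of the tip, 140 mm above the table; z runs out along the peg, leaning 25 degrees from vertical to the robot's side; y along the row. A seated cup's base rests on the tip; it sags about 10 degrees off the peg's axis.
- peg_3: wooden peg 3 of three, 115 mm apart in a row on a fixed draining rack (-y end); 29 mm thick near its rounded tip, 40 mm at its root, 100 mm long. Origin: centre of the tip, 140 mm above the table; z runs out along the peg, leaning 25 degrees from vertical to the robot's side; y along the row. A seated cup's base rests on the tip; it sags about 10 degrees off the peg's axis.
- cup_1_centre (a point): mixing cup 1: white plastic, tapered, 88 mm high, 72 mm wide at the mouth, 54 mm at the base, wall 3 mm, base 4 mm, 60 g; it starts mouth down on the table. This point: on the axis, half-way up (44 mm). z runs from mouth to base (up while it is mouth down). May be absent.
- cup_1_inside (a point): centre of the inside of the base of cup 1, 84 mm along z from the mouth; axes as cup_1_centre.
- cup_1_mouth (a point): centre of the mouth of cup 1; axes as cup_1_centre.
- cup_1: the whole of mixing cup 1; origin at the centre of its mouth, z from mouth to base.
- cup_2_centre (a point): mixing cup 2: white plastic, tapered, 88 mm high, 72 mm wide at the mouth, 54 mm at the base, wall 3 mm, base 4 mm, 60 g; it starts mouth down on the table. This point: on the axis, half-way up (44 mm). z runs from mouth to base (up while it is mouth down). May be absent.
- cup_2_inside (a point): centre of the inside of the base of cup 2, 84 mm along z from the mouth; axes as cup_2_centre.
- cup_2_mouth (a point): centre of the mouth of cup 2; axes as cup_2_centre.
- cup_2: the whole of mixing cup 2; origin at the centre of its mouth, z from mouth to base.
- cup_3_centre (a point): mixing cup 3: white plastic, tapered, 88 mm high, 72 mm wide at the mouth, 54 mm at the base, wall 3 mm, base 4 mm, 60 g; it starts mouth down on the table. This point: on the axis, half-way up (44 mm). z runs from mouth to base (up while it is mouth down). May be absent.
- cup_3_inside (a point): centre of the inside of the base of cup 3, 84 mm along z from the mouth; axes as cup_3_centre.
- cup_3_mouth (a point): centre of the mouth of cup 3; axes as cup_3_centre.
- cup_3: the whole of mixing cup 3; origin at the centre of its mouth, z from mouth to base.
- stick_1_centre (a point): used stirring stick 1: flat wood 18 x 152 x 9 mm with dark resin on one end, 15 g, lying flat. This point: its centre, half-way up; long along its y, z up. May be absent.
- stick_2_centre (a point): used stirring stick 2: flat wood 18 x 152 x 9 mm with dark resin on one end, 15 g, lying flat. This point: its centre, half-way up; long along its y, z up. May be absent.
- stick_3_centre (a point): used stirring stick 3: flat wood 18 x 152 x 9 mm with dark resin on one end, 15 g, lying flat. This point: its centre, half-way up; long along its y, z up. May be absent.
There are look-alikes about, which are no part of the job. Leave any green look-alike of the cup_1 alone.

How it is judged:
By the outcome, as a careful person would: the job done as asked, in the order asked, and still so for the second after the job is handed in, with the robot touching nothing.
Of cup_1, cup_2, cup_3 only 2 to 3 are there at a start; the rules pass over those that are not, and their reading is None.
Of stick_1, stick_2, stick_3 only 2 to 3 are there at a start; the rules pass over those that are not, and their reading is None.
At some moment in a run one of cup_1, cup_2, cup_3, stick_1, stick_2, stick_3 may be knocked a few centimetres aside while the robot is not near it.
It also fails if it takes over 210 s, if anything falls off the work surface, if the arm or the gripper's body presses on something with over 40 N, if the wrist force passes 120 N, or if a joint passes its speed limit or range.

ROBOT

A 6-joint arm with a two-finger parallel gripper is mounted at the origin on the work surface; the furniture and walls round the work are solid. World frame = base frame: x ahead of the robot, y to its left, z up, the work surface at z = 0. Lengths are in mm, angles in rad, forces in N, time in s.
With the tool pointing down it reaches from about 250 to 775 mm from the base axis. Payload 4 kg.
Tool frame: the origin (TCP) lies on the centre line of the jaws, within the pads' length; the fingertips stand 11 mm ahead of it and the grasp point (between the pads) lies 8 mm behind it; z points along the fingers, y is the direction in which the jaws open and shut (so a half turn about z gives the same grasp; the last joint's range is limited). The gripper opens to 85 mm and grips with 20 to 120 N. Pads are 22 mm wide; open, the fingers measure 114 mm over their backs; the gripper's body (76 mm by 85 mm) begins 54 mm behind the grasp point. The pads swing forward as they close: fully open they stand 13 mm farther back than shut.
Start: joints at [-1.363, 0.087, 1.371, -0, 1.684, -0.103], TCP at [168.198, -523.666, 242.341] pointing down, gripper open.
Joint ranges: [-3.1, 3.1], [-0.76, 2.03], [0.27, 2.55], [-1.08, 4.22], [0.17, 2.65], [-2.57, 2.57]. Speed limits (rad/s): [2.79, 2.79, 3.14, 3.14, 3.14, 3.14].

INTERFACE

Orientations are given as [roll, pitch, yaw] about the fixed x, y, z axes, in that order (R = Rz(yaw) Ry(pitch) Rx(roll)).
In Python, from cell import r, imaging, job, nets gives the robot as it stands.
- The arm moves only by the tool move_arm, never from a script. Its argument "targets" is one flat list of numbers, 7 for each row, row after row: the shift along the world's x, y, z in m, then the turn, a rotation vector about the world's x, y, z in rad, then the finger opening in m, from 0 to 0.0854. A call has 1 to 10 rows; each row shifts and turns the pose as measured when the row begins; what a row does not reach is not made up. A row lasts 1/12 s, in which the tool goes at most 41.7 mm and 7.16 degrees, less where a joint would pass 70% of its speed; a pose out of reach is approached as far as the arm can. A call with a gripper value outside its range is refused whole. The fingers move at their own pace and stop on an object; "grip_force" is the grip in N (left out, the last holds). Time passes only in rows, so rows that do not move let the fingers close. It gives the time, the measured TCP pose, the force and the opening at its end, in the units of the state.
- r.observe(): the state, without advancing time (a new reading comes with each control period).
- imaging.camera(name): name is "scene" or "side" or "wrist"; returns a dict with "color" (400x640x3 uint8, red, green, blue), "K" (3x3 intrinsics, pixels), "k1" (the pictures are not rectified: a ray, as slopes to the right and down, at radius r is drawn at 1 + k1 r^2 times it, then the intrinsics apply), "xyz" and "orientation" of the camera in the world. Camera axes: x right, y down, z forward; pixel columns grow to the right and rows downward; lengths in mm; the calibration is good to about 2 mm. A picture is of the moment at which its call begins. There is no depth.
- job.sign_off(): hands the job in, once; it reports no verdict.
Trained networks look in a picture, given as the dict that the camera call returned (one of the last four; its "shot" number tells which), for a name from the list of things; names that differ only in an ending like _2 or _b are one class to them, and where a whole thing is asked for, a point or a joint stands for the part that bears it (a point fixed in the world has none). Each returns a list of dicts, best first, with "p" (0 to 1); they miss things now and then, are a little off and sometimes report something else, mostly with a low value. They report only what shows in the picture. A call takes as long as a camera call. They do not tell look-alikes from the thing itself.
- nets.search_frame(target, picture): "centre" ([row, column] as shares, 0 to 1, of the picture: columns of its width, rows of its height, amid what is visible of it).
- nets.trace(target, picture): "mask" (400x640 bool, what is visible of it) and "centre" ([row, column] as shares, 0 to 1, of the picture: columns of its width, rows of its height, amid what is visible of it).
The state is a dict: "time_s": time; "q": joint angles; "qd": joint speeds; "joint_torque": joint torques, N m; "tcp_pos": TCP position; "tcp_rot": TCP orientation; "contact_force": force on the tool from outside, world axes, zero at the start; "moment": the same for the moment, N m; "gripper_width": finger opening in mm.
Only numpy, scipy, OpenCV 4.12 (cv2) and the standard library are available. Lean on these libraries where they do the work, as an engineer would, in place of code of your own. Each camera call takes 0.05 s, during which the arm holds its last target.

## Working session

There is one attempt and no reset: what is moved stays moved. The work goes in short steps, Python scripts to look and compute and a tool call to move; the robot and the scene stay as the last step left them, time stands still between calls to the robot, and variables do not carry over. Pictures are saved under pics/ and viewed, and the job is handed in when it is done.

Besides the shell and the picture viewer there is one more tool, called as name(argument=value, ...), one argument or row to a line, values as JSON. move_arm: Moves the arm, as the interface text tells. Its arguments: {"type":"object","properties":{"targets":{"type":"array"},"grip_force":{"type":"number"}},"required":["targets"]}

```bash
ls; mkdir -p pics; python3 - <<'E'
from cell import r, imaging, job, nets
import cv2
print(r.observe())
for n in ("scene","side","wrist"):
    p=imaging.camera(n)
    print(n,p["K"],p["k1"],p["xyz"],p["orientation"],p["shot"])
    cv2.imwrite(f"pics/{n}0.png",p["color"][:,:,::-1])
E
```

```text
pics
{'time_s': 0.0, 'q': array([-1.36314228e+00,  8.79515046e-02,  1.37224964e+00, -4.71905451e-05,
        1.68361508e+00, -1.03098416e-01]), 'qd': array([-0.00131411, -0.00234879, -0.00018661,  0.0002199 ,  0.00066823,
       -0.00053393]), 'joint_torque': array([ 1.66322716e-04, -3.51869953e+01, -3.13268352e+01, -4.02061812e-05,
        1.07407977e-02,  5.14495646e-08]), 'tcp_pos': array([ 168.05990315, -523.19392015,  241.14336044]), 'tcp_rot': array([-3.13937607e+00, -1.82187095e-04,  3.10747002e-01]), 'contact_force': array([ 0.47896893,  0.5118117 , -0.40315267]), 'moment': array([ 0.0284144 ,  0.00577066, -0.01408173]), 'gripper_width': 85.50521852032408}
scene [[412.75900312   0.         326.525814  ]
 [  0.         412.75900312 193.74162019]
 [  0.           0.           1.        ]] -0.04464242048632154 [ 68.42794475 697.81359212 780.1952973 ] [-2.24739197e+00  2.23522323e-03 -2.53260524e+00] 1
side [[442.42062629   0.         316.16818111]
 [  0.         442.42062629 204.56311273]
 [  0.           0.           1.        ]] -0.11901785194841924 [  284.76247502 -1058.47960436  1135.52917613] [-2.29770729 -0.01113923 -0.23280224] 2
wrist [[289.54640213   0.         324.48466432]
 [  0.         289.54640213 204.87917865]
 [  0.           0.           1.        ]] -0.05429061061044653 [ 239.97519905 -499.72062797  371.35618778] [ 2.84135583e+00  1.14834978e-03 -1.25962364e+00] 3
```

View pics/scene0.png

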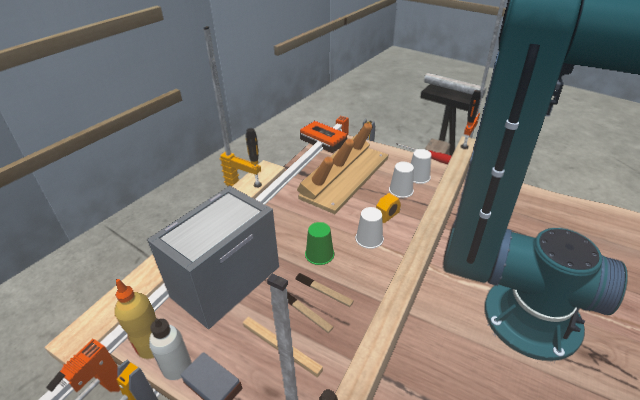

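View pics/side0.png

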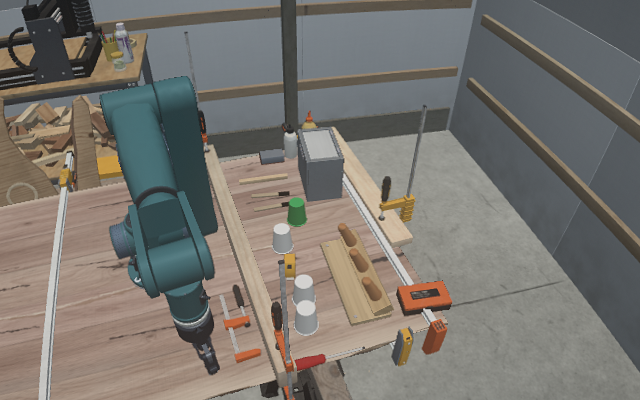

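View pics/wrist0.png

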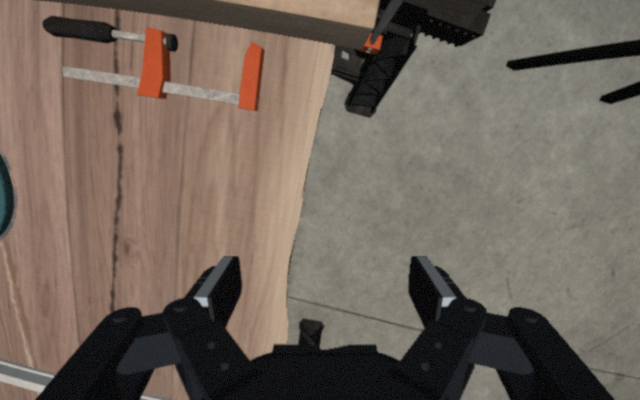

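```bash
cat > h.py <<'E'
from cell import r, imaging, job, nets
import numpy as np, cv2
from scipy.spatial.transform import Rotation as Rn
def cam(n):
    p=imaging.camera(n); p["R"]=Rn.from_euler('xyz',p["orientation"]).as_matrix(); return p
def proj(p,X):
    X=np.atleast_2d(X); c=(X-p["xyz"])@p["R"]; s=c[:,:2]/c[:,2:]
    r2=(s**2).sum(1,keepdims=True); s=s*(1+p["k1"]*r2)
    return s*[p["K"][0,0],p["K"][1,1]]+[p["K"][0,2],p["K"][1,2]]
def ray(p,uv):
    d=(np.asarray(uv,float)-[p["K"][0,2],p["K"][1,2]])/[p["K"][0,0],p["K"][1,1]]
    s=d.copy()
    for _ in range(20): s=d/(1+p["k1"]*(s**2).sum())
    return p["R"]@np.array([s[0],s[1],1.])
def onz(p,uv,z):
    d=ray(p,uv); return p["xyz"]+d*(z-p["xyz"][2])/d[2]
def tri(p1,u1,p2,u2):
    d1=ray(p1,u1);d2=ray(p2,u2);A=np.stack([d1,-d2],1)
    t=np.linalg.lstsq(A,p2["xyz"]-p1["xyz"],rcond=None)[0]
    a=p1["xyz"]+t[0]*d1;b=p2["xyz"]+t[1]*d2
    return (a+b)/2,np.linalg.norm(a-b)
def px(c): return np.array([c[1]*640,c[0]*400])
def save(p,name,crop=None,s=1):
    im=p["color"][:,:,::-1]
    if crop: x0,y0,x1,y1=crop; im=im[y0:y1,x0:x1]
    im=cv2.resize(im,None,fx=s,fy=s,interpolation=cv2.INTER_CUBIC); cv2.imwrite("pics/"+name,im)
E
python3 - <<'E'
from h import *
for n in("scene","side"):
    p=cam(n)
    for t in("cup_1","stick_1_centre","strip","tape","bin","peg_1","flap"):
        for d in nets.trace(t,p):
            if d["p"]<0.2: continue
            m=d["mask"]; ys,xs=np.nonzero(m)
            c=px(d["centre"]); print(n,t,round(d["p"],2),c.round(),m.sum(),xs.min(),xs.max(),ys.min(),ys.max(), onz(p,c,44 if t[0]=='c' else 5).round())
    save(p,n+"1.png",(140,90,460,390) if n=="scene" else (200,100,440,340),2.5 if n=="scene" else 2.5)
E
```

```text
scene cup_1 0.85 [421. 165.] 572 411 431 150 182 [ 434. -341.   44.]
scene cup_1 0.78 [402. 180.] 727 389 413 162 197 [ 447. -232.   44.]
scene cup_1 0.63 [321. 245.] 1014 305 334 222 264 [490. 119.  44.]
scene cup_1 0.58 [371. 231.] 889 355 383 207 246 [414.   7.  44.]
scene cup_1 0.4 [209. 228.] 3022 161 258 193 261 [764. 238.  44.]
scene stick_1_centre 0.76 [323. 290.] 470 295 352 273 305 [423. 206.   5.]
scene stick_1_centre 0.46 [371. 229.] 943 355 383 206 247 [435. -37.   5.]
scene strip 0.57 [274. 340.] 856 243 322 318 376 [432. 371.   5.]
scene tape 0.97 [390. 204.] 517 376 401 193 222 [ 443. -160.    5.]
scene bin 0.71 [369. 232.] 928 355 383 208 248 [434. -25.   5.]
scene bin 0.57 [217. 254.] 11803 147 278 186 328 [709. 268.   5.]
scene peg_1 0.83 [342. 153.] 322 333 353 138 166 [ 704. -306.    5.]
scene peg_1 0.76 [362. 133.] 239 354 371 123 148 [ 718. -456.    5.]
scene peg_1 0.73 [321. 172.] 372 312 333 157 184 [ 699. -174.    5.]
scene peg_1 0.55 [323. 290.] 437 297 351 274 305 [425. 205.   5.]
scene peg_1 0.25 [209. 224.] 3085 160 258 193 261 [814. 200.   5.]
scene fla
[... 563 characters left out ...]
1.] 514 292 315 275 303 [ 460. -215.    5.]
side strip 0.72 [268. 179.] 324 239 286 174 184 [431. 373.   5.]
side strip 0.66 [306. 319.] 720 294 318 300 335 [ 443. -320.    5.]
side tape 0.6 [288. 264.] 268 284 295 254 279 [430. -96.   5.]
side bin 0.61 [303. 293.] 506 291 315 276 304 [ 451. -224.    5.]
side bin 0.59 [320. 165.] 3012 297 344 125 201 [666. 423.   5.]
side peg_1 0.78 [346. 234.] 256 338 356 223 246 [657.  -3.   5.]
side peg_1 0.57 [359. 265.] 274 350 368 248 272 [ 661. -154.    5.]
side peg_1 0.52 [371. 290.] 303 361 381 277 300 [ 667. -259.    5.]
side peg_1 0.33 [318. 158.] 2933 298 344 127 200 [669. 469.   5.]
side flap 0.93 [319. 144.] 762 303 337 130 158 [699. 574.   5.]
```

View pics/scene1.png

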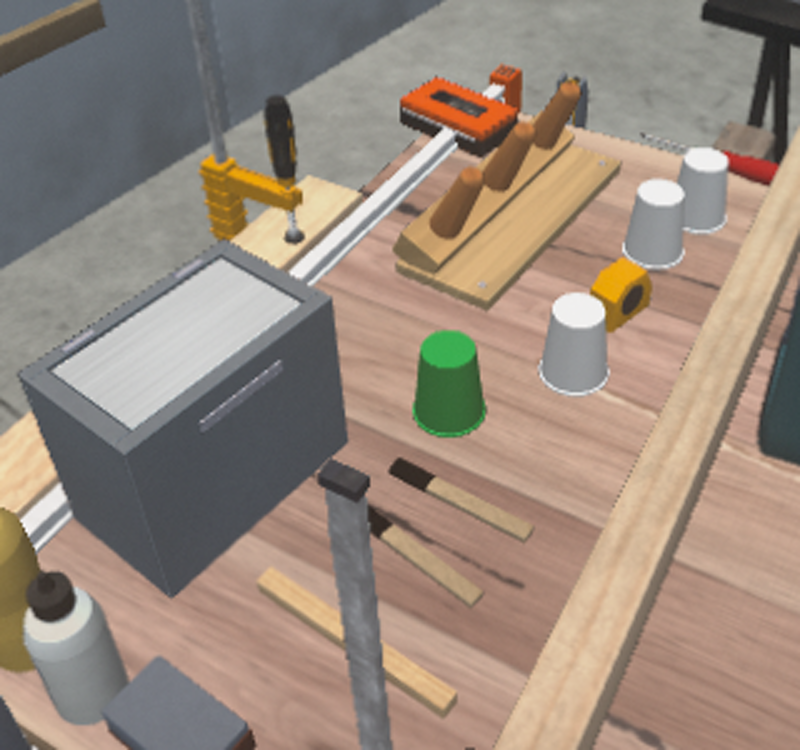

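View pics/side1.png

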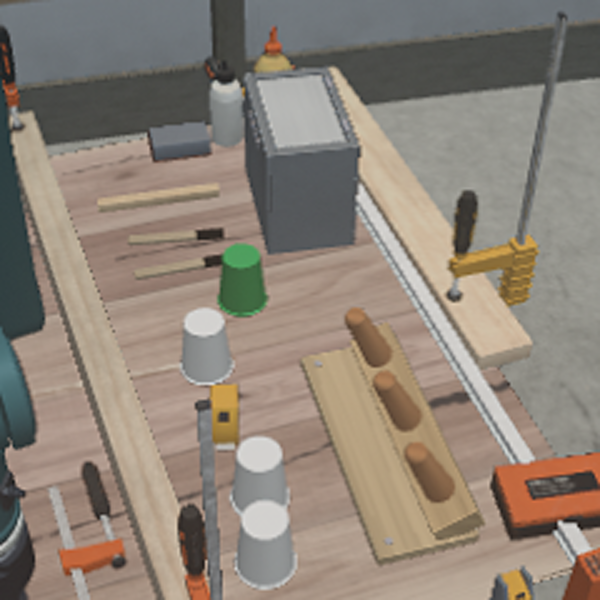

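```bash
python3 - <<'E'
from h import *
s=cam("scene"); d=cam("side")
save(s,"s_rack.png",(290,110,450,230),5); save(d,"d_rack.png",(270,200,430,320),5)
save(s,"s_bin.png",(140,180,300,300),5); save(d,"d_bin.png",(230,110,390,230),5)
E
```

```text
(no output)
```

View pics/s_rack.png

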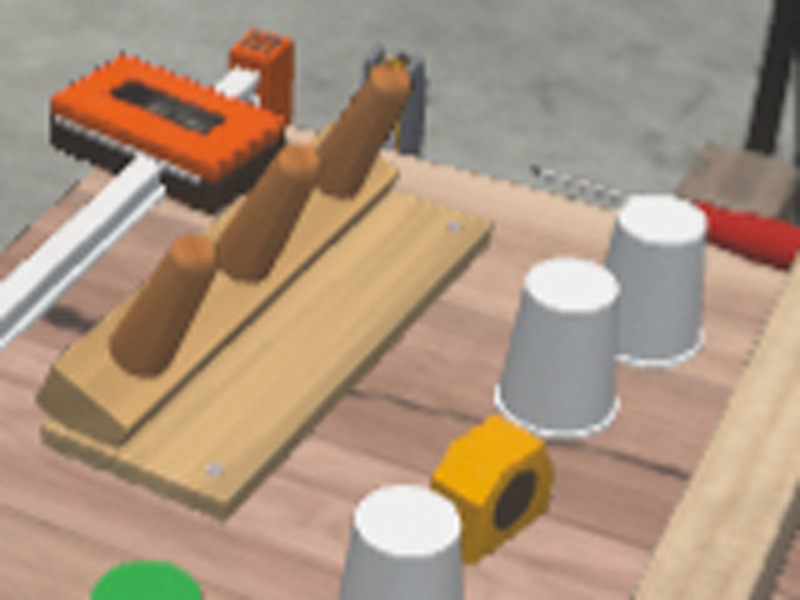

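View pics/d_rack.png

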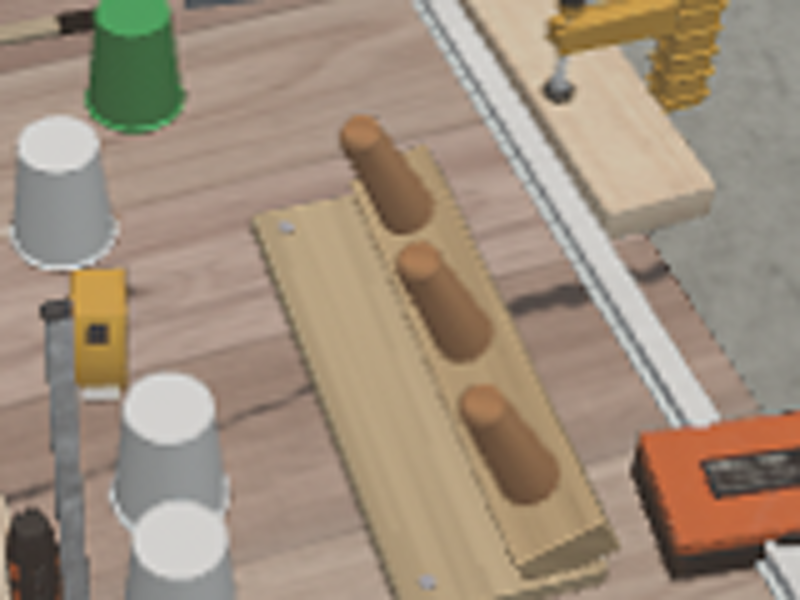

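View pics/s_bin.png

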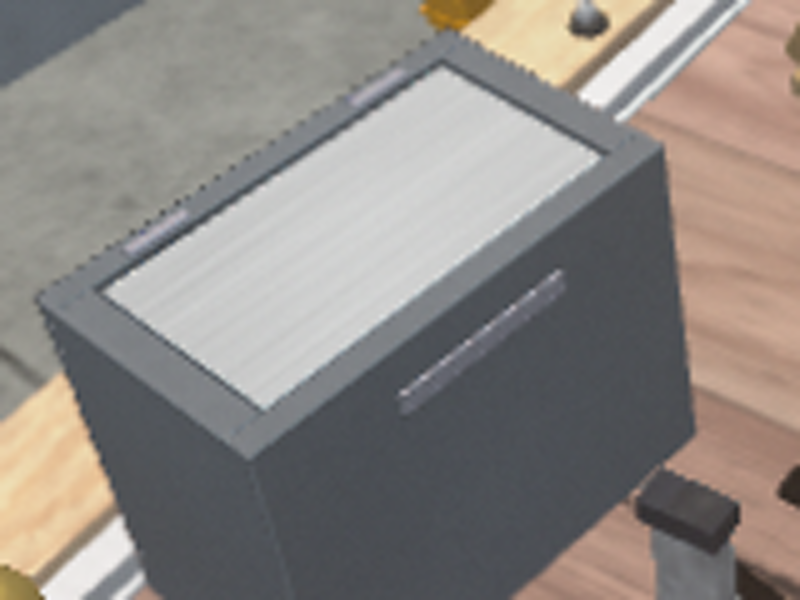

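View pics/d_bin.png

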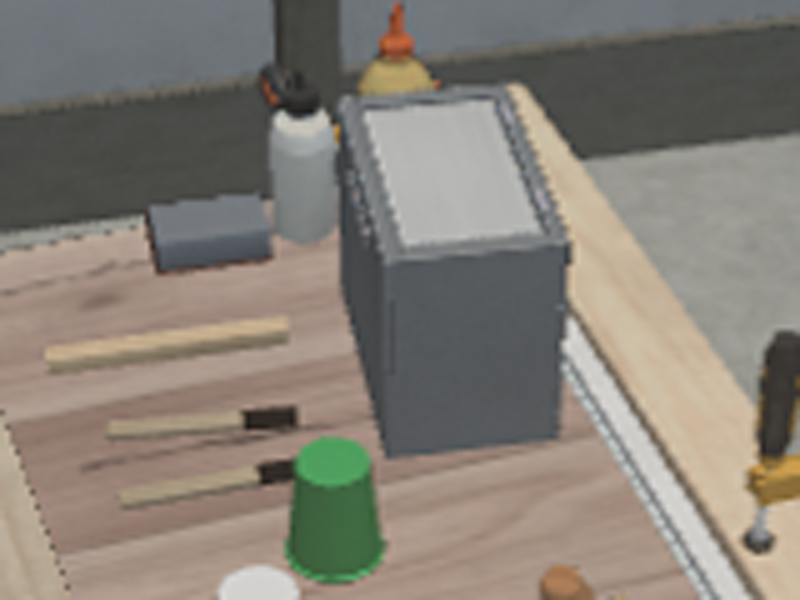

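```bash
python3 - <<'E'
from h import *
s=cam("scene"); d=cam("side")
save(s,"s_stick.png",(230,265,390,385),5); save(d,"d_post.png",(200,240,360,360),5)
save(s,"s_post.png",(400,0,560,160),3.75); save(d,"d_beam.png",(190,110,350,350),2.5)
save(s,"s_beam.png",(260,110,560,400),2)
T=lambda L,o,k:np.array(L,float)/k+o
ps=T([(193,252),(298,158),(391,77)],(290,110),5);pd=T([(360,132),(420,258),(485,403)],(270,200),5)
for a,b in zip(ps,pd): print("tip",[x.round(1) for x in tri(s,a,d,b)] , onz(s,a,138).round(), onz(d,b,138).round())
ls=T([(250,460),(662,148),(447,35),(38,300)],(140,180),5); ld=T([(345,98),(387,250),(568,243),(512,88)],(230,110),5)
for a,b in zip(ls,ld): print("lid",[x.round(1) for x in tri(s,a,d,b)] , onz(s,a,190).round(), onz(d,b,190).round())
cs=T([(662,220),(572,286),(408,520)],(290,110),5);cd=T([(180,540),(168,408),(60,145)],(270,200),5)
for a,b in zip(cs,cd): print("cup",[x.round(1) for x in tri(s,a,d,b)] , onz(s,a,88).round(), onz(d,b,88).round())
E
```

```text
tip [array([611.6, -87.1, 133.5]), np.float64(2.0)] [607. -81. 138.] [611. -91. 138.]
tip [array([ 616.3, -202.6,  135. ]), np.float64(3.3)] [ 612. -198.  138.] [ 617. -204.  138.]
tip [array([ 620.2, -318.3,  134.8]), np.float64(3.2)] [ 615. -312.  138.] [ 621. -320.  138.]
lid [array([574.6, 428.7, 185.5]), np.float64(8.3)] [566. 431. 190.] [577. 426. 190.]
lid [array([559.6, 209.4, 192.6]), np.float64(10.2)] [555. 208. 190.] [565. 217. 190.]
lid [array([696.7, 201.1, 186.3]), np.float64(2.5)] [691. 205. 190.] [696. 198. 190.]
lid [array([712.6, 421. , 182.8]), np.float64(4.1)] [702. 425. 190.] [711. 412. 190.]
cup [array([ 436.4, -337.3,   85.8]), np.float64(3.8)] [ 433. -334.   88.] [ 438. -338.   88.]
cup [array([ 450.1, -242.6,   85.6]), np.float64(3.3)] [ 447. -239.   88.] [ 451. -244.   88.]
cup [array([425.9,  -8.7,  85.7]), np.float64(4.1)] [423.  -6.  88.] [428. -10.  88.]
```

View pics/s_stick.png

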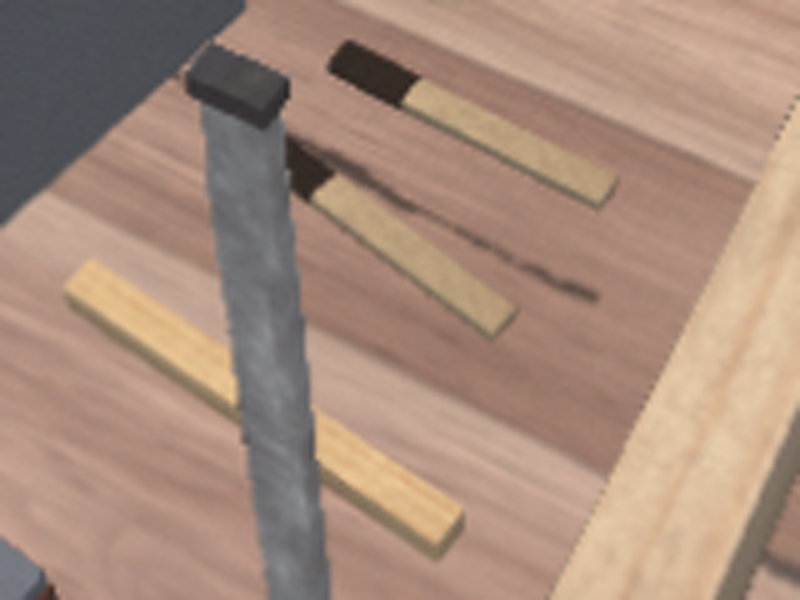

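View pics/d_post.png

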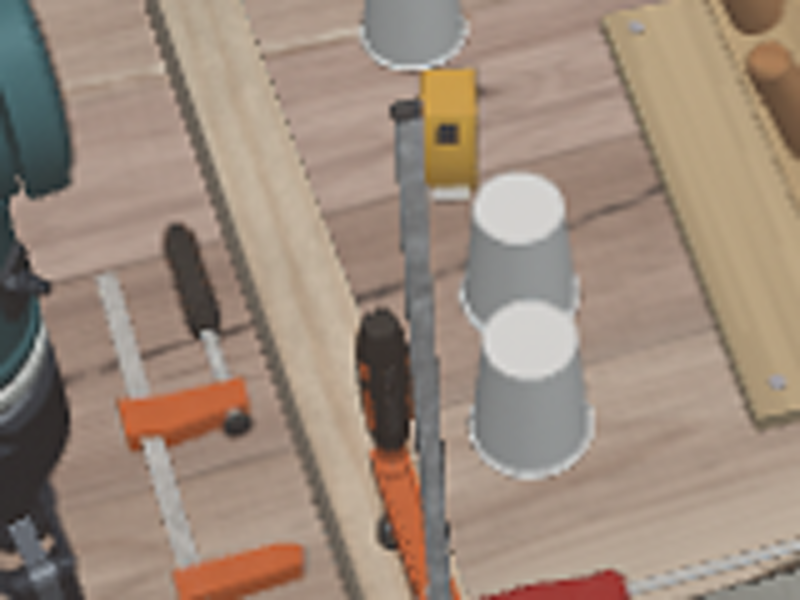

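View pics/s_post.png

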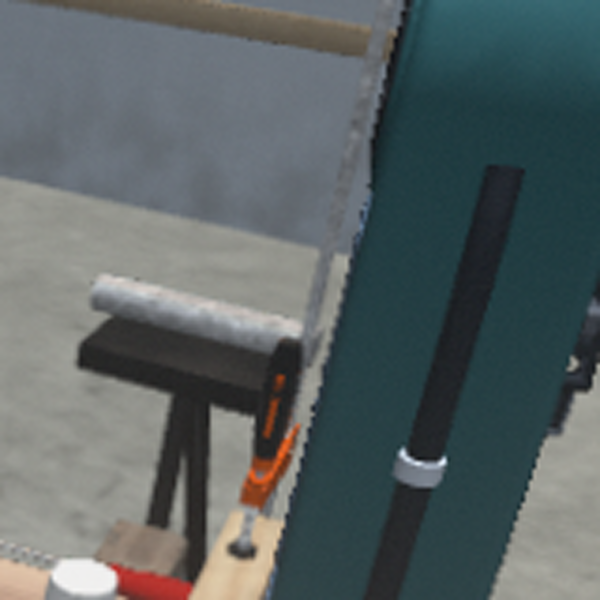

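View pics/s_beam.png

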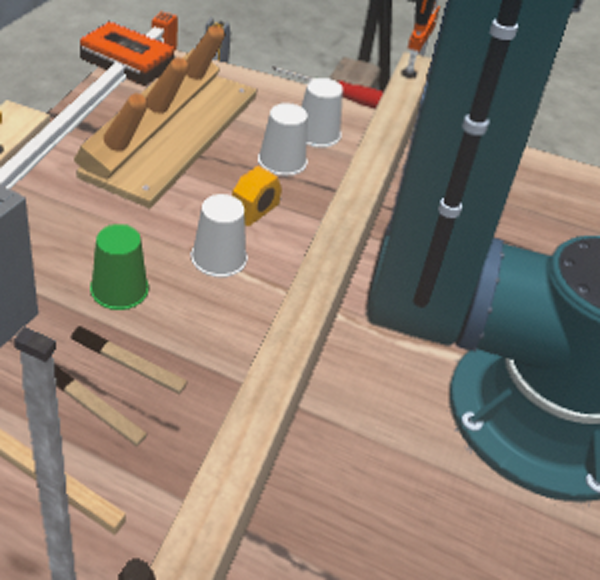

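View pics/d_beam.png

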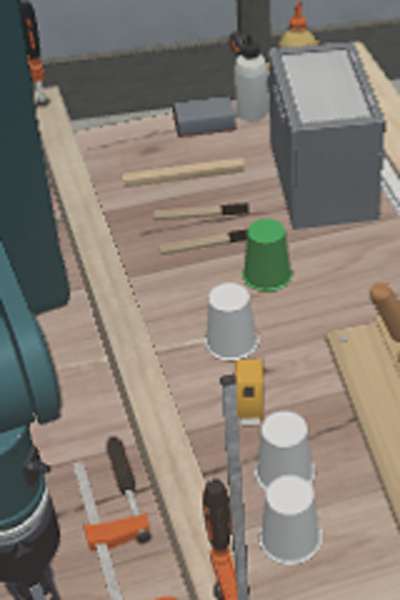

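```bash
python3 - <<'E'
from h import *
s=cam("scene"); d=cam("side")
T=lambda L,o,k:np.array(L,float)/k+np.array(o)
def plane(p,a,b): n=np.cross(ray(p,a),ray(p,b)); return n/np.linalg.norm(n)
# right post: plane from scene x ray of side top
a,b=T([(385,30),(305,360)],(400,0),3.75)
n=plane(s,a,b)
for q in [(405,110),(415,250),(428,420)]:
    u=T(q,(200,240),5); dr=ray(d,u); t=n@(s["xyz"]-d["xyz"])/(n@dr); print("Rpost",(d["xyz"]+t*dr).round())
# left post: assume vertical; candidates from scene
for uv in [(238,85),(270,400),(300,590)]:
    u=T(uv,(230,265),5)
    print("Lpost ray at x",[ (s["xyz"]+ray(s,u)*t).round().tolist() for t in (300,400,500,600)])
# beam top edges
sa=[T([(410,60),(160,560)],(260,110),2),T([(425,120),(215,575)],(260,110),2)]
da=[T([(60,110),(200,500)],(190,110),2.5),T([(48,110),(180,590)],(190,110),2.5)]
for e in range(2):
    n1=plane(s,*sa[e]);n2=plane(d,*da[e]); D=np.cross(n1,n2)
    P=np.linalg.lstsq(np.stack([n1,n2,[0,1,0]]),np.array([n1@s["xyz"],n2@d["xyz"],0]),rcond=None)[0]
    print("beam",P.round(1),(D/D[1]).round(3))
for z in(0,40,80):print(onz(s,sa[0][0],z).round(),onz(s,sa[0][1],z).round(),onz(d,da[0][0],z).round(),onz(d,da[0][1],z).round())
# sticks
sc=T([(603,190),(508,322)],(230,265),5); sd=T([(340,58),(300,150)],(230,265),5)
dc=T([(122,500),(108,430)],(230,110),5)
for i in range(2): print("stick clean",onz(s,sc[i],6).round(),onz(d,dc[i],6).round(),"dark",onz(s,sd[i],6).round())
print("stick2 dark",onz(d,T((298,418),(230,110),5),6).round())
E
```

```text
Rpost [ 350. -545.  541.]
Rpost [ 350. -545.  461.]
Rpost [ 350. -546.  346.]
Lpost ray at x [[209.0, 560.0, 542.0], [256.0, 514.0, 463.0], [303.0, 468.0, 384.0], [349.0, 422.0, 304.0]]
Lpost ray at x [[189.0, 581.0, 506.0], [229.0, 542.0, 415.0], [269.0, 503.0, 323.0], [309.0, 464.0, 232.0]]
Lpost ray at x [[175.0, 593.0, 484.0], [211.0, 558.0, 385.0], [246.0, 523.0, 287.0], [282.0, 488.0, 188.0]]
beam [298.1   0.   61.6] [-0.15   1.     0.119]
beam [ 275.3   -0.  -172. ] [-0.078  1.    -0.247]
[ 391. -639.    0.] [262. 378.   0.] [226. 610.   0.] [ 342. -261.    0.]
[ 375. -570.   40.] [252. 394.  40.] [228. 551.  40.] [ 340. -289.   40.]
[ 358. -502.   80.] [242. 411.  80.] [230. 493.  80.] [ 338. -317.   80.]
stick clean [351. 200.   6.] [354. 195.   6.] dark [496. 208.   6.]
stick clean [348. 281.   6.] [354. 279.   6.] dark [478. 261.   6.]
stick2 dark [503. 261.   6.]
```

move_arm(
  targets=[0.02,0.032,0.01,0,0,-0.1,0.0854,0.02,0.032,0.01,0,0,-0.1,0.0854,0.02,0.032,0,0,0,-0.1,0.0854,0.02,0.032,0,0,0,0,0.0854,0.02,0.032,0,0,0,0,0.0854,0.02,0.025,0,0,0,0,0.0854,0.02,0.0,0,0,0,0,0.0854,0.02,0,0,0,0,0,0.0854,0,0,0,0,0,0,0.0854],
  grip_force=40,
)

```text
time_s: 2.0
tcp_pos: [331.4, -329.9, 262.4]
tcp_rot: [-3.141, -0.004, -0.01]
contact_force: [-0.0, -0.1, 0.0]
gripper_width: 85.8
```

```bash
cat > look.py <<'E'
from h import *
import sys
p=cam("wrist"); o=r.observe(); print(o["time_s"],o["tcp_pos"].round(1),o["tcp_rot"].round(3),o["gripper_width"].round(1),o["contact_force"].round(1),o["q"].round(2))
save(p,sys.argv[1])
for a in sys.argv[2:]:
    t,z=a.split(":")
    for k in nets.trace(t,p):
        if k["p"]<.3: continue
        u=px(k["centre"]); ys,xs=np.nonzero(k["mask"]); col=p["color"][ys,xs].mean(0).round()
        print(t,round(k["p"],2),u.round(),onz(p,u,float(z)).round(1),len(ys),col)
E
python3 look.py w1.png cup_1:44
```

```text
Traceback (most recent call last):
  File "look.py", line 3, in <module>
    p=cam("wrist"); o=r.observe(); print(o["time_s"],o["tcp_pos"].round(1),o["tcp_rot"].round(3),o["gripper_width"].round(1),o["contact_force"].round(1),o["q"].round(2))
                                                                                                 ^^^^^^^^^^^^^^^^^^^^^^^^
AttributeError: 'float' object has no attribute 'round'
```

```bash
sed -i 's/o\["gripper_width"\].round(1)/round(o["gripper_width"],1)/' look.py; python3 look.py w1.png cup_1:44
```

```text
2.1 [ 329.1 -330.6  262.4] [-3.141e+00 -2.000e-03 -1.200e-02] 85.5 [ 0.7  0.5 -0.3] [-0.91 -0.1   1.52  0.    1.72  0.67]
cup_1 0.92 [330.  89.] [ 435.  -337.5   44. ] 3173 [198. 193. 185.]
cup_1 0.87 [ 8. 56.] [486.5  44.9  44. ] 859 [36. 68. 39.]
cup_1 0.7 [ 58. 107.] [425.1  -9.9  44. ] 5234 [136. 134. 129.]
```

View pics/w1.png

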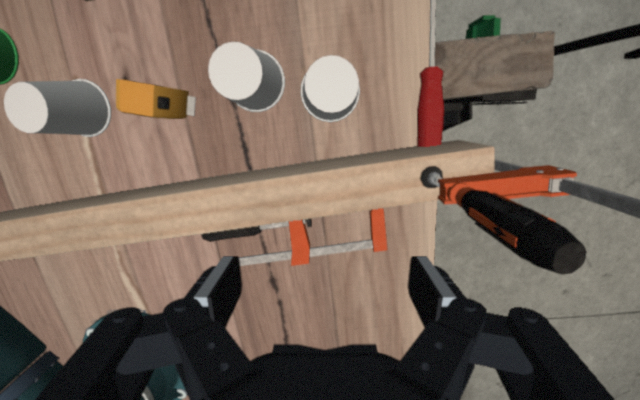

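```bash
python3 - <<'E'
from h import *
p=cam("wrist")
for u in[(331,84),(236,71)]: print(onz(p,u,88).round(1))
E
```

```text
[ 434.3 -338.3   88. ]
[ 448.1 -245.5   88. ]
```

move_arm(
  targets=[0.035,-0.002,0,0,0,0,0.078,0.035,-0.002,0,0,0,0.012,0.078,0.035,-0.002,-0.02,0,0,0,0.078,0,0,-0.04,0,0,0,0.078,0,0,-0.03,0,0,0,0.078,0,0,0,0,0,0,0.078],
)

```text
time_s: 2.7
tcp_pos: [431.9, -343.1, 172.2]
tcp_rot: [3.135, -0.005, -0.016]
contact_force: [-0.9, 0.5, 0.1]
gripper_width: 78.0
```

```bash
python3 look.py w2.png cup_1:44
```

```text
2.75 [ 432.4 -344.   175.1] [ 3.132 -0.007 -0.017] 77.8 [ 0.  -0.1 -0.8] [-0.77  0.11  1.48 -0.    1.54  0.81]
cup_1 0.78 [ 24. 207.] [431.1 -44.3  44. ] 3640 [102. 102. 100.]
cup_1 0.69 [209. 184.] [ 450.1 -237.9   44. ] 6457 [174. 171. 165.]
```

View pics/w2.png

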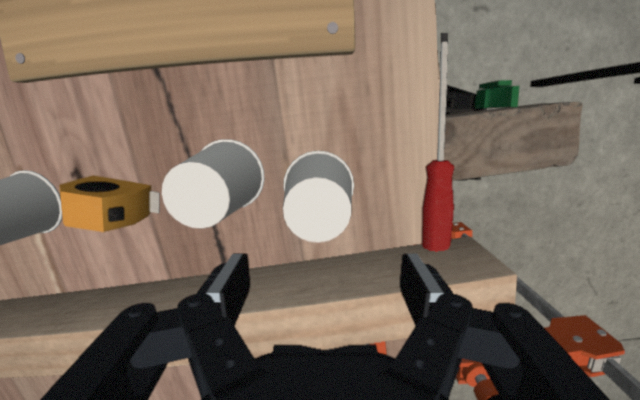

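```bash
python3 - <<'E'
from h import *
p=cam("wrist"); o=r.observe(); print(o["tcp_pos"],o["tcp_rot"])
for u in[(317.5,210),(197,195)]: print(onz(p,u,88).round(1))
E
```

```text
[ 434.15322    -345.6449643   180.48231151] [ 3.12579174 -0.01421211 -0.01667098]
[ 437.3 -340.1   88. ]
[ 451.7 -244.9   88. ]
```

move_arm(
  targets=[0,0.003,0,0.01,0,0.016,0.078,0,0,0,0,0,0,0.078],
)

```text
time_s: 3.02
tcp_pos: [434.5, -344.6, 185.9]
tcp_rot: [3.131, -0.02, -0.001]
contact_force: [0.6, -0.7, -0.3]
gripper_width: 78.1
```

```bash
python3 - <<'E'
from h import *
for i in range(3):
    p=cam("wrist"); o=r.observe(); print(o["tcp_pos"],o["tcp_rot"])
save(p,"w3.png",(150,120,450,300),2.5)
E
```

```text
[ 434.76576286 -345.04132632  186.64496674] [ 3.12918653e+00 -2.09284498e-02 -1.80905537e-03]
[ 434.81707557 -344.88849981  186.23441862] [ 3.12937083e+00 -2.06840847e-02 -1.75659059e-03]
[ 434.66603496 -344.59211606  185.55034716] [ 3.13024101e+00 -1.98496877e-02 -1.72443448e-03]
```

View pics/w3.png

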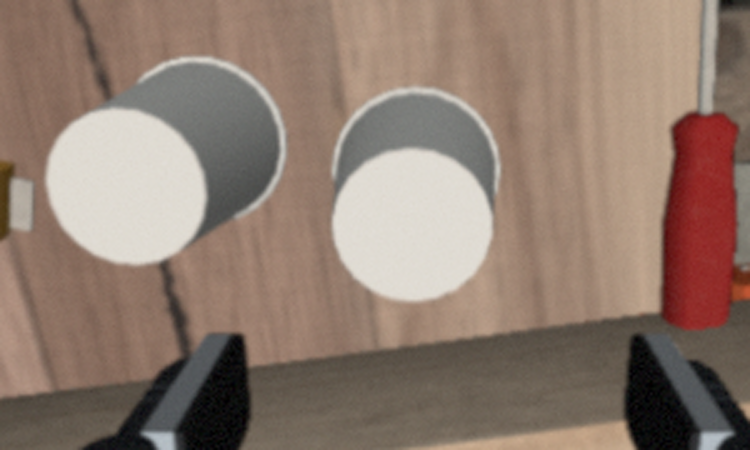

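```bash
cat >> h.py <<'E'
def need(pos,rpy):
    o=r.observe(); Rt=Rn.from_euler('xyz',rpy); Rc=Rn.from_euler('xyz',o["tcp_rot"])
    rv=(Rt*Rc.inv()).as_rotvec()
    print("t",round(o["time_s"],2),"at",o["tcp_pos"].round(1),o["tcp_rot"].round(3),"w",round(o["gripper_width"],1),"f",np.round(o["contact_force"],1))
    print("need mm",(np.array(pos)-o["tcp_pos"]).round(1),"rot",rv.round(3))
E
python3 - <<'E'
from h import *
p=cam("wrist")
c=onz(p,(314.8,209.6),88);print(c, p["shot"])
need([c[0],c[1],53],[np.pi,0,0])
E
```

```text
[ 437.49179859 -337.22044416   88.        ] 20
t 3.22 at [ 434.6 -344.3  184.9] [ 3.131e+00 -1.900e-02 -2.000e-03] w 77.6 f [ 0.3 -1.2  0.3]
need mm [   2.9    7.1 -131.9] rot [0.011 0.019 0.002]
```

move_arm(
  targets=[0.003,0.006,-0.01,0.011,0.019,0.002,0.078,0,0,-0.025,0,0,0,0.078,0,0,-0.025,0,0,0,0.078,0,0,-0.01,0,0,0,0.078,0,0,0,0,0,0,0.078,0,0,0,0,0,0,0.078],
)

```text
time_s: 3.72
tcp_pos: [439.1, -336.5, 113.5]
tcp_rot: [-3.141, -0.0, 0.002]
contact_force: [-0.1, 0.5, -0.4]
gripper_width: 77.9
```

```bash
python3 - <<'E'
from h import *
need([437,-337.5,53],[np.pi,0,0])
p=cam("wrist"); save(p,"w4.png")
E
```

```text
t 3.72 at [ 439.1 -336.5  113.5] [-3.141e+00 -0.000e+00  2.000e-03] w 77.9 f [-0.1  0.5 -0.4]
need mm [ -2.1  -1.  -60.5] rot [-0.     0.    -0.002]
```

View pics/w4.png

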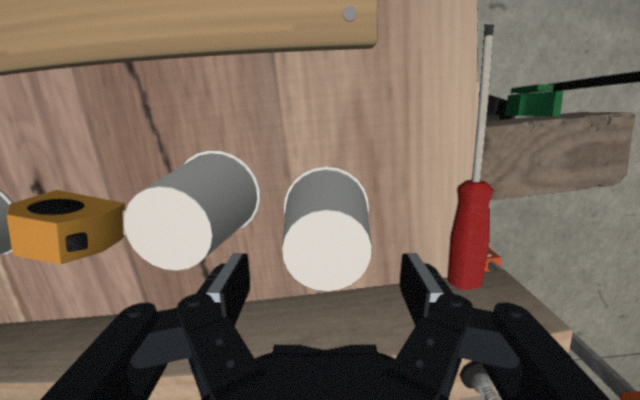

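move_arm(
  targets=[-0.001,-0.001,-0.02,0,0,0,0.078,-0.001,0,-0.02,0,0,0,0.078,0,0,-0.012,0,0,0,0.078,0,0,-0.004,0,0,0,0.078,0,0,0,0,0,0,0.078,0,0,0,0,0,0,0.078],
)

```text
time_s: 4.27
tcp_pos: [441.4, -340.9, 64.0]
tcp_rot: [3.132, -0.01, 0.002]
contact_force: [-0.1, -0.8, -0.4]
gripper_width: 78.0
```

```bash
python3 - <<'E'
from h import *
need([437,-337.5,53],[np.pi,0,0])
p=cam("wrist"); save(p,"w5.png")
E
```

```text
t 4.27 at [ 441.4 -340.9   64. ] [ 3.132e+00 -1.000e-02  2.000e-03] w 78.0 f [-0.1 -0.8 -0.4]
need mm [ -4.4   3.4 -11. ] rot [ 0.01   0.01  -0.002]
```

View pics/w5.png

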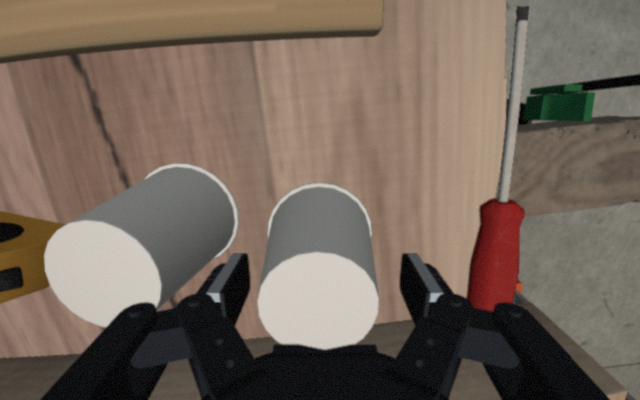

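move_arm(
  targets=[-0.004,0.003,-0.008,0.008,0.008,0,0.078,0,0,-0.002,0,0,0,0.078,0,0,0,0,0,0,0.078,0,0,0,0,0,0,0.05,0,0,0,0,0,0,0.04,0,0,0,0,0,0,0.04,0,0,0,0,0,0,0.04,0,0,0,0,0,0,0.04],
)

```text
time_s: 4.98
tcp_pos: [439.2, -339.6, 58.3]
tcp_rot: [3.135, -0.008, 0.002]
contact_force: [-0.4, 0.4, 0.1]
gripper_width: 60.6
```

```bash
python3 - <<'E'
from h import *
need([437,-337.5,53],[np.pi,0,0])
p=cam("wrist"); save(p,"w6.png")
E
```

```text
t 4.98 at [ 439.2 -339.6   58.3] [ 3.135e+00 -8.000e-03  2.000e-03] w 60.6 f [-0.4  0.4  0.1]
need mm [-2.2  2.1 -5.3] rot [ 0.007  0.008 -0.002]
```

View pics/w6.png

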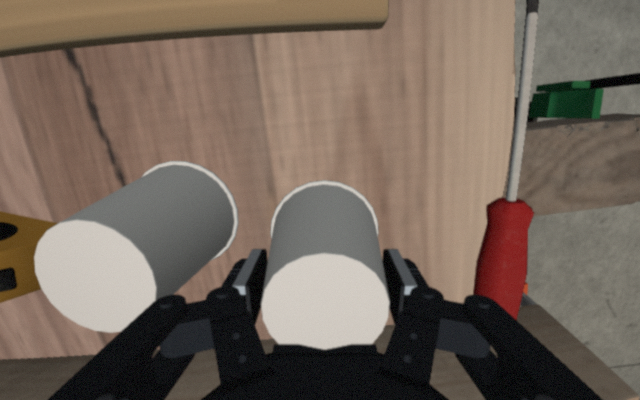

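move_arm(
  targets=[0,0,0,0,0,0,0.04,0,0,0.02,0,0,0,0.04,0,0,0.04,0,0,0,0.04,0,0,0.04,0,0,0,0.04,0.01,0.002,0.04,0,-0.1,0,0.04,0.03,0.003,0.025,0,-0.11,0,0.04,0.03,0.004,0,0,-0.11,0.02,0.04,0.03,0.004,0,0,-0.1,0.016,0.04,0.02,0.004,0,0,0,0,0.04,0,0,0,0,0,0,0.04],
)

```text
time_s: 5.87
tcp_pos: [560.0, -319.5, 231.2]
tcp_rot: [3.13, -0.443, 0.046]
contact_force: [-0.7, -0.2, 0.5]
gripper_width: 61.0
```

```bash
python3 - <<'E'
from h import *
need([583,-318,216],[np.pi,-.436,.036])
p=cam("wrist"); save(p,"w7.png")
E
```

```text
t 5.87 at [ 560.  -319.5  231.2] [ 3.13  -0.443  0.046] w 61.0 f [-0.7 -0.2  0.5]
need mm [ 23.    1.5 -15.2] rot [ 0.01   0.007 -0.005]
```

View pics/w7.png

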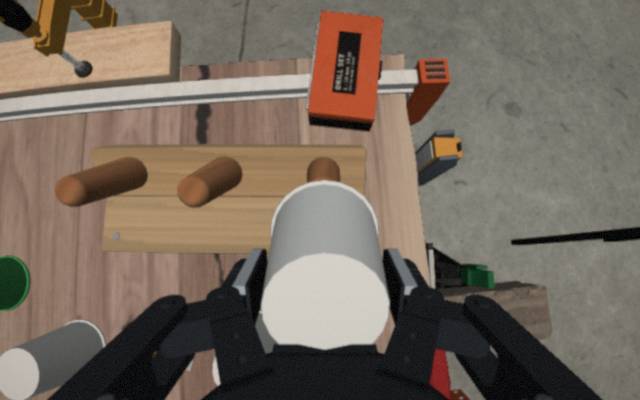

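```bash
python3 - <<'E'
from h import *
p=cam("wrist"); save(p,"w8.png",(40,130,360,300),2.5)
for u in[(72,192),(195,190)]: print(onz(p,u,137).round(1))
print(proj(p,[[611,-87,140],[615,-202,140],[619,-317,140],[619+42,-317,50]]).round())
need([583,-318,216],[np.pi,-.436,.036])
E
```

```text
[606.9 -94.5 137. ]
[ 613.1 -206.6  137. ]
[[ 62. 186.]
 [188. 187.]
 [323. 188.]
 [324. 168.]]
t 5.97 at [ 557.9 -320.   230.2] [ 3.13  -0.439  0.046] w 61.2 f [-0.3  0.7 -1.6]
need mm [ 25.1   2.  -14.2] rot [ 0.01   0.003 -0.005]
```

View pics/w8.png

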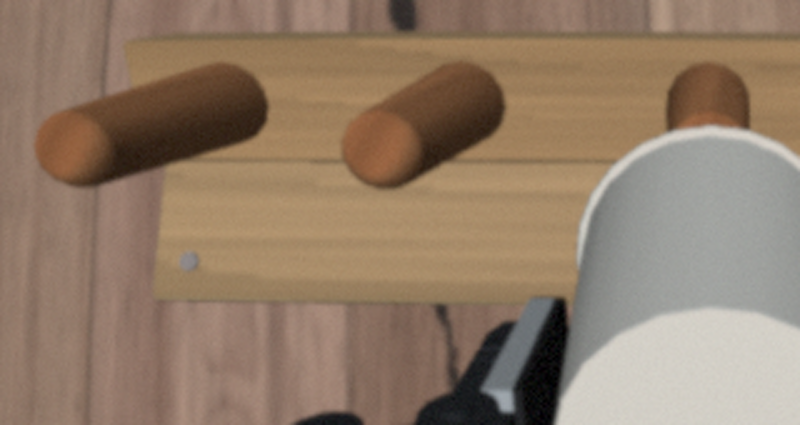

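move_arm(
  targets=[0.013,0.001,-0.004,0.01,0.003,-0.005,0.04,0.01,0,-0.008,0,0,0,0.04,0,0,0,0,0,0,0.04,0,0,0,0,0,0,0.04],
)

```text
time_s: 6.3
tcp_pos: [579.3, -319.6, 215.6]
tcp_rot: [-3.141, -0.431, 0.035]
contact_force: [0.1, -0.3, -0.2]
gripper_width: 61.0
```

```bash
python3 - <<'E'
from h import *
p=cam("wrist"); save(p,"w9.png")
need([583,-319,217],[np.pi,-.436,.036])
E
```

```text
t 6.35 at [ 579.  -319.5  215.1] [-3.14  -0.43   0.035] w 60.8 f [-0.3  0.9 -2.2]
need mm [4.  0.5 1.9] rot [-0.001 -0.006  0.001]
```

View pics/w9.png

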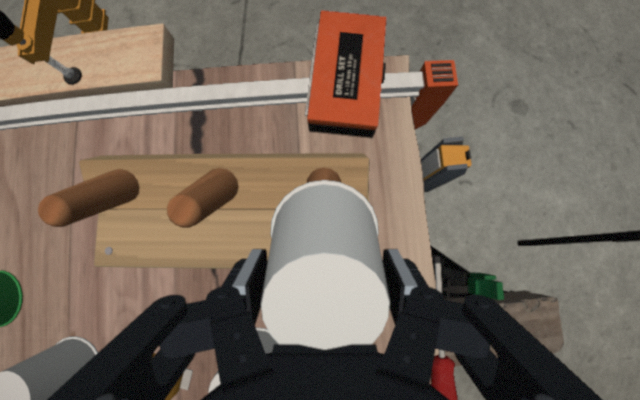

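move_arm(
  targets=[0.012,0.0005,-0.016,0,-0.005,0,0.04,0.0085,0,-0.018,0,0,0,0.04,0.006,0,-0.012,0,0,0,0.04,0,0,0,0,0,0,0.04,0,0,0,0,0,0,0.04],
)

```text
time_s: 6.77
tcp_pos: [604.5, -320.2, 168.8]
tcp_rot: [3.14, -0.435, 0.035]
contact_force: [0.4, 0.1, -0.1]
gripper_width: 61.0
```

```bash
python3 - <<'E'
from h import *
p=cam("side"); save(p,"d9.png",(290,200,450,320),5)
p=cam("scene"); save(p,"s9.png",(290,60,450,180),5)
need([630,-318,117.5],[np.pi,-.436,.036])
E
```

```text
t 6.87 at [ 604.4 -320.4  169.4] [ 3.139 -0.435  0.035] w 61.1 f [ 0.1  0.1 -1.1]
need mm [ 25.6   2.4 -51.9] rot [ 0.002 -0.001  0.002]
```

View pics/d9.png

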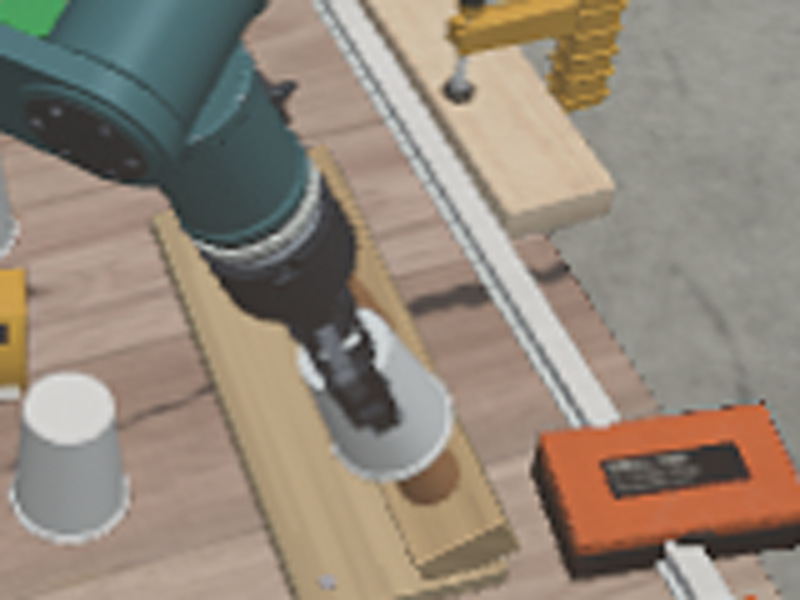

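View pics/s9.png

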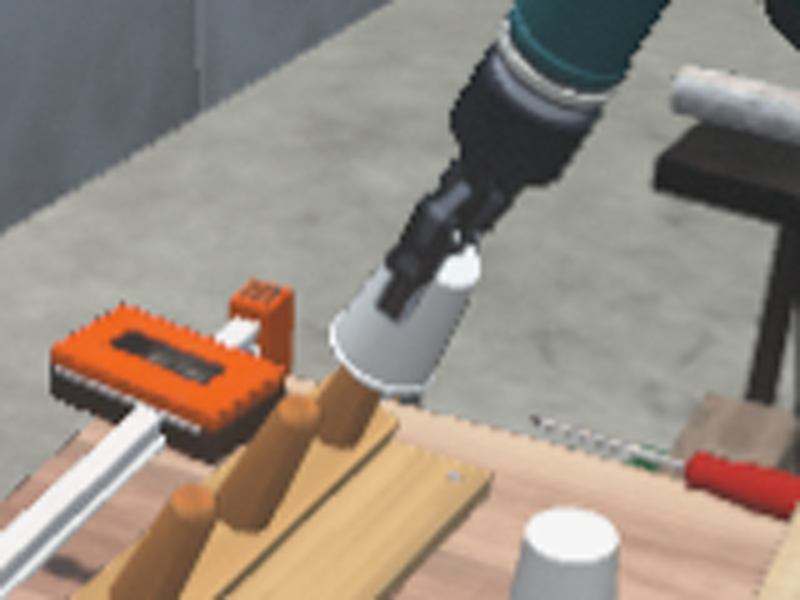

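move_arm(
  targets=[0.0085,0.001,-0.018,0,0,0,0.04,0.0085,0.001,-0.016,0,0,0,0.04,0.004,0,-0.008,0,0,0,0.04,0,0,0,0,0,0,0.04,0,0,0,0,0,0,0.04],
)

```text
time_s: 7.28
tcp_pos: [627.1, -321.2, 134.5]
tcp_rot: [3.13, -0.444, 0.037]
contact_force: [0.5, -0.2, -1.0]
gripper_width: 60.9
```

```bash
python3 - <<'E'
from h import *
need([630,-318,117.5],[np.pi,-.436,.036])
E
```

```text
t 7.28 at [ 627.1 -321.2  134.5] [ 3.13  -0.444  0.037] w 60.9 f [ 0.5 -0.2 -1. ]
need mm [  2.9   3.2 -17. ] rot [0.01  0.009 0.004]
```

move_arm(
  targets=[0.002,0.002,-0.006,0.008,0.006,0,0.04,0.002,0,-0.006,0,0,0,0.04,0.001,0,-0.003,0,0,0,0.04,0,0,0,0,0,0,0.04],
)

```text
time_s: 7.62
tcp_pos: [633.0, -320.5, 122.6]
tcp_rot: [3.136, -0.442, 0.034]
contact_force: [0.5, -0.0, -1.2]
gripper_width: 60.8
```

```bash
python3 - <<'E'
from h import *
need([630,-318,117.5],[np.pi,-.436,.036])
E
```

```text
t 7.62 at [ 633.  -320.5  122.6] [ 3.136 -0.442  0.034] w 60.8 f [ 0.5 -0.  -1.2]
need mm [-3.   2.5 -5.1] rot [0.005 0.007 0.005]
```

move_arm(
  targets=[0,0.001,-0.004,0.005,0.005,0,0.04,0.001,0,-0.003,0,0,0,0.04,0,0,0,0,0,0,0.04],
)

```text
time_s: 7.87
tcp_pos: [633.8, -320.2, 121.6]
tcp_rot: [3.139, -0.44, 0.033]
contact_force: [0.2, 0.2, -1.2]
gripper_width: 61.2
```

move_arm(
  targets=[0.001,0,-0.003,0,0,0,0.04,0,0,0,0,0,0,0.04],
)

```text
time_s: 8.03
tcp_pos: [635.3, -321.1, 121.4]
tcp_rot: [3.136, -0.443, 0.034]
contact_force: [0.0, 0.1, -0.7]
gripper_width: 61.0
```

move_arm(
  targets=[0,0,-0.006,0,0.004,0,0.04,0,0,-0.004,0,0,0,0.04],
)

```text
time_s: 8.2
tcp_pos: [635.8, -321.5, 121.0]
tcp_rot: [3.133, -0.444, 0.038]
contact_force: [-12.7, 5.0, 14.9]
gripper_width: 60.9
```

```bash
python3 - <<'E'
from h import *
need([630,-318,117.5],[np.pi,-.436,.036])
p=cam("wrist"); save(p,"w10.png")
p=cam("side"); save(p,"d10.png",(290,200,450,320),5)
need([630,-318,117.5],[np.pi,-.436,.036])
E
```

```text
t 8.2 at [ 635.8 -321.5  121. ] [ 3.133 -0.444  0.038] w 60.9 f [-12.7   5.   14.9]
need mm [-5.8  3.5 -3.5] rot [0.007 0.008 0.002]
t 8.3 at [ 635.8 -321.5  120.9] [ 3.133 -0.444  0.038] w 61.0 f [-12.8   5.4  16.6]
need mm [-5.8  3.5 -3.4] rot [0.008 0.008 0.002]
```

View pics/w10.png

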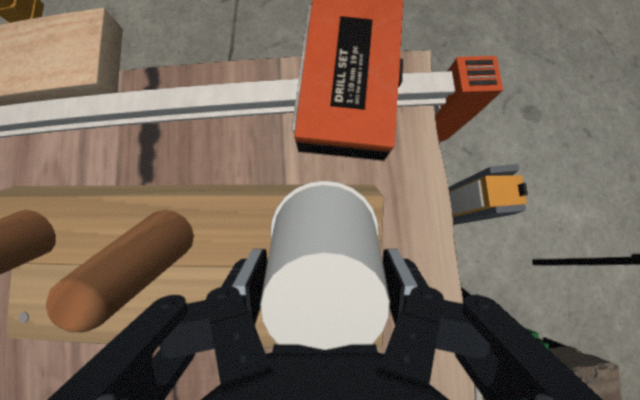

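View pics/d10.png

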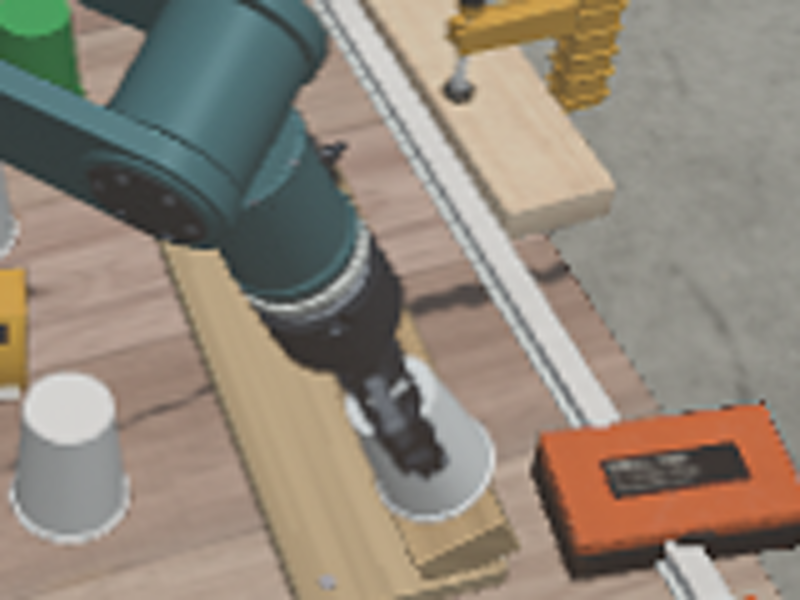

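move_arm(
  targets=[0,0,0,0,0,0,0.0854,0,0,0,0,0,0,0.0854,0,0,0,0,0,0,0.0854,-0.006,0.001,0.012,0,0,0,0.0854,-0.012,0,0.025,0,0,0,0.0854,-0.017,0,0.036,0,0,0,0.0854,-0.017,0,0.036,0,0,0,0.0854,-0.017,0,0.036,0,0,0,0.0854,0,0,0,0,0,0,0.0854],
)

```text
time_s: 9.05
tcp_pos: [560.9, -316.8, 264.4]
tcp_rot: [-3.141, -0.433, 0.035]
contact_force: [1.1, 0.3, 1.9]
gripper_width: 85.5
```

```bash
python3 - <<'E'
from h import *
need([630,-318,117.5],[np.pi,-.436,.036])
p=cam("wrist"); save(p,"w11.png")
p=cam("side"); save(p,"d11.png",(290,200,450,320),5)
E
```

```text
t 9.05 at [ 560.9 -316.8  264.4] [-3.141 -0.433  0.035] w 85.5 f [1.1 0.3 1.9]
need mm [  69.1   -1.2 -146.9] rot [-0.001 -0.003  0.   ]
```

View pics/w11.png

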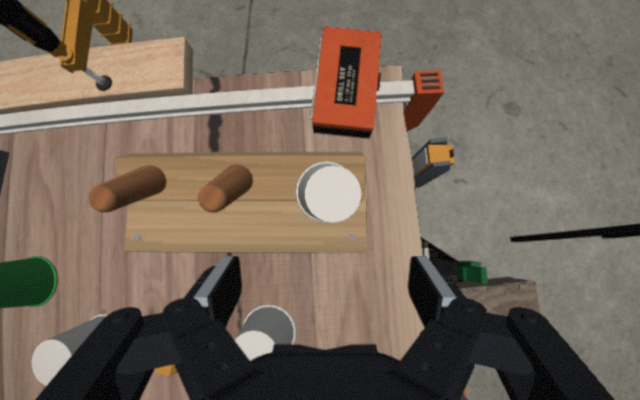

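View pics/d11.png

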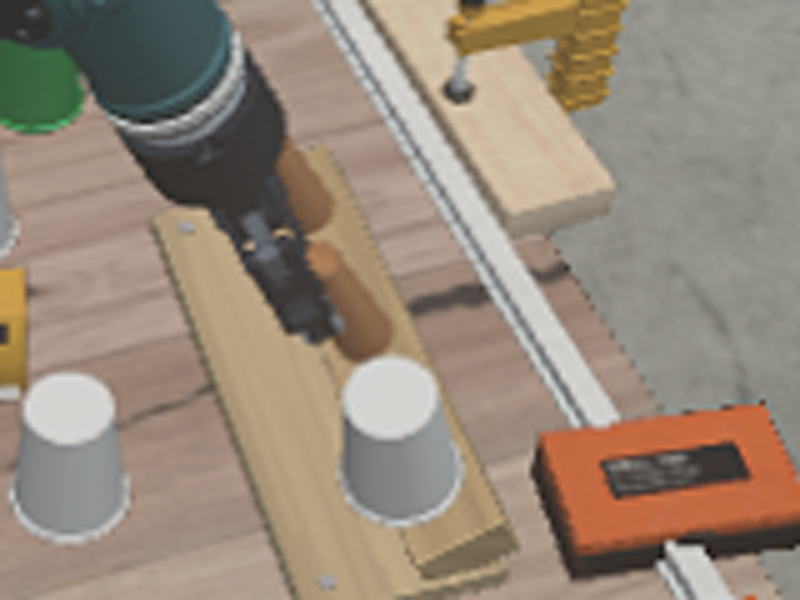

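move_arm(
  targets=[-0.025,0.016,0,0,0.11,-0.01,0.078,-0.028,0.018,0,0,0.11,-0.01,0.078,-0.028,0.018,0,0,0.11,-0.01,0.078,-0.025,0.017,-0.02,0,0.1,0,0.078,0,0,-0.03,0,0,0,0.078,0,0,-0.01,0,0,0,0.078,0,0,0,0,0,0,0.078,0,0,0,0,0,0,0.078],
)

```text
time_s: 9.82
tcp_pos: [446.3, -241.5, 183.4]
tcp_rot: [-3.118, 0.041, -0.003]
contact_force: [0.1, -0.6, -0.6]
gripper_width: 77.8
```

```bash
python3 look.py w12.png cup_1:44; python3 - <<'E'
from h import *
need([449,-243,57],[np.pi,0,0])
E
```

```text
9.8667 [ 446.3 -241.7  183.5] [-3.118e+00  4.100e-02 -3.000e-03] 78.0 [-0.2 -0.3 -0.6] [-0.61  0.04  1.53 -0.    1.61  0.97]
cup_1 0.98 [ 20. 138.] [501.4  63.7  44. ] 2818 [28. 63. 34.]
cup_1 0.91 [105. 210.] [425.7 -10.3  44. ] 6674 [145. 143. 138.]
cup_1 0.58 [327. 187.] [ 451.  -239.9   44. ] 4993 [188. 185. 178.]
cup_1 0.53 [426.   0.] [ 606.  -319.5   44. ] 92 [147. 143. 135.]
t 9.92 at [ 446.7 -242.2  184.6] [-3.12   0.039 -0.004] w 77.9 f [-0.3 -1.3 -0.3]
need mm [   2.3   -0.8 -127.6] rot [-0.022 -0.039  0.004]
```

View pics/w12.png

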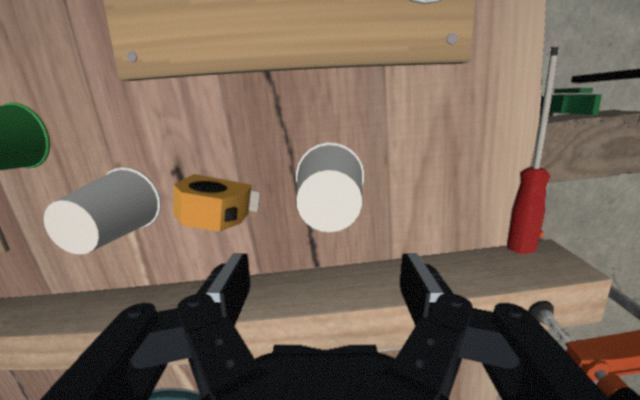

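move_arm(
  targets=[0.004,0,-0.01,-0.022,-0.039,0.004,0.078,0,0,-0.025,0,0,0,0.078,0,0,-0.025,0,0,0,0.078,0,0,-0.015,0,0,0,0.078,0,0,0,0,0,0,0.078,0,0,0,0,0,0,0.078],
)

```text
time_s: 10.42
tcp_pos: [455.9, -248.4, 117.4]
tcp_rot: [3.13, -0.019, -0.004]
contact_force: [0.7, 0.5, -0.4]
gripper_width: 78.3
```

```bash
python3 - <<'E'
from h import *
p=cam("wrist");save(p,"w13.png")
need([450.5,-242,57],[np.pi,0,0])
E
```

```text
t 10.47 at [ 456.  -248.5  117.5] [ 3.129 -0.019 -0.004] w 77.8 f [ 1.5 -1.1  0.6]
need mm [ -5.5   6.5 -60.5] rot [0.012 0.019 0.004]
```

View pics/w13.png

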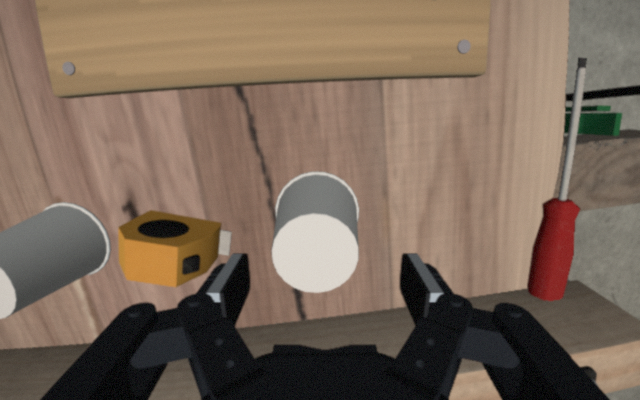

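move_arm(
  targets=[-0.005,0.006,-0.01,0.011,0.015,0.004,0.078,-0.001,0.001,-0.02,0.002,0.004,0,0.078,-0.001,0.001,-0.018,0.002,0.004,0,0.078,0,0,-0.005,0,0,0,0.078,0,0,0,0,0,0,0.078,0,0,0,0,0,0,0.078],
)

```text
time_s: 10.97
tcp_pos: [452.6, -242.9, 70.9]
tcp_rot: [3.138, -0.006, -0.001]
contact_force: [-0.4, -0.1, -0.4]
gripper_width: 78.2
```

```bash
python3 - <<'E'
from h import *
p=cam("wrist");save(p,"w14.png")
need([450.5,-242,57],[np.pi,0,0])
E
```

```text
t 11.02 at [ 452.8 -243.    71.2] [ 3.138e+00 -7.000e-03 -1.000e-03] w 78.1 f [-0.4  0.5  0.2]
need mm [ -2.3   1.  -14.2] rot [0.004 0.007 0.001]
```

View pics/w14.png

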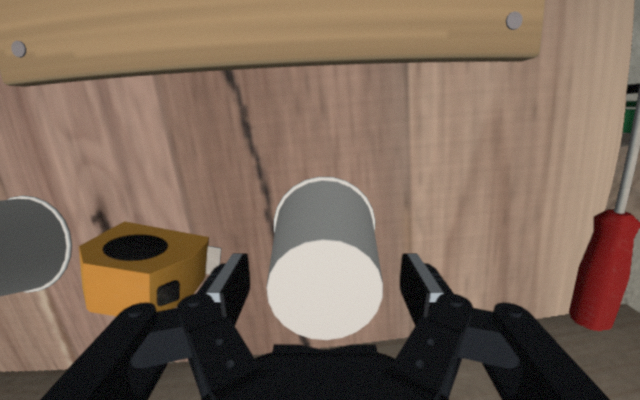

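Good; lower, close, lift and tilt toward peg 2 (tip ≈ (614,-204)).

move_arm(
  targets=[-0.002,0.001,-0.012,0.004,0.006,0,0.078,0,0,-0.004,0,0,0,0.078,0,0,0,0,0,0,0.078,0,0,0,0,0,0,0.05,0,0,0,0,0,0,0.04,0,0,0,0,0,0,0.04,0,0,0,0,0,0,0.04,0,0,0,0,0,0,0.04],
)

```text
time_s: 11.68
tcp_pos: [453.0, -243.4, 58.4]
tcp_rot: [3.138, -0.006, -0.0]
contact_force: [-0.8, -1.1, -0.8]
gripper_width: 59.2
```

```bash
python3 - <<'E'
from h import *
need([450.5,-242,57],[np.pi,0,0])
E
```

```text
t 11.68 at [ 453.  -243.4   58.4] [ 3.138 -0.006 -0.   ] w 59.2 f [-0.8 -1.1 -0.8]
need mm [-2.5  1.4 -1.4] rot [0.004 0.006 0.   ]
```

move_arm(
  targets=[0,0,0.02,0,0,0,0.04,0,0,0.04,0,0,0,0.04,0,0,0.04,0,0,0,0.04,0.01,0.004,0.04,0,-0.1,0,0.04,0.03,0.008,0.025,0,-0.11,0,0.04,0.03,0.008,0,0,-0.11,0.02,0.04,0.03,0.008,0,0,-0.1,0.016,0.04,0.015,0.005,0,0,0,0,0.04,0,0,0,0,0,0,0.04,0,0,0,0,0,0,0.04],
)

```text
time_s: 12.52
tcp_pos: [568.1, -207.1, 232.0]
tcp_rot: [3.133, -0.441, 0.043]
contact_force: [-0.6, 0.3, -0.7]
gripper_width: 59.5
```

```bash
python3 - <<'E'
from h import *
need([578,-206,216],[np.pi,-.436,.036])
p=cam("wrist"); save(p,"w15.png")
E
```

```text
t 12.52 at [ 568.1 -207.1  232. ] [ 3.133 -0.441  0.043] w 59.5 f [-0.6  0.3 -0.7]
need mm [  9.9   1.1 -16. ] rot [ 0.007  0.005 -0.003]
```

View pics/w15.png

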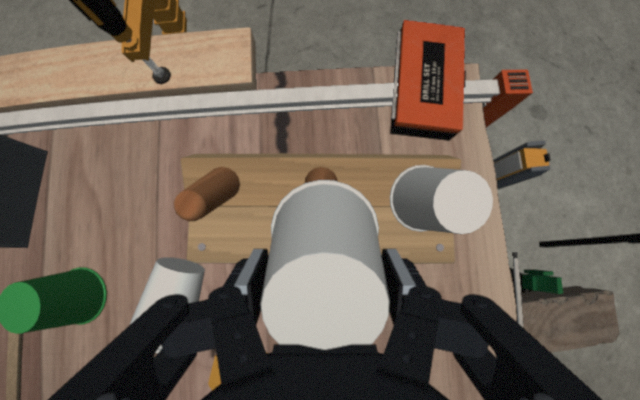

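move_arm(
  targets=[0.012,0.002,-0.018,0.007,0.004,-0.003,0.04,0.0095,0,-0.02,0,0,0,0.04,0.0085,0,-0.018,0,0,0,0.04,0.0065,0,-0.012,0,0,0,0.04,0,0,0,0,0,0,0.04,0,0,0,0,0,0,0.04],
)

```text
time_s: 13.07
tcp_pos: [602.5, -207.4, 160.9]
tcp_rot: [3.14, -0.432, 0.034]
contact_force: [0.5, -0.2, -0.8]
gripper_width: 59.4
```

```bash
python3 - <<'E'
from h import *
need([626,-204,117.5],[np.pi,-.436,.036])
p=cam("wrist"); save(p,"w16.png")
E
```

```text
t 13.07 at [ 602.5 -207.4  160.9] [ 3.14  -0.432  0.034] w 59.4 f [ 0.5 -0.2 -0.8]
need mm [ 23.5   3.4 -43.4] rot [ 0.002 -0.004  0.002]
```

View pics/w16.png

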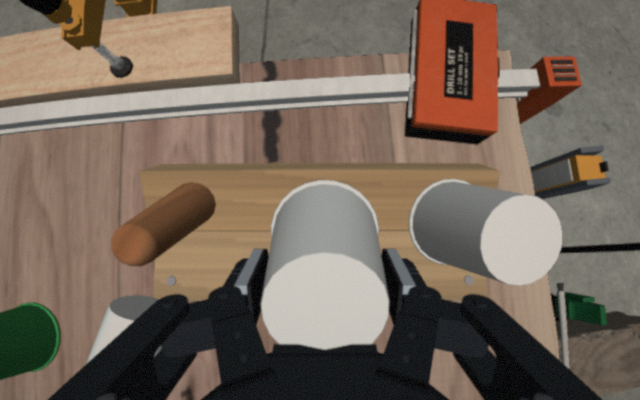

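move_arm(
  targets=[0.0075,0.002,-0.016,0,0,0,0.04,0.006,0.001,-0.014,0,0.003,0,0.04,0.002,0,-0.006,0,0.003,0,0.04,0,0,0,0,0,0,0.04],
)

```text
time_s: 13.45
tcp_pos: [618.5, -206.8, 129.9]
tcp_rot: [3.135, -0.432, 0.034]
contact_force: [-1.0, -0.0, -1.1]
gripper_width: 59.5
```

```bash
python3 - <<'E'
from h import *
need([626,-204,117.5],[np.pi,-.436,.036])
E
```

```text
t 13.45 at [ 618.5 -206.8  129.9] [ 3.135 -0.432  0.034] w 59.5 f [-1.  -0.  -1.1]
need mm [  7.5   2.8 -12.4] rot [ 0.006 -0.004  0.004]
```

move_arm(
  targets=[0.003,0.002,-0.008,0.004,0,0,0.04,0.002,0,-0.006,0,0,0,0.04,0.002,0,-0.005,0,0,0,0.04],
)

```text
time_s: 13.7
tcp_pos: [626.7, -206.3, 118.4]
tcp_rot: [3.134, -0.439, 0.035]
contact_force: [-28.0, 2.9, 34.3]
gripper_width: 59.8
```

move_arm(
  targets=[0.001,0,-0.005,0,0,0,0.04,0.001,0,-0.004,0,0,0,0.04],
)

```text
time_s: 13.87
tcp_pos: [627.4, -206.7, 118.8]
tcp_rot: [3.131, -0.44, 0.04]
contact_force: [-16.8, 2.7, 13.5]
gripper_width: 59.9
```

move_arm(
  targets=[0,0,0,0,0,0,0.0854,0,0,0,0,0,0,0.0854,0,0,0,0,0,0,0.0854,-0.006,0.001,0.012,0,0,0,0.0854,-0.012,0,0.025,0,0,0,0.0854,-0.017,0,0.036,0,0,0,0.0854,-0.017,0,0.036,0,0,0,0.0854,-0.017,0,0.036,0,0,0,0.0854,0,0,0,0,0,0,0.0854],
)

```text
time_s: 14.62
tcp_pos: [553.4, -204.3, 271.1]
tcp_rot: [3.132, -0.439, 0.041]
contact_force: [1.5, -0.4, 2.0]
gripper_width: 85.7
```

```bash
python3 look.py w17.png; python3 - <<'E'
from h import *
need([426,-9,175],[np.pi,0,0])
p=cam("side"); save(p,"d17.png",(270,200,430,320),5)
E
```

```text
14.6667 [ 553.2 -203.9  267.7] [ 3.134 -0.435  0.04 ] 85.6 [ 0.7 -0.9  1.2] [-0.58 -0.09  1.56  0.25  1.32  0.94]
t 14.67 at [ 553.2 -203.9  267.7] [ 3.134 -0.435  0.04 ] w 85.6 f [ 0.7 -0.9  1.2]
need mm [-127.2  194.9  -92.7] rot [-0.001  0.435 -0.037]
```

View pics/w17.png

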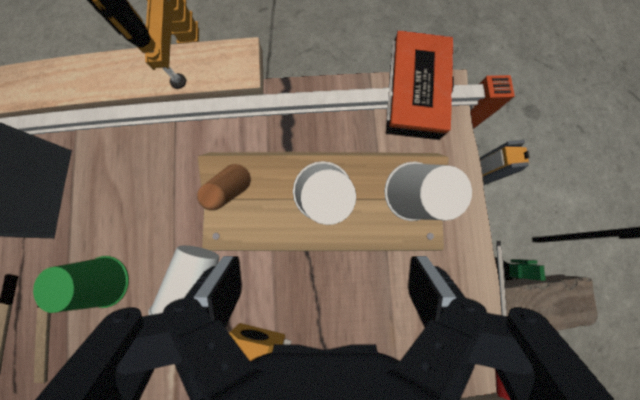

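View pics/d17.png

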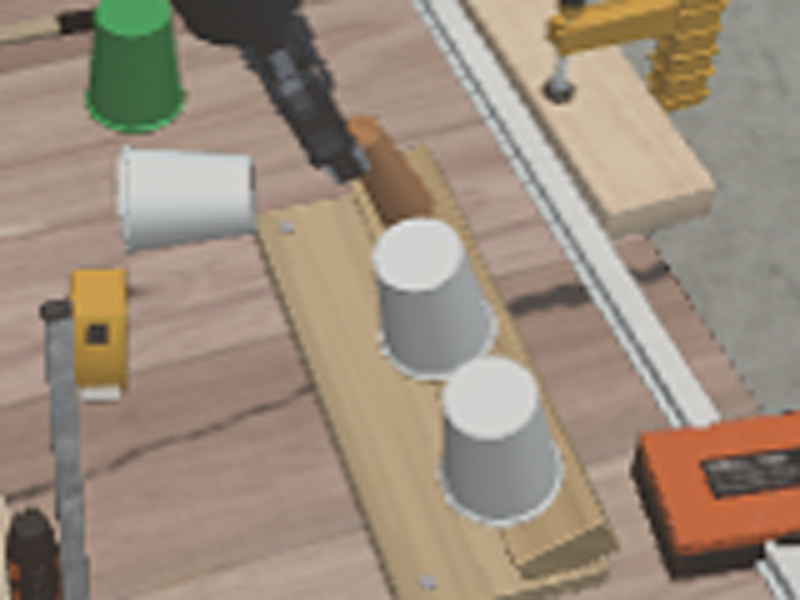

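move_arm(
  targets=[-0.02,0.025,0.01,0,0.1,-0.01,0.0854,-0.02,0.03,0,0,0.11,-0.01,0.0854,-0.02,0.03,0,0,0.11,-0.01,0.0854,-0.02,0.03,0,0,0.09,0,0.0854,-0.02,0.03,0,0,0,0,0.0854,-0.015,0.02,-0.01,0,0,0,0.0854,0,0,-0.01,0,0,0,0.0854,0,0,0,0,0,0,0.0854,0,0,0,0,0,0,0.0854],
)

```text
time_s: 15.47
tcp_pos: [428.4, -31.9, 239.1]
tcp_rot: [-3.135, 0.024, 0.001]
contact_force: [0.6, -0.6, -0.3]
gripper_width: 85.1
```

```bash
python3 look.py w18.png cup_1:30 tape:30; python3 - <<'E'
from h import *
need([430,-20,220],[np.pi,0,0])
E
```

```text
15.5167 [428.3 -32.3 238.7] [-3.135  0.025 -0.   ] 85.8 [-0.1 -0.4 -0.3] [-0.21 -0.17  1.62  0.    1.71  1.36]
cup_1 0.8 [505.   4.] [ 614.4 -216.9   30. ] 748 [82. 82. 79.]
cup_1 0.66 [322. 108.] [507.1 -27.   30. ] 5392 [202. 199. 193.]
cup_1 0.64 [193. 115.] [500.2 118.3  30. ] 4862 [ 51. 112.  62.]
cup_1 0.61 [613.   7.] [ 619.4 -341.9   30. ] 725 [79. 79. 77.]
tape 0.69 [397. 177.] [ 429.4 -116.4   30. ] 2137 [169. 120.  57.]
tape 0.6 [327. 111.] [503.7 -33.2  30. ] 5341 [202. 200. 193.]
t 15.62 at [429.  -32.9 240. ] [-3.136e+00  2.200e-02 -1.000e-03] w 85.3 f [-0.2  0.3  0.4]
need mm [  1.   12.9 -20. ] rot [-0.006 -0.022  0.001]
```

View pics/w18.png

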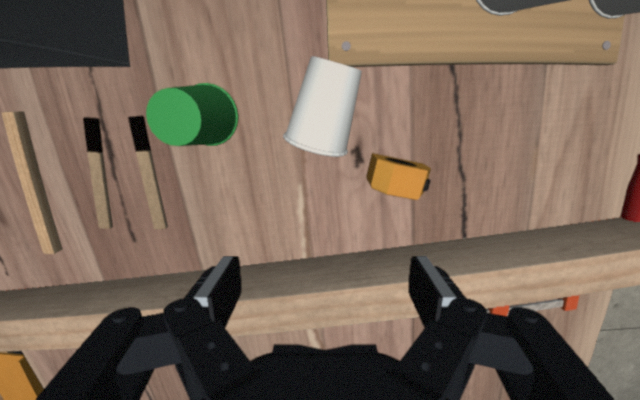

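```bash
python3 - <<'E'
from h import *
p=cam("wrist"); save(p,"w19.png",(260,40,420,210),4)
m=onz(p,(316,146),36); b=onz(p,(336.5,63),27); print(m.round(1),b.round(1),np.linalg.norm((m-b)[:2]),np.degrees(np.arctan2(*(b-m)[1::-1])))
for u in[(128.7,0),(100,0)]:pass
print(onz(p,(285,138),36),onz(p,(349,153),36),onz(p,(313,58),27),onz(p,(360,68),27), onz(p,(150,170),5))
E
```

```text
[466.8 -21.8  36. ] [554.9 -44.4  27. ] 90.9821386231952 -14.425699189355553
[475.8123353   13.13163491  36.        ] [458.84855024 -59.44537149  36.        ] [559.94082663 -19.1062137   27.        ] [549.91319956 -69.99973295  27.        ] [433.66435483 196.12125118   5.        ]
```

View pics/w19.png

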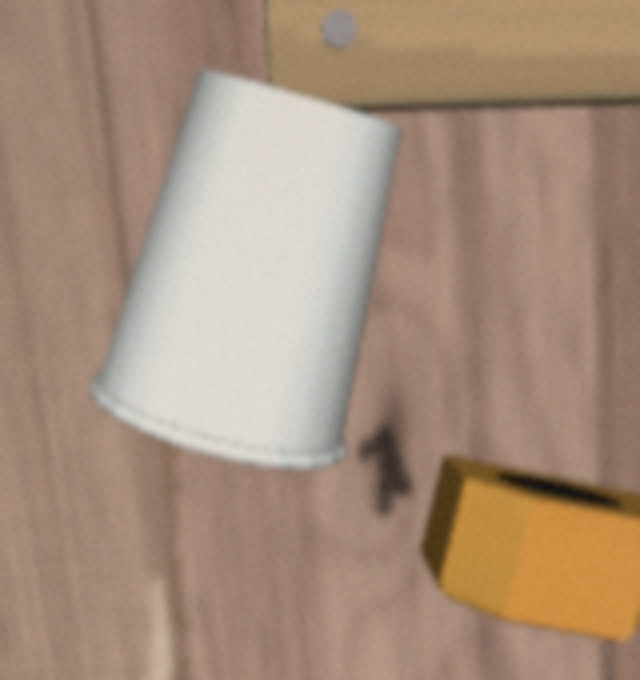

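move_arm(
  targets=[0.026,0,-0.03,-0.003,-0.012,-0.085,0.0854,0.026,0,-0.03,-0.003,-0.01,-0.085,0.0854,0.026,0,-0.035,0,0,-0.08,0.0854,0,0,-0.035,0,0,0,0.0854,0,0,0,0,0,0,0.0854,0,0,0,0,0,0,0.0854],
)

```text
time_s: 16.17
tcp_pos: [514.1, -38.9, 114.4]
tcp_rot: [3.141, -0.018, -0.273]
contact_force: [1.1, -0.9, 1.2]
gripper_width: 85.2
```

```bash
python3 - <<'E'
from h import *
p=cam("wrist");save(p,"w20.png")
need([508,-32.5,23],[np.pi,0,-.251])
E
```

```text
t 16.22 at [513.3 -38.8 114. ] [ 3.14  -0.016 -0.273] w 85.5 f [ 0.6 -0.1 -1.4]
need mm [ -5.3   6.3 -91. ] rot [0.005 0.016 0.022]
```

View pics/w20.png

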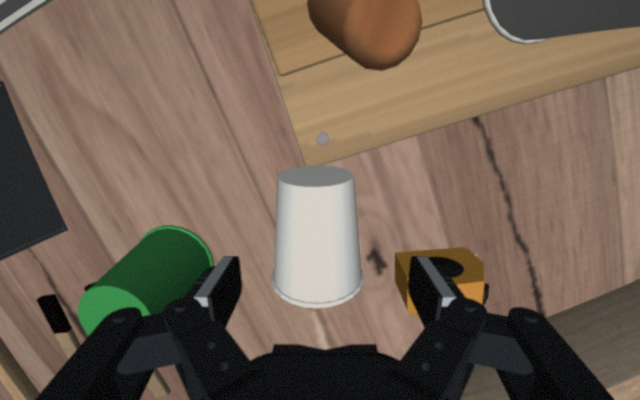

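```bash
python3 - <<'E'
from h import *
p=cam("wrist");
for u in [(395,252),(467,249),(485,265),(411,283)]: print(u,onz(p,u,62).round())
print(onz(p,(412,316),0).round(), onz(p,(487,302),0).round())
print("mouth",onz(p,(318,296),36),"base",onz(p,(316,176),27))
need([508,-32.5,23],[np.pi,0,-.251])
E
```

```text
(395, 252) [486. -82.  62.]
(467, 249) [ 474. -131.   62.]
(485, 265) [ 458. -143.   62.]
(411, 283) [459. -88.  62.]
[379. -93.   0.] [ 373. -169.    0.]
mouth [450.27191673 -15.2856533   36.        ] base [546.37736821 -41.05376811  27.        ]
t 16.27 at [513.9 -38.8 115.3] [ 3.141 -0.019 -0.273] w 85.3 f [ 0.   0.4 -0.4]
need mm [ -5.9   6.3 -92.3] rot [0.006 0.018 0.022]
```

move_arm(
  targets=[-0.003,0.006,-0.02,0.005,0.015,0.022,0.08,-0.001,0.001,-0.025,0.002,0.004,0,0.08,0,0,-0.025,0.001,0.002,0,0.08,0,0,-0.008,0,0,0,0.08,0,0,0,0,0,0,0.08,0,0,0,0,0,0,0.08],
)

```text
time_s: 16.77
tcp_pos: [517.1, -32.7, 48.1]
tcp_rot: [-3.137, -0.021, -0.247]
contact_force: [-0.3, 0.8, 1.6]
gripper_width: 80.3
```

```bash
python3 - <<'E'
from h import *
p=cam("wrist");save(p,"w21.png")
need([510.5,-33,23],[np.pi,0,-.251])
E
```

```text
t 16.82 at [517.4 -32.8  48.5] [-3.137 -0.022 -0.247] w 79.8 f [ 0.  -0.2 -0.1]
need mm [ -6.9  -0.2 -25.5] rot [ 0.001  0.022 -0.004]
```

View pics/w21.png

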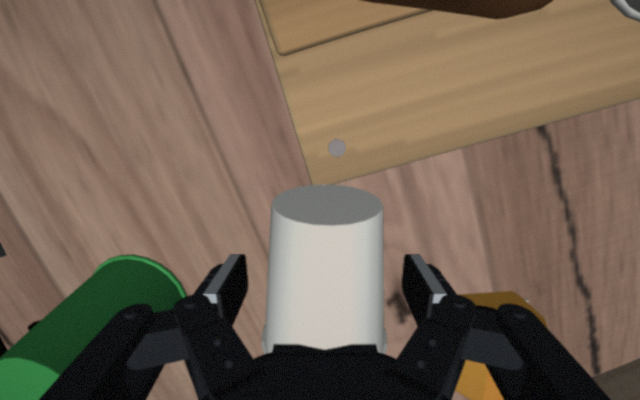

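move_arm(
  targets=[-0.006,0,-0.012,0.001,0.02,-0.003,0.08,0,0,-0.012,0,0.003,0,0.08,0,0,-0.004,0,0,0,0.08,0,0,0,0,0,0,0.08,0,0,0,0,0,0,0.05,0,0,0,0,0,0,0.04,0,0,0,0,0,0,0.04,0,0,0,0,0,0,0.04],
)

```text
time_s: 17.48
tcp_pos: [513.9, -33.3, 23.3]
tcp_rot: [3.141, -0.006, -0.25]
contact_force: [-0.2, -0.2, -0.2]
gripper_width: 62.4
```

```bash
python3 - <<'E'
from h import *
p=cam("wrist");save(p,"w22.png")
need([510.5,-33,23],[np.pi,0,-.251])
E
```

```text
t 17.53 at [513.9 -33.3  23.2] [ 3.141 -0.006 -0.25 ] w 62.3 f [-0.1 -1.3  0.2]
need mm [-3.4  0.3 -0.2] rot [ 0.002  0.006 -0.001]
```

View pics/w22.png

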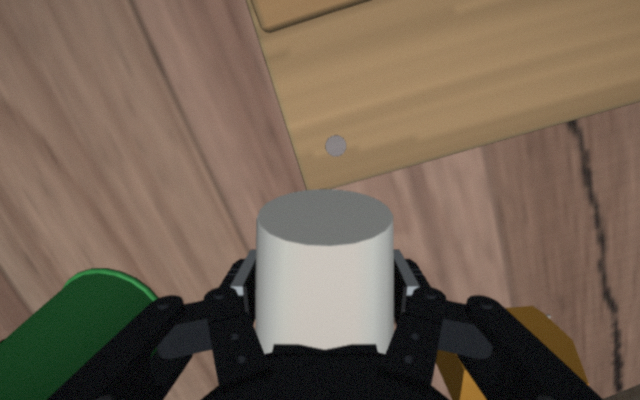

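move_arm(
  targets=[0,0,0.02,0,0,0,0.04,0,0,0.035,0,0,0,0.04,0,0,0.035,0,0,0,0.04,-0.005,0.01,0.035,0,0,0.08,0.04,-0.005,0.012,0.02,0,-0.05,0.09,0.04,0,0.01,0,0,-0.11,0.09,0.04,0,0.005,0,0,-0.11,0,0.04,0,0,0,0,-0.11,0,0.04,0,0,0,0,-0.11,0,0.04,0,0,0,0,0,0,0.04],
)

```text
time_s: 18.37
tcp_pos: [501.5, 6.0, 173.5]
tcp_rot: [-3.138, -0.495, 0.008]
contact_force: [-1.5, 0.3, -3.2]
gripper_width: 62.4
```

```bash
python3 look.py w23.png; python3 - <<'E'
from h import *
need([510,5,170],[np.pi,-1.2,0])
p=cam("side"); save(p,"d23.png",(190,100,350,260),3.75)
E
```

```text
18.4167 [503.6   5.5 176. ] [-3.139 -0.496  0.007] 62.5 [ 0.3  0.4 -0.5] [-0.15 -0.33  1.95  0.09  1.03  1.39]
t 18.42 at [503.6   5.5 176. ] [-3.139 -0.496  0.007] w 62.5 f [ 0.3  0.4 -0.5]
need mm [ 6.4 -0.5 -6. ] rot [ 0.001 -0.704 -0.009]
```

View pics/d23.png

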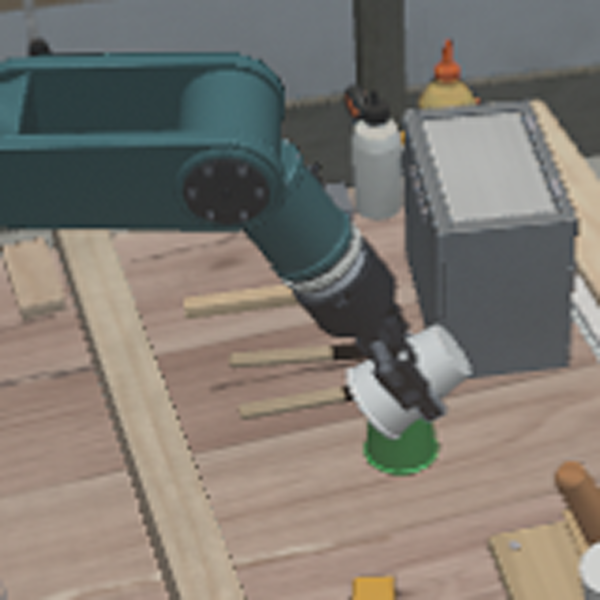

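move_arm(
  targets=[0.02,0.004,0,0,-0.11,0,0.04,0.02,0.004,0,0,-0.11,0,0.04,0.02,0.004,0,0,-0.11,0,0.04,0.02,0.004,0,0,-0.11,0,0.04,0.01,0.004,0,0,-0.11,0,0.04,0.005,0,0,0,-0.11,0,0.04,0,0,0,0,0,0,0.04],
)

```text
time_s: 19.05
tcp_pos: [611.9, 27.6, 190.0]
tcp_rot: [-3.13, -1.086, 0.016]
contact_force: [0.1, -0.8, -0.8]
gripper_width: 62.9
```

```bash
python3 look.py w24.png; python3 - <<'E'
from h import *
need([600,25,100],[np.pi,-1.15,0])
p=cam("side"); save(p,"d24.png",(190,100,350,260),3.75)
E
```

```text
19.1 [612.2  27.3 190.7] [-3.132 -1.086  0.017] 62.6 [-0.6 -0.5 -1.2] [-0.11 -0.26  2.14  0.62  0.21  0.9 ]
t 19.1 at [612.2  27.3 190.7] [-3.132 -1.086  0.017] w 62.6 f [-0.6 -0.5 -1.2]
need mm [-12.2  -2.3 -90.7] rot [-0.004 -0.064 -0.026]
```

View pics/d24.png

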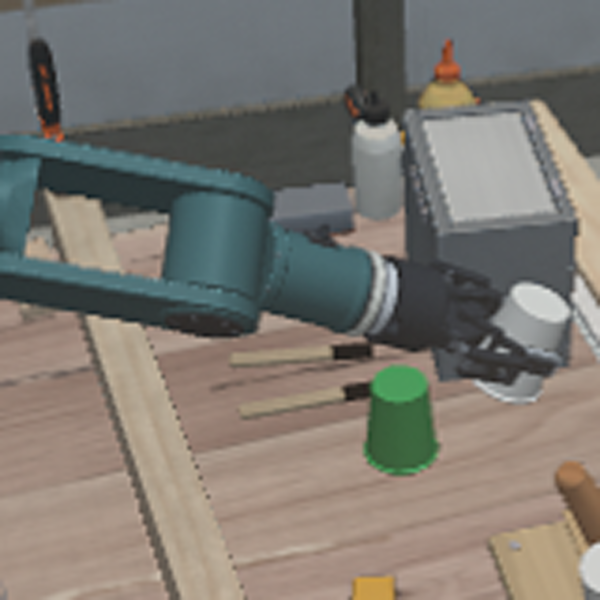

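View pics/w24.png

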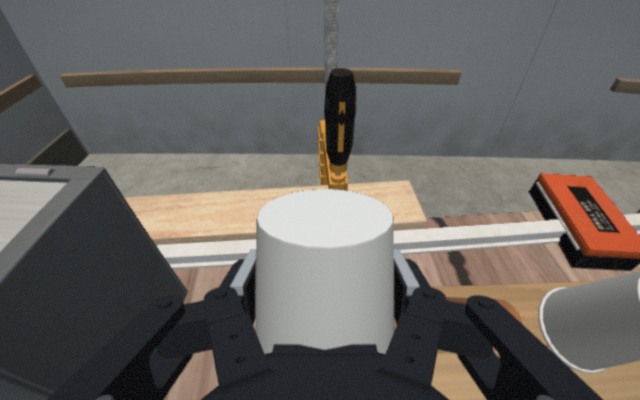

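move_arm(
  targets=[-0.01,0,0,0,0.11,0,0.04,-0.01,0,0,0,0.11,0,0.04,-0.01,0,0,0,0.11,0,0.04,-0.01,0,0,0,0.11,0,0.04,-0.01,0,0,0,0.11,0,0.04,-0.01,0,0,0,0.11,0,0.04,-0.01,0,-0.01,0,0.11,0,0.04,0,0,-0.02,0,0.11,0,0.04,0,0,-0.02,0,0.11,0,0.04,0,0,0,0,0,0,0.04],
)

```text
time_s: 19.98
tcp_pos: [556.3, 15.0, 161.3]
tcp_rot: [3.13, -0.116, -0.014]
contact_force: [0.7, -0.4, -2.2]
gripper_width: 62.4
```

```bash
python3 look.py w25.png; python3 - <<'E'
from h import *
need([530,18,25],[np.pi,0,0])
E
```

```text
20.0333 [556.7  15.1 164.2] [ 3.13  -0.123 -0.014] 62.2 [-0.7 -0.8  0.4] [-0.07  0.05  1.57 -0.    1.4   1.51]
t 20.03 at [556.7  15.1 164.2] [ 3.13  -0.123 -0.014] w 62.2 f [-0.7 -0.8  0.4]
need mm [ -26.7    2.9 -139.2] rot [0.012 0.123 0.014]
```

View pics/w25.png

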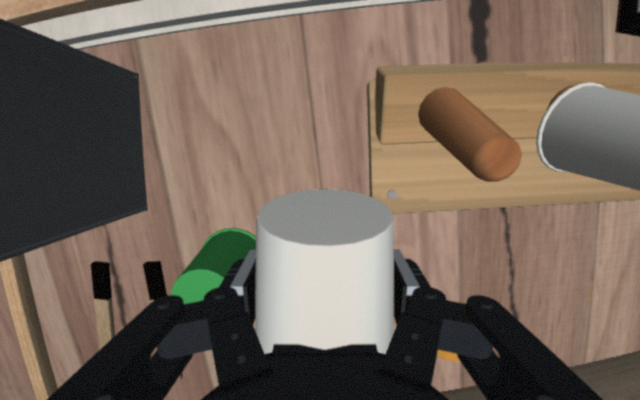

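move_arm(
  targets=[-0.015,0.003,-0.02,0.012,0.1,0.01,0.04,-0.012,0,-0.035,0,0.02,0,0.04,-0.003,0,-0.035,0,0,0,0.04,0,0,-0.02,0,0,0,0.04,0,0,0,0,0,0,0.04,0,0,0,0,0,0,0.04],
)

```text
time_s: 20.53
tcp_pos: [534.4, 12.7, 67.2]
tcp_rot: [3.125, -0.035, -0.016]
contact_force: [0.5, 1.1, -0.4]
gripper_width: 62.5
```

```bash
python3 - <<'E'
from h import *
need([530,18,25],[np.pi,0,0])
E
```

```text
t 20.53 at [534.4  12.7  67.2] [ 3.125 -0.035 -0.016] w 62.5 f [ 0.5  1.1 -0.4]
need mm [ -4.4   5.3 -42.2] rot [0.017 0.034 0.016]
```

move_arm(
  targets=[-0.003,0.005,-0.01,0.017,0.03,0.014,0.04,0,0,-0.016,0,0.004,0,0.04,0,0,-0.014,0,0.003,0,0.04,0,0,0,0,0,0,0.04,0,0,0,0,0,0,0.04],
)

```text
time_s: 20.95
tcp_pos: [538.1, 17.1, 37.2]
tcp_rot: [3.14, -0.016, -0.002]
contact_force: [-0.1, -0.6, -0.5]
gripper_width: 62.4
```

```bash
python3 - <<'E'
from h import *
need([530,18,25],[np.pi,0,0])
E
```

```text
t 20.95 at [538.1  17.1  37.2] [ 3.14e+00 -1.60e-02 -2.00e-03] w 62.4 f [-0.1 -0.6 -0.5]
need mm [ -8.1   0.9 -12.2] rot [0.002 0.016 0.002]
```

move_arm(
  targets=[-0.004,0.001,-0.008,0,0.01,0,0.04,0,0,-0.006,0,0.004,0,0.04,0,0,0,0,0,0,0.04,0,0,0,0,0,0,0.08,0,0,0,0,0,0,0.08,0,0,0,0,0,0,0.08],
)

```text
time_s: 21.45
tcp_pos: [536.1, 18.1, 25.3]
tcp_rot: [3.139, -0.006, -0.002]
contact_force: [0.7, -1.5, -0.5]
gripper_width: 80.0
```

```bash
python3 look.py w26.png; python3 - <<'E'
from h import *
need([530,18,25],[np.pi,0,0])
E
```

```text
21.5 [536.1  18.1  25.4] [ 3.139e+00 -6.000e-03 -2.000e-03] 79.7 [ 0.2  0.1 -0.6] [-0.07  0.2   1.69 -0.    1.24  1.5 ]
t 21.5 at [536.1  18.1  25.4] [ 3.139e+00 -6.000e-03 -2.000e-03] w 79.7 f [ 0.2  0.1 -0.6]
need mm [-6.1 -0.1 -0.4] rot [0.002 0.006 0.002]
```

View pics/w26.png

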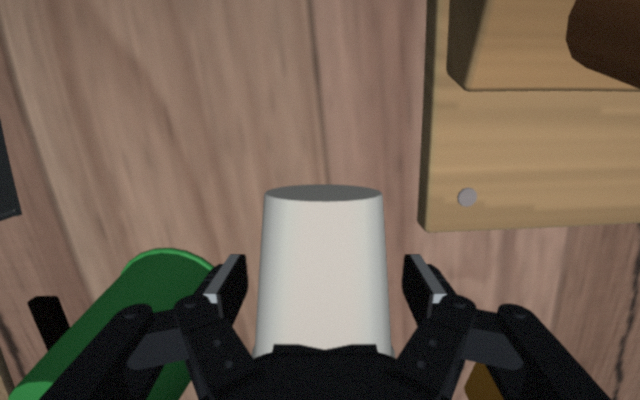

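move_arm(
  targets=[0,0,0.002,0,0.1,0,0.08,0,0,0.002,0,0.1,0,0.08,0,0,0,0,0.1,0,0.08,0,0,0,0,0.1,0,0.08,0,0,0,0,0.1,0,0.08,0,0,0,0,0,0,0.08,0,0,0,0,0,0,0.08],
)

```text
time_s: 22.08
tcp_pos: [533.5, 18.3, 28.6]
tcp_rot: [3.138, 0.517, -0.002]
contact_force: [0.6, -1.0, 0.6]
gripper_width: 80.1
```

```bash
python3 look.py w27.png; python3 - <<'E'
from h import *
need([536,18,25],[np.pi,0.5,0])
p=cam("side"); save(p,"d27.png",(210,100,370,260),3.75)
E
```

```text
22.1333 [532.9  18.3  28.3] [ 3.138e+00  5.170e-01 -2.000e-03] 80.1 [-0.7  0.2 -0.1] [-0.05  0.55  1.3  -0.03  1.81  1.52]
t 22.13 at [532.9  18.3  28.3] [ 3.138e+00  5.170e-01 -2.000e-03] w 80.1 f [-0.7  0.2 -0.1]
need mm [ 3.1 -0.3 -3.3] rot [ 0.003 -0.017  0.001]
```

View pics/w27.png

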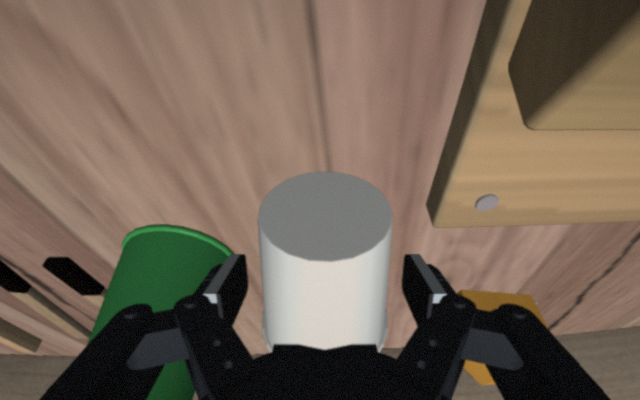

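View pics/d27.png

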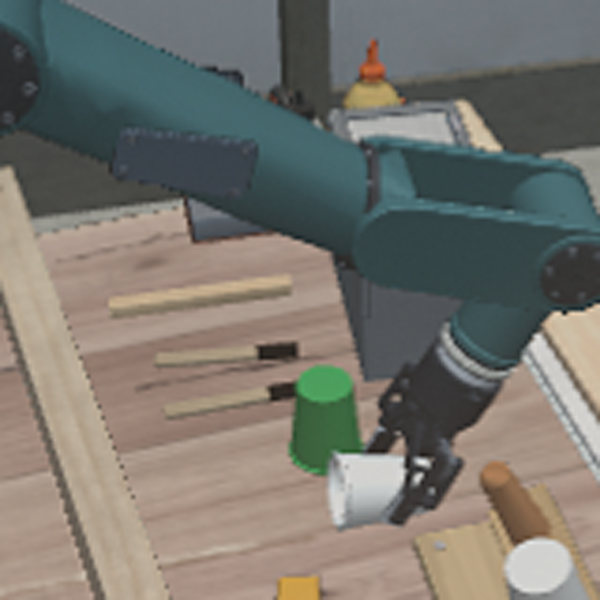

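move_arm(
  targets=[0.002,0,-0.004,0,0,0,0.08,0,0,0,0,0,0,0.05,0,0,0,0,0,0,0.04,0,0,0,0,0,0,0.04,0,0,0,0,0,0,0.04,0,0,0,0,0,0,0.04],
)

```text
time_s: 22.68
tcp_pos: [533.9, 18.4, 30.8]
tcp_rot: [3.137, 0.504, -0.003]
contact_force: [-0.2, -0.3, -0.6]
gripper_width: 62.3
```

move_arm(
  targets=[0,0,0.02,0,0,0,0.04,0,0,0.03,0,0,0,0.04,0,0,0.03,0,-0.11,0,0.04,0.005,0,0,0,-0.11,0,0.04,0.005,0.002,0,0,-0.11,0,0.04,0.005,0.002,0,0,-0.11,0,0.04,0.005,0,0,0,-0.11,0,0.04,0.005,0,0,0,-0.11,0,0.04,0.005,0,0,0,-0.11,0,0.04,0,0,0,0,0,0,0.04],
)

```text
time_s: 23.52
tcp_pos: [560.9, 22.9, 108.4]
tcp_rot: [3.14, -0.288, -0.002]
contact_force: [-1.4, 0.2, -1.5]
gripper_width: 62.5
```

```bash
python3 look.py w28.png; python3 - <<'E'
from h import *
p=cam("side"); save(p,"d28.png",(210,100,370,260),3.75)
E
```

```text
23.5667 [562.5  22.8 109.8] [ 3.14e+00 -2.88e-01 -2.00e-03] 62.7 [ 0.3 -0.1  0.3] [-0.07 -0.    1.76  0.02  1.1   1.5 ]
```

View pics/d28.png

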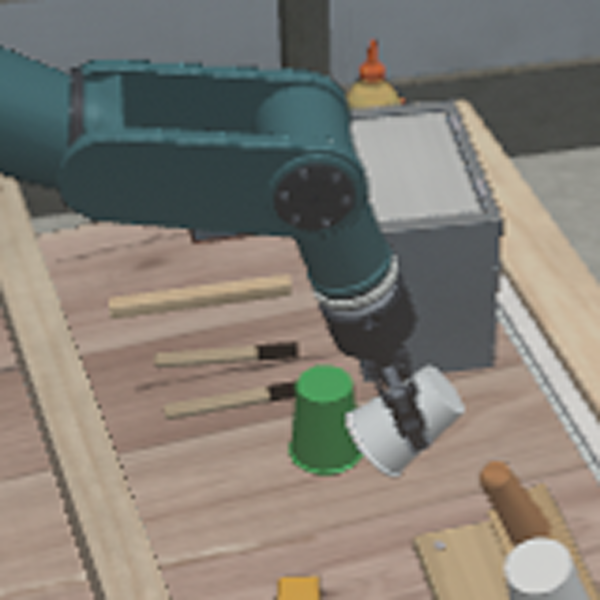

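View pics/w28.png

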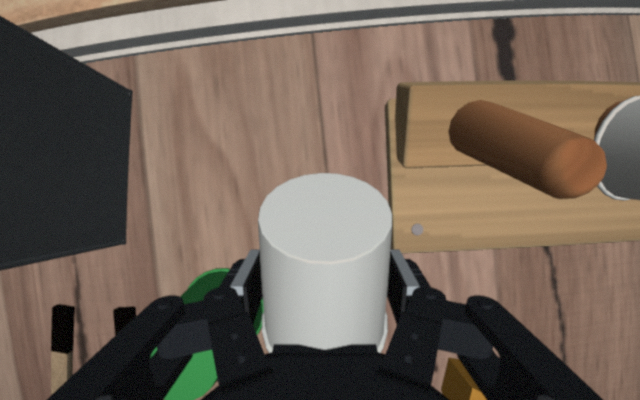

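move_arm(
  targets=[0.005,0.004,0,0,-0.11,0,0.04,0.005,0.003,0,0,-0.11,0,0.04,0.005,0.002,0,0,-0.11,0,0.04,0.005,0.002,0,0,-0.11,0,0.04,0.003,0,0,0,-0.03,0,0.04,0,0,0,0,0,0,0.04,0,0,0,0,0,0,0.04],
)

```text
time_s: 24.2
tcp_pos: [598.8, 33.0, 117.3]
tcp_rot: [3.141, -0.773, -0.004]
contact_force: [-0.4, -0.3, -0.8]
gripper_width: 62.3
```

```bash
python3 look.py w29.png; python3 - <<'E'
from h import *
need([590,32,55],[np.pi,-.75,0])
p=cam("side"); save(p,"d29.png",(210,100,370,260),3.75)
E
```

```text
24.25 [599.3  32.9 117.9] [ 3.141e+00 -7.740e-01 -3.000e-03] 62.7 [ 0.   0.8 -1.1] [-0.06 -0.14  2.04  0.09  0.47  1.45]
t 24.25 at [599.3  32.9 117.9] [ 3.141e+00 -7.740e-01 -3.000e-03] w 62.7 f [ 0.   0.8 -1.1]
need mm [ -9.3  -0.9 -62.9] rot [0.    0.024 0.004]
```

View pics/d29.png

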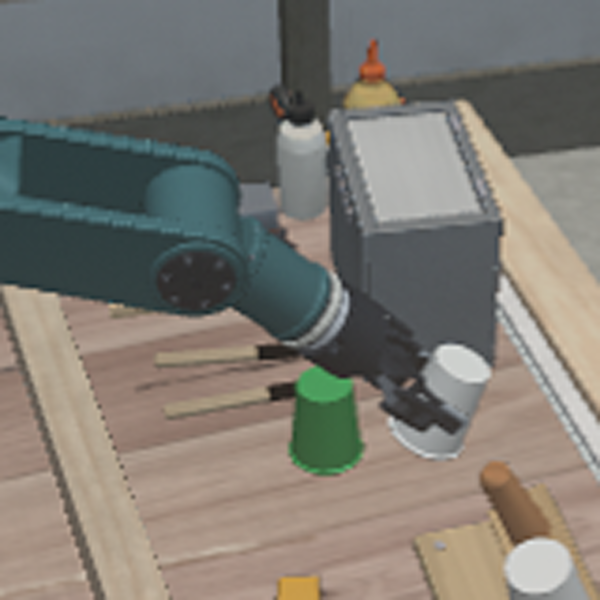

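move_arm(
  targets=[-0.006,-0.003,-0.015,0,0,0,0.04,-0.003,0,-0.018,0,0,0,0.04,-0.002,0,-0.012,0,0,0,0.04,0,0,0,0,0,0,0.04,0,0,0,0,0,0,0.04],
)

```text
time_s: 24.72
tcp_pos: [596.7, 29.0, 80.5]
tcp_rot: [3.14, -0.783, -0.003]
contact_force: [-0.6, -0.6, -0.4]
gripper_width: 62.4
```

```bash
python3 - <<'E'
from h import *
need([590,30,52],[np.pi,-.75,0])
print(r.observe()["q"].round(2))
p=cam("side"); save(p,"d30.png",(210,100,370,260),3.75)
E
```

```text
t 24.72 at [596.7  29.   80.5] [ 3.14e+00 -7.83e-01 -3.00e-03] w 62.4 f [-0.6 -0.6 -0.4]
need mm [ -6.7   1.  -28.5] rot [0.001 0.033 0.004]
[-0.07 -0.09  2.09  0.13  0.37  1.4 ]
```

View pics/d30.png

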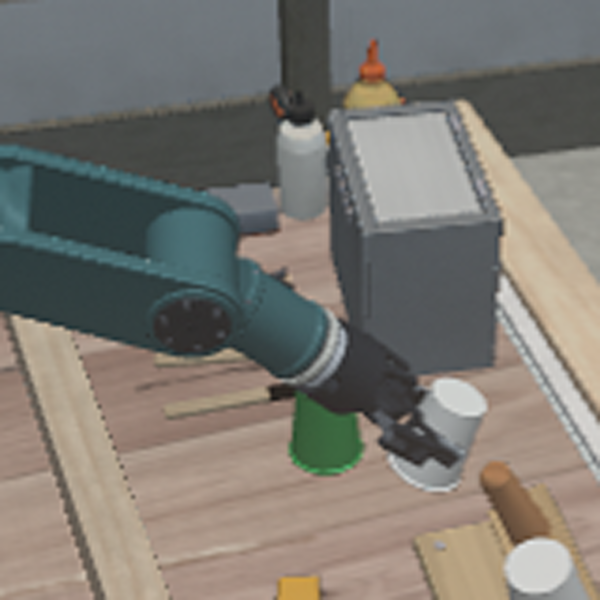

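move_arm(
  targets=[-0.003,0,-0.01,0,0.01,0,0.04,-0.001,0,-0.01,0,0.005,0,0.04,0,0,-0.006,0,0,0,0.04,0,0,0,0,0,0,0.04],
)

```text
time_s: 25.1
tcp_pos: [595.7, 28.9, 57.3]
tcp_rot: [3.139, -0.774, -0.002]
contact_force: [-0.0, 0.7, -1.1]
gripper_width: 62.1
```

move_arm(
  targets=[0,0,-0.006,0,0,0,0.04,0,0,0,0,0,0,0.04],
)

```text
time_s: 25.27
tcp_pos: [596.8, 28.8, 52.0]
tcp_rot: [3.139, -0.777, -0.002]
contact_force: [-0.2, -0.4, -0.3]
gripper_width: 62.1
```

```bash
python3 - <<'E'
from h import *
need([590,30,52],[np.pi,-.75,0])
p=cam("side"); save(p,"d31.png",(260,170,340,250),7)
E
```

```text
t 25.27 at [596.8  28.8  52. ] [ 3.139e+00 -7.770e-01 -2.000e-03] w 62.1 f [-0.2 -0.4 -0.3]
need mm [-6.8  1.2 -0. ] rot [0.002 0.027 0.003]
```

View pics/d31.png

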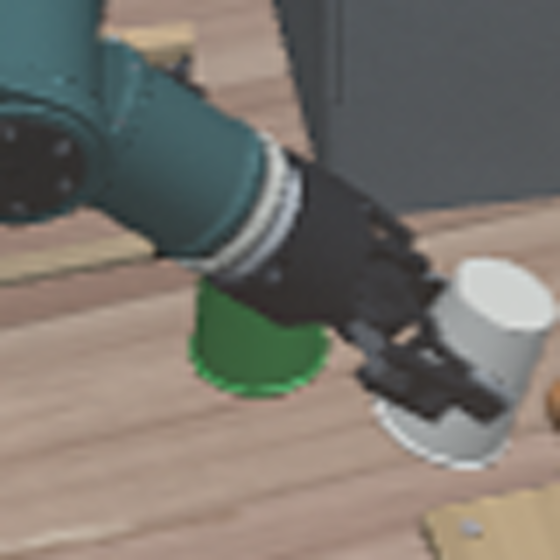

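move_arm(
  targets=[-0.001,0,-0.006,0,0,0,0.04,0,0,-0.002,0,0,0,0.04],
)

```text
time_s: 25.48
tcp_pos: [601.1, 28.6, 52.3]
tcp_rot: [3.138, -0.794, -0.002]
contact_force: [-0.0, -0.4, -1.5]
gripper_width: 62.5
```

move_arm(
  targets=[-0.001,0,-0.005,0,0,0,0.04,0,0,-0.002,0,0,0,0.04],
)

```text
time_s: 25.65
tcp_pos: [604.2, 28.6, 51.6]
tcp_rot: [3.137, -0.808, -0.001]
contact_force: [-3.6, -0.2, 3.1]
gripper_width: 62.3
```

move_arm(
  targets=[0,0,0,0,0,0,0.07,0,0,0,0,0,0,0.0854,0,0,0,0,0,0,0.0854,0,0,0,0,0,0,0.0854],
)

```text
time_s: 25.98
tcp_pos: [603.2, 28.6, 50.0]
tcp_rot: [3.137, -0.805, -0.001]
contact_force: [-0.1, 0.3, 0.2]
gripper_width: 85.3
```

```bash
python3 look.py w32.png; python3 - <<'E'
from h import *
p=cam("side"); save(p,"d32.png",(260,170,340,250),7)
E
```

```text
26.0333 [603.1  28.6  49.8] [ 3.137e+00 -8.050e-01 -1.000e-03] 85.6 [ 0.1 -0.7 -0.1] [-0.07 -0.02  2.11  0.18  0.25  1.35]
```

View pics/d32.png

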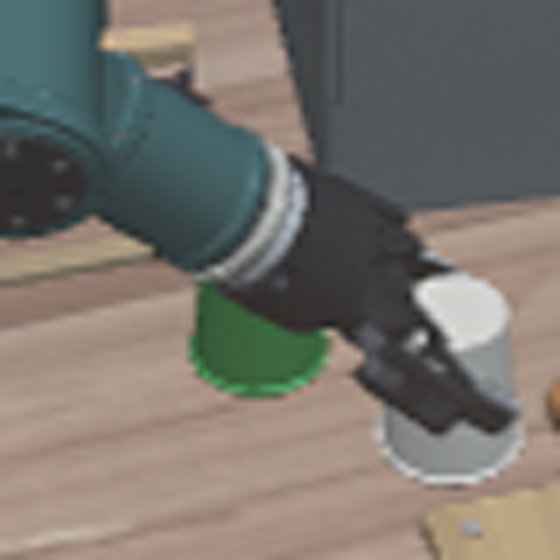

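View pics/w32.png

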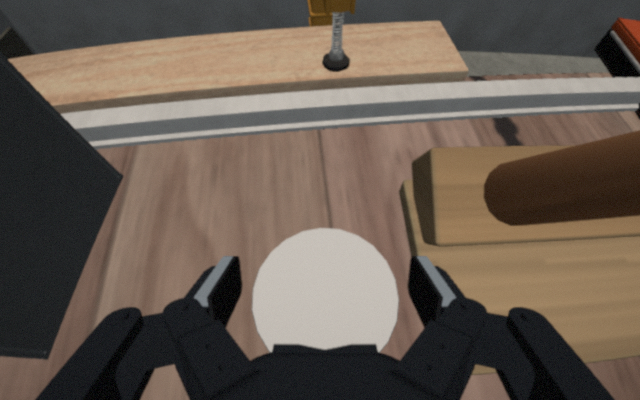

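move_arm(
  targets=[-0.013,0,0.013,0,0,0,0.0854,-0.028,0,0.027,0,0,0,0.0854,-0.028,0,0.028,0,0,0,0.0854,-0.025,0,0.03,0,0.05,0,0.0854,-0.01,0,0.038,0,0.11,0,0.0854,0,0,0.035,0,0.11,0,0.0854,0.01,0,0.02,0,0.11,0,0.0854,0.01,0,0,0,0.11,0,0.0854,0.01,0,0,0,0.11,0,0.0854,0.01,0,0,0,0.11,0,0.0854],
)

```text
time_s: 26.92
tcp_pos: [528.1, 29.2, 227.7]
tcp_rot: [3.136, -0.103, -0.003]
contact_force: [-0.0, 0.3, 0.1]
gripper_width: 85.6
```

move_arm(
  targets=[0,0,0,0,0.08,0,0.0854,0,0,0,0,0,0,0.0854,0,0,0,0,0,0,0.0854],
)

```text
time_s: 27.17
tcp_pos: [534.0, 28.8, 226.9]
tcp_rot: [3.136, -0.019, -0.003]
contact_force: [-0.2, 0.2, -0.8]
gripper_width: 85.2
```

```bash
python3 look.py w33.png cup_1:44; python3 - <<'E'
from h import *
need([590,29,200],[np.pi,0,0])
E
```

```text
27.2167 [533.5  28.8 226.5] [ 3.136e+00 -1.900e-02 -3.000e-03] 85.4 [ 0.9  0.1 -0.3] [-0.05  0.04  1.45 -0.    1.63  1.52]
cup_1 0.97 [251. 217.] [502. 112.  44.] 4022 [ 59. 127.  71.]
cup_1 0.78 [324. 143.] [585.3  28.6  44. ] 3267 [217. 213. 207.]
cup_1 0.63 [582. 105.] [ 627.8 -252.3   44. ] 8999 [145. 144. 140.]
cup_1 0.57 [195. 242.] [471.4 181.8  44. ] 998 [92. 78. 64.]
t 27.27 at [532.6  28.9 226.7] [ 3.136e+00 -1.800e-02 -3.000e-03] w 85.4 f [1.  0.5 0.3]
need mm [ 57.4   0.1 -26.7] rot [0.006 0.018 0.003]
```

View pics/w33.png

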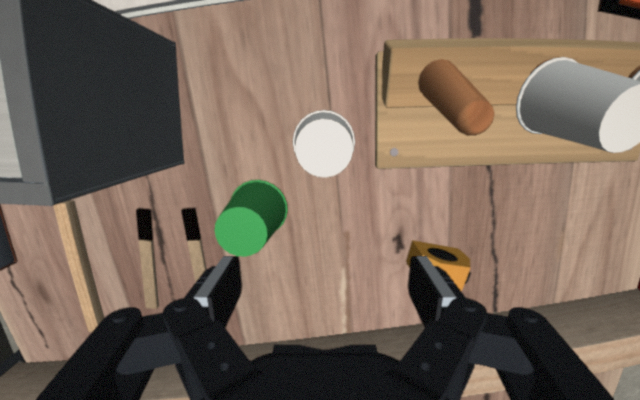

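```bash
python3 - <<'E'
from h import *
p=cam("wrist"); print(onz(p,(324,145),88), onz(p,(376,165),0),onz(p,(385,42),40),onz(p,(386,104),20))
need([584,28.5,58],[np.pi,0,0])
E
```

```text
[584.68014071  28.78453473  88.        ] [553.2606055  -36.19738454   0.        ] [683.2527075  -32.91181061  40.        ] [624.54990027 -40.82249603  20.        ]
t 27.32 at [532.2  28.9 227. ] [ 3.136e+00 -1.900e-02 -3.000e-03] w 85.5 f [-0.  -1.2 -0.8]
need mm [  51.8   -0.4 -169. ] rot [0.006 0.019 0.003]
```

move_arm(
  targets=[0.018,0,-0.01,0.006,0.018,0.003,0.075,0.018,0,-0.03,0,0,0,0.075,0.015,0,-0.03,0,0,0,0.075,0,0,-0.03,0,0,0,0.075,0,0,0,0,0,0,0.075,0,0,0,0,0,0,0.075],
)

```text
time_s: 27.82
tcp_pos: [579.4, 29.4, 130.3]
tcp_rot: [-3.142, -0.016, 0.0]
contact_force: [-0.5, -0.3, 0.5]
gripper_width: 75.1
```

```bash
python3 look.py w34.png; python3 - <<'E'
from h import *
need([584,28.5,58],[np.pi,0,0])
E
```

```text
27.8667 [578.7  29.4 129.9] [-3.142 -0.014  0.   ] 75.2 [0.2 0.2 0.1] [-0.05  0.19  1.48  0.    1.46  1.52]
t 27.87 at [578.7  29.4 129.9] [-3.142 -0.014  0.   ] w 75.2 f [0.2 0.2 0.1]
need mm [  5.3  -0.9 -71.9] rot [-0.     0.014 -0.   ]
```

View pics/w34.png

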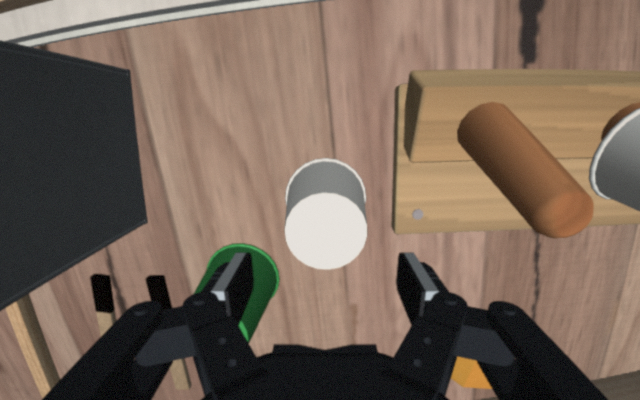

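move_arm(
  targets=[0.003,-0.001,-0.015,0,0.012,0,0.075,0,0,-0.025,0,0.003,0,0.075,0,0,-0.02,0,0.003,0,0.075,0,0,-0.003,0,0,0,0.075,0,0,0,0,0,0,0.075,0,0,0,0,0,0,0.075],
)

```text
time_s: 28.37
tcp_pos: [586.4, 27.9, 76.2]
tcp_rot: [3.14, -0.016, 0.001]
contact_force: [0.3, -0.4, -0.4]
gripper_width: 75.3
```

```bash
python3 look.py w35.png; python3 - <<'E'
from h import *
need([584,28.5,58],[np.pi,0,0])
E
```

```text
28.4167 [586.9  28.   76.9] [ 3.14e+00 -1.70e-02  1.00e-03] 74.9 [-0.2 -0.8  0.6] [-0.05  0.25  1.52 -0.    1.35  1.52]
t 28.42 at [586.9  28.   76.9] [ 3.14e+00 -1.70e-02  1.00e-03] w 74.9 f [-0.2 -0.8  0.6]
need mm [ -2.9   0.5 -18.9] rot [ 0.001  0.017 -0.001]
```

View pics/w35.png

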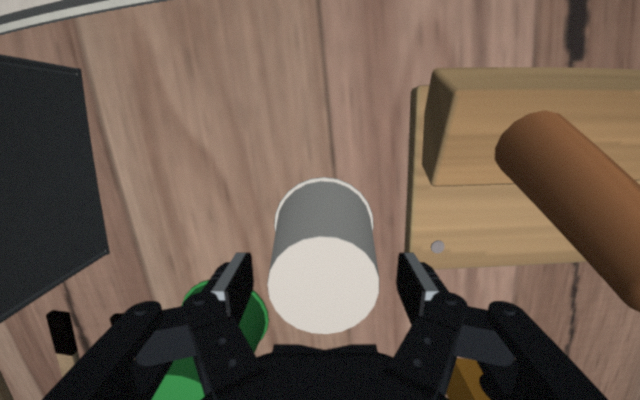

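move_arm(
  targets=[-0.003,0,-0.015,0,0.015,0,0.075,0,0,-0.006,0,0,0,0.075,0,0,0,0,0,0,0.075,0,0,0,0,0,0,0.05,0,0,0,0,0,0,0.04,0,0,0,0,0,0,0.04,0,0,0,0,0,0,0.04,0,0,0,0,0,0,0.04],
)

```text
time_s: 29.08
tcp_pos: [586.8, 27.8, 59.3]
tcp_rot: [3.14, -0.01, 0.001]
contact_force: [0.5, 0.4, -1.0]
gripper_width: 58.9
```

move_arm(
  targets=[0,0,0.02,0,0,0,0.04,0,0,0.04,0,0,0,0.04,0,0,0.04,0,0,0,0.04,-0.005,-0.01,0.04,0,-0.05,0,0.04,-0.01,-0.025,0.03,0,-0.11,0.01,0.04,-0.01,-0.035,0,0,-0.11,0.01,0.04,0,-0.03,0,0,-0.11,0.01,0.04,0,-0.01,0,0,-0.05,0.006,0.04,0,0,0,0,0,0,0.04,0,0,0,0,0,0,0.04],
)

```text
time_s: 29.92
tcp_pos: [556.9, -85.3, 236.4]
tcp_rot: [3.12, -0.448, 0.048]
contact_force: [0.1, -0.1, -0.4]
gripper_width: 58.8
```

```bash
python3 look.py w36.png; python3 - <<'E'
from h import *
need([574,-92,216],[np.pi,-.436,.036])
E
```

```text
29.9667 [557.1 -84.9 236.1] [ 3.12  -0.447  0.049] 58.8 [ 0.2 -0.  -1.1] [-0.33 -0.18  1.7   0.15  1.2   1.17]
t 29.97 at [557.1 -84.9 236.1] [ 3.12  -0.447  0.049] w 58.8 f [ 0.2 -0.  -1.1]
need mm [ 16.9  -7.1 -20.1] rot [ 0.019  0.012 -0.004]
```

View pics/w36.png

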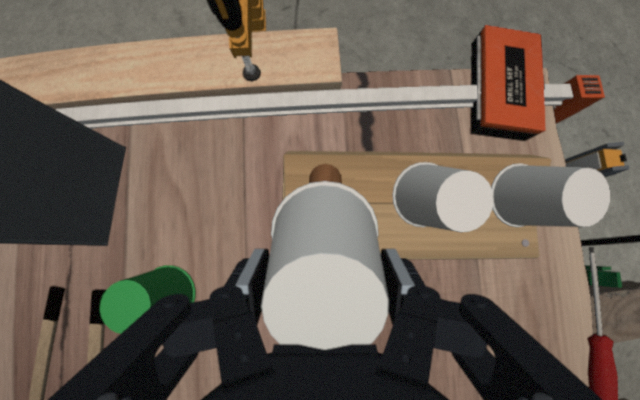

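move_arm(
  targets=[0.015,-0.004,-0.018,0.018,0.01,-0.004,0.04,0.009,0,-0.018,0,0,0,0.04,0.0085,0,-0.018,0,0,0,0.04,0.006,0,-0.012,0,0,0,0.04,0,0,0,0,0,0,0.04,0,0,0,0,0,0,0.04],
)

```text
time_s: 30.47
tcp_pos: [601.0, -82.2, 167.1]
tcp_rot: [-3.139, -0.431, 0.044]
contact_force: [0.2, -0.5, -0.0]
gripper_width: 59.0
```

```bash
python3 look.py w37.png; python3 - <<'E'
from h import *
need([623,-90,117.5],[np.pi,-.436,.036])
p=cam("side"); save(p,"d37.png",(270,200,430,320),5)
E
```

```text
30.5167 [600.8 -82.2 166.9] [-3.139 -0.431  0.044] 58.6 [ 0.  -0.2 -1.6] [-0.31 -0.03  1.7   0.17  1.07  1.17]
t 30.52 at [600.8 -82.2 166.9] [-3.139 -0.431  0.044] w 58.6 f [ 0.  -0.2 -1.6]
need mm [ 22.2  -7.8 -49.4] rot [-0.003 -0.005 -0.009]
```

View pics/w37.png

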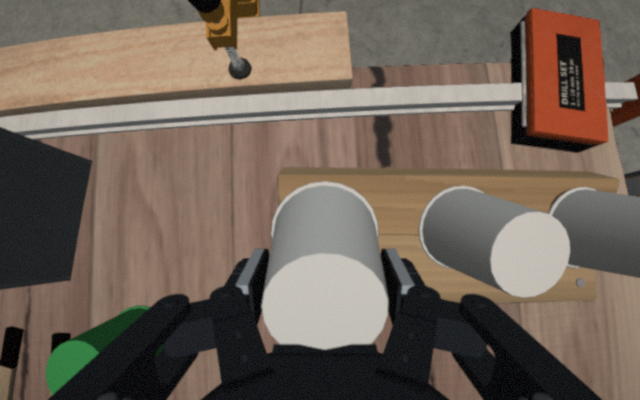

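View pics/d37.png

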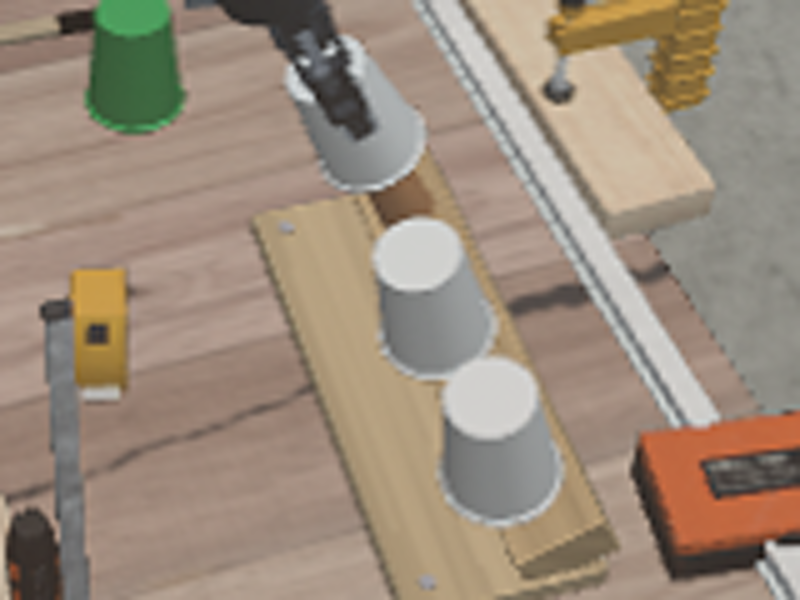

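move_arm(
  targets=[0.003,-0.007,-0.006,0,-0.004,-0.008,0.04,0.007,-0.001,-0.016,0,0,0,0.04,0.006,0,-0.013,0,0,0,0.04,0,0,0,0,0,0,0.04,0,0,0,0,0,0,0.04],
)

```text
time_s: 30.98
tcp_pos: [620.4, -92.3, 138.5]
tcp_rot: [3.138, -0.447, 0.037]
contact_force: [-0.8, -0.8, -1.1]
gripper_width: 59.0
```

```bash
python3 - <<'E'
from h import *
need([623,-90,117.5],[np.pi,-.436,.036])
E
```

```text
t 30.98 at [620.4 -92.3 138.5] [ 3.138 -0.447  0.037] w 59.0 f [-0.8 -0.8 -1.1]
need mm [  2.6   2.3 -21. ] rot [ 0.002  0.012 -0.   ]
```

move_arm(
  targets=[0,0.001,-0.01,0,0.01,0,0.04,0.001,0,-0.008,0,0,0,0.04,0.001,0,-0.005,0,0,0,0.04],
)

```text
time_s: 31.23
tcp_pos: [623.9, -92.5, 120.3]
tcp_rot: [3.136, -0.444, 0.038]
contact_force: [-26.6, 2.1, 34.3]
gripper_width: 58.6
```

```bash
python3 - <<'E'
from h import *
need([623,-90,117.5],[np.pi,-.436,.036])
E
```

```text
t 31.23 at [623.9 -92.5 120.3] [ 3.136 -0.444  0.038] w 58.6 f [-26.6   2.1  34.3]
need mm [-0.9  2.5 -2.8] rot [0.005 0.008 0.001]
```

move_arm(
  targets=[0,0,0,0,0,0,0.0854,0,0,0,0,0,0,0.0854,0,0,0,0,0,0,0.0854,-0.006,0.001,0.012,0,0,0,0.0854,-0.012,0,0.025,0,0,0,0.0854,-0.017,0,0.036,0,0,0,0.0854,-0.017,0,0.036,0,0,0,0.0854,-0.017,0,0.036,0,0,0,0.0854,0,0,0,0,0,0,0.0854],
)

```text
time_s: 31.98
tcp_pos: [548.1, -89.9, 271.1]
tcp_rot: [3.137, -0.44, 0.038]
contact_force: [2.1, -0.1, 2.4]
gripper_width: 85.5
```

```bash
python3 look.py w38.png; python3 - <<'E'
from h import *
need([425,203,200],[np.pi,0,0])
p=cam("side"); save(p,"d38.png",(270,200,430,320),5)
E
```

```text
32.0333 [547.9 -89.7 267.7] [ 3.138 -0.436  0.038] 85.1 [-0.5  0.3  0.8] [-0.36 -0.19  1.65  0.17  1.28  1.16]
t 32.03 at [547.9 -89.7 267.7] [ 3.138 -0.436  0.038] w 85.1 f [-0.5  0.3  0.8]
need mm [-122.9  292.7  -67.7] rot [-0.005  0.436 -0.036]
```

View pics/d38.png

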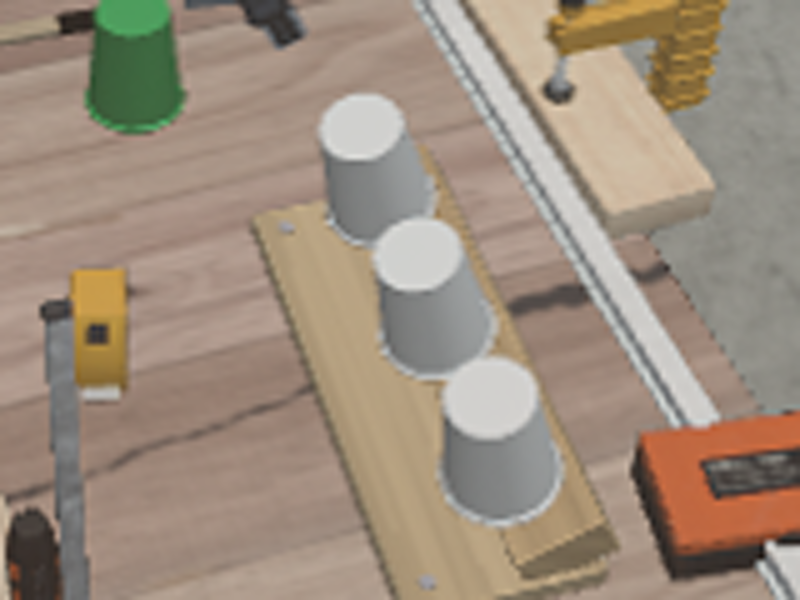

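View pics/w38.png

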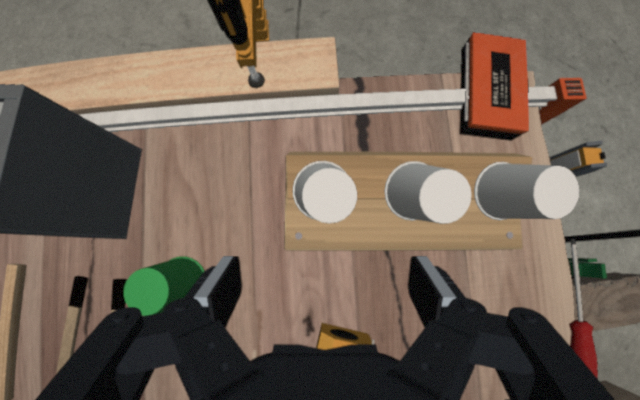

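move_arm(
  targets=[-0.017,0.033,0,0,0.11,-0.01,0.07,-0.017,0.033,0,0,0.11,-0.01,0.07,-0.017,0.033,0,0,0.11,-0.01,0.07,-0.017,0.033,0,0,0.1,0,0.07,-0.017,0.033,0,0,0,0,0.07,-0.017,0.033,0,0,0,0,0.07,-0.017,0.033,0,0,0,0,0.07,-0.01,0.02,0,0,0,0,0.07,0,0,0,0,0,0,0.07,0,0,0,0,0,0,0.07],
)

```text
time_s: 32.92
tcp_pos: [405.5, 168.6, 247.7]
tcp_rot: [3.136, 0.049, -0.005]
contact_force: [0.0, -0.5, 0.2]
gripper_width: 70.3
```

```bash
python3 look.py w39.png stick_1_centre:5 strip:10; python3 - <<'E'
from h import *
need([425,203,200],[np.pi,0,0])
E
```

```text
32.9667 [405.6 168.3 247.5] [ 3.137  0.05  -0.006] 69.7 [ 0.1 -0.  -0.4] [ 0.26 -0.13  1.57  0.01  1.75  1.84]
stick_1_centre 0.63 [297. 144.] [434.8 202.3   5. ] 1684 [113.  97.  78.]
strip 0.93 [165. 152.] [427.  370.4  10. ] 2966 [167. 140. 109.]
t 33.07 at [406.6 167.1 248.3] [ 3.136  0.048 -0.008] w 69.9 f [-0.2 -0.2 -0.6]
need mm [ 18.4  35.9 -48.3] rot [ 0.005 -0.048  0.008]
```

View pics/w39.png

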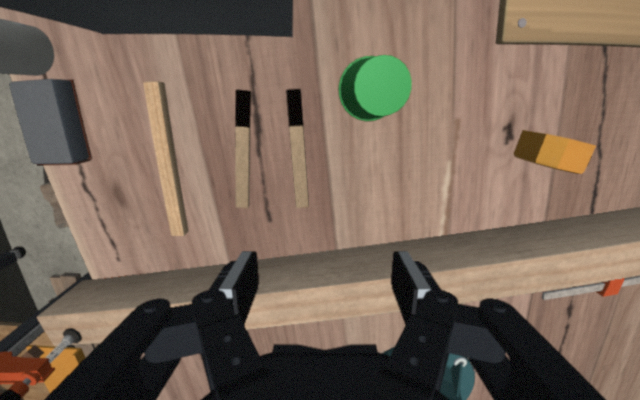

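```bash
python3 - <<'E'
from h import *
p=cam("wrist")
save(p,"w40.png",(210,70,330,220),5)
for a,b in [((294,90),(302,207)),((243,92),(242,207))]:
    A=onz(p,a,8);B=onz(p,b,8);d=A-B;print(A.round(1),B.round(1),np.linalg.norm(d).round(1),((A+B)/2).round(1),np.arctan2(d[1],d[0]).round(3))
print(r.observe()["tcp_pos"])
E
```

```text
[500.4 201.6   8. ] [352.3 197.    8. ] 148.2 [426.4 199.3   8. ] 0.031
[499.1 262.6   8. ] [353.1 278.3   8. ] 146.8 [426.1 270.4   8. ] -0.107
[406.83275047 166.91903362 248.64153152]
```

View pics/w40.png

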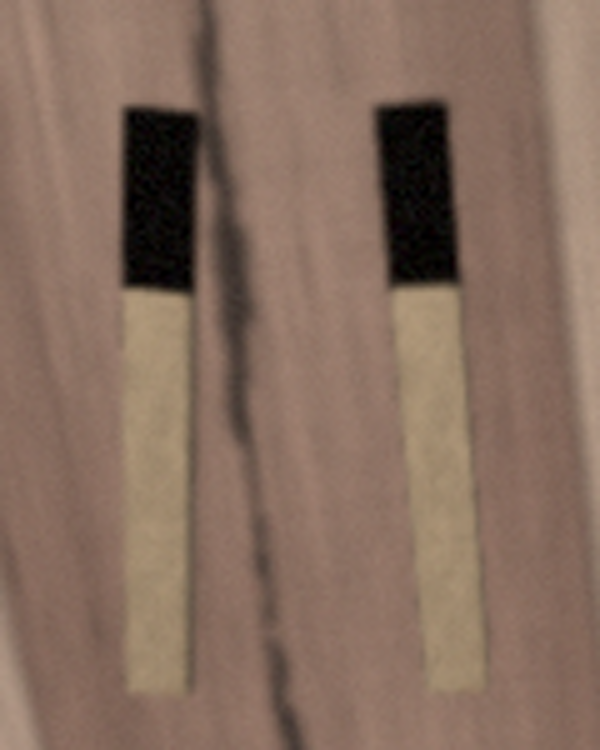

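move_arm(
  targets=[0.01,0.016,-0.02,0.005,-0.045,0.03,0.05,0.008,0.014,-0.04,0,0,0,0.05,0,0,-0.04,0,0,0,0.05,0,0,-0.04,0,0,0,0.05,0,0,-0.02,0,0,0,0.05,0,0,0,0,0,0,0.05,0,0,0,0,0,0,0.05],
)

```text
time_s: 33.7
tcp_pos: [431.5, 190.3, 86.9]
tcp_rot: [-3.141, -0.012, 0.006]
contact_force: [0.3, 0.2, 0.9]
gripper_width: 50.0
```

```bash
python3 look.py w41.png; python3 - <<'E'
from h import *
need([426,199.5,13],[np.pi,0,.031])
E
```

```text
33.75 [431.6 190.2  87.2] [-3.141 -0.012  0.006] 50.1 [-0.4 -0.3 -0.7] [ 0.3  -0.01  1.79 -0.    1.35  1.86]
t 33.75 at [431.6 190.2  87.2] [-3.141 -0.012  0.006] w 50.1 f [-0.4 -0.3 -0.7]
need mm [ -5.6   9.3 -74.2] rot [-0.001  0.012  0.025]
```

View pics/w41.png

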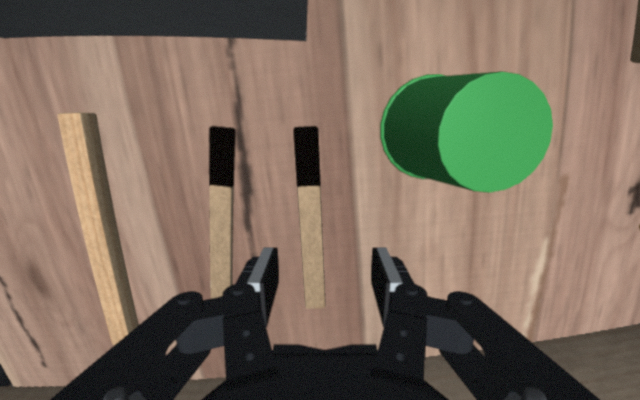

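```bash
python3 - <<'E'
from h import *
p=cam("wrist")
for a,b in [((306.5,127.5),(315,307))]:
    A=onz(p,a,8);B=onz(p,b,8);d=A-B;print(A.round(1),B.round(1),np.linalg.norm(d).round(1),((A+B)/2).round(1),np.arctan2(d[1],d[0]).round(3))
E
```

```text
[499.8 203.8   8. ] [352.2 198.3   8. ] 147.7 [426.  201.1   8. ] 0.037
```

move_arm(
  targets=[-0.005,0.009,-0.02,0,0.01,0.025,0.04,0,0,-0.025,0,0.003,0,0.04,0,0,-0.015,0,0,0,0.04,0,0,0,0,0,0,0.04,0,0,0,0,0,0,0.04],
)

```text
time_s: 34.22
tcp_pos: [438.5, 201.9, 40.9]
tcp_rot: [-3.132, -0.028, 0.029]
contact_force: [0.1, 1.0, 0.9]
gripper_width: 39.8
```

```bash
python3 look.py w42.png; python3 - <<'E'
from h import *
need([426,199.5,13],[np.pi,0,.031])
E
```

```text
34.2667 [438.7 202.   41.2] [-3.132 -0.028  0.029] 40.2 [0.  0.2 1.2] [0.31 0.05 1.82 0.   1.24 1.85]
t 34.27 at [438.7 202.   41.2] [-3.132 -0.028  0.029] w 40.2 f [0.  0.2 1.2]
need mm [-12.7  -2.5 -28.2] rot [-0.011  0.028  0.002]
```

View pics/w42.png

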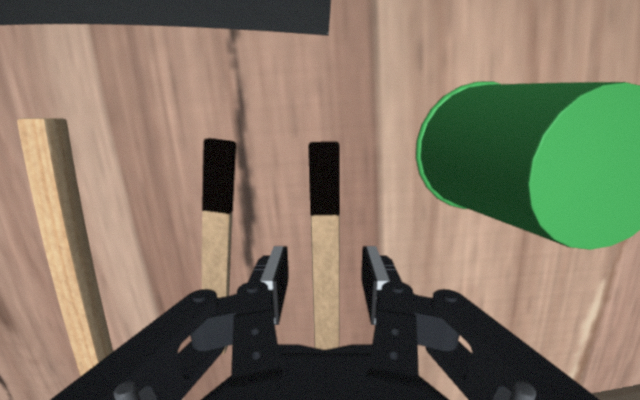

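move_arm(
  targets=[-0.012,-0.001,-0.008,-0.01,0.026,0.002,0.04,-0.001,0,-0.012,0,0.004,0,0.04,0,0,-0.007,0,0.002,0,0.04,0,0,0,0,0,0,0.04,0,0,0,0,0,0,0.04],
)

```text
time_s: 34.68
tcp_pos: [428.2, 201.9, 17.6]
tcp_rot: [-3.139, -0.003, 0.031]
contact_force: [-0.8, -0.4, 0.2]
gripper_width: 40.3
```

```bash
python3 - <<'E'
from h import *
need([426,200.5,13],[np.pi,0,.034])
E
```

```text
t 34.68 at [428.2 201.9  17.6] [-3.139e+00 -3.000e-03  3.100e-02] w 40.3 f [-0.8 -0.4  0.2]
need mm [-2.2 -1.4 -4.6] rot [-0.003  0.003  0.003]
```

move_arm(
  targets=[-0.001,-0.001,-0.005,0,0,0,0.04,0,0,-0.001,0,0,0,0.02,0,0,0,0,0,0,0.005,0,0,0,0,0,0,0.005,0,0,0,0,0,0,0.005,0,0,0,0,0,0,0.005],
)

```text
time_s: 35.18
tcp_pos: [427.9, 200.6, 11.8]
tcp_rot: [-3.139, -0.005, 0.031]
contact_force: [-0.1, -0.3, -0.8]
gripper_width: 15.7
```

```bash
python3 look.py w43.png
```

```text
35.2333 [427.9 200.6  11.7] [-3.139 -0.005  0.031] 16.0 [ 0.2  0.1 -0.6] [0.32 0.08 1.86 0.   1.2  1.86]
```

View pics/w43.png

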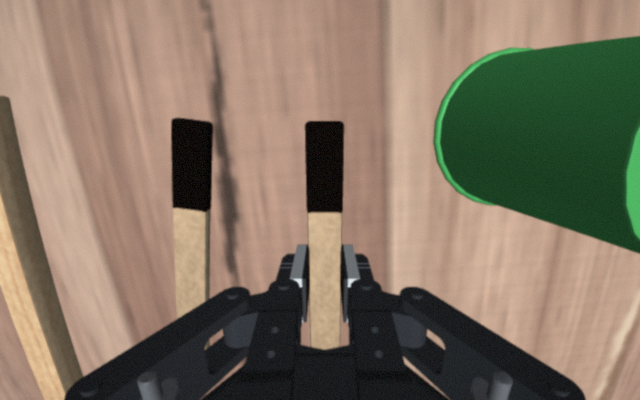

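move_arm(
  targets=[0,0,0.03,0,0,0,0.005,0,0,0.04,0,0,0,0.005,0,0,0.04,0,0,0,0.005,0,0,0.04,0,0,0,0.005,0,0,0.04,0,0,0.11,0.005,0.01,0.01,0.04,0,0,0.12,0.005,0.02,0.01,0.03,0,0,0.12,0.005,0.02,0.01,0.02,0,0,0.12,0.005,0.02,0.01,0,0,0,0.12,0.005,0.02,0.01,0,0,0,0.12,0.005],
)

```text
time_s: 36.07
tcp_pos: [508.8, 248.5, 303.6]
tcp_rot: [3.13, 0.001, 0.767]
contact_force: [-0.3, -0.7, -1.6]
gripper_width: 16.0
```

move_arm(
  targets=[0.015,0.01,0,0,0,0.12,0.005,0.015,0.01,0,0,0,0.12,0.005,0.015,0.01,0,0,0,0.12,0.005,0.015,0.01,0,0,0,0.12,0.005,0.01,0.01,0,0,0,0.12,0.005,0,0.01,0,0,0,0.12,0.005,0,0,0,0,0,0,0.005],
)

```text
time_s: 36.65
tcp_pos: [586.2, 313.2, 301.9]
tcp_rot: [3.13, -0.002, 1.52]
contact_force: [-0.4, 0.1, 0.1]
gripper_width: 16.3
```

```bash
cat >> h.py <<'E'
def binrot(t,y=-.06): return (Rn.from_euler('z',y)*Rn.from_euler('y',t)*Rn.from_euler('z',np.pi/2)*Rn.from_euler('x',np.pi)).as_euler('xyz')
E
python3 look.py w44.png; python3 - <<'E'
from h import *
need([595,317,240],binrot(0)); print(binrot(0),binrot(.436))
p=cam("side");save(p,"d44.png",(220,60,380,220),3.75)
E
```

```text
36.7 [586.2 312.2 301.7] [ 3.130e+00 -1.000e-03  1.515e+00] 15.9 [-0.1 -0.1 -1. ] [ 0.41  0.34  0.95 -0.    1.84  0.46]
t 36.7 at [586.2 312.2 301.7] [ 3.130e+00 -1.000e-03  1.515e+00] w 15.9 f [-0.1 -0.1 -1. ]
need mm [  8.8   4.8 -61.7] rot [-0.     0.011 -0.004]
[-3.14159265  0.          1.51079633] [-2.70559265e+00  2.22044605e-16  1.51079633e+00]
```

View pics/w44.png

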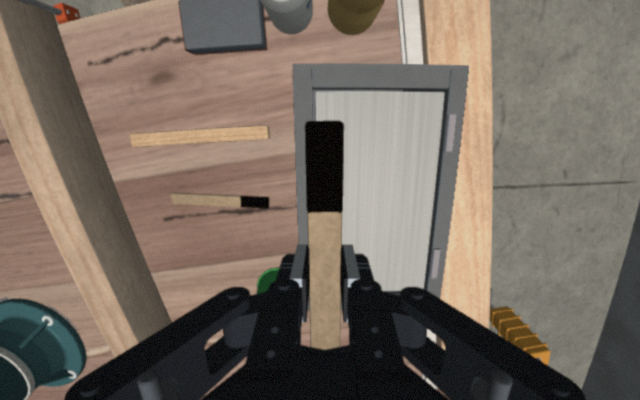

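View pics/d44.png

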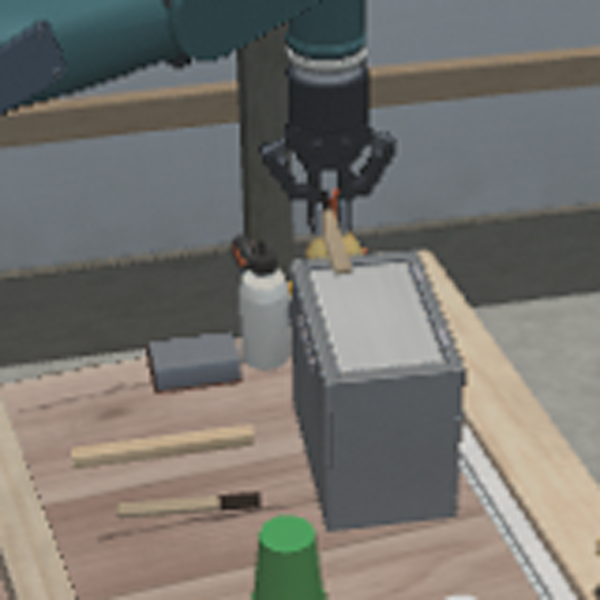

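```bash
python3 - <<'E'
from h import *
p=cam("wrist")
for u in [(314,88),(447,91),(293,65),(468,67),(300,245),(434,250)]: print(u,onz(p,u,190).round(1))
E
```

```text
(314, 88) [584.5 408.8 190. ]
(447, 91) [690.2 401.5 190. ]
(293, 65) [569.5 426.6 190. ]
(468, 67) [706.3 418.9 190. ]
(300, 245) [562.6 275.5 190. ]
(434, 250) [686.8 262.2 190. ]
```

```bash
python3 - <<'E'
from h import *
p=cam("side");save(p,"d45.png",(270,60,350,160),6)
o=r.observe()
R=Rn.from_euler('xyz',o["tcp_rot"]).as_matrix()
T=o["tcp_pos"]
for off in [(0,0,11),(0,0,0),(0,0,-50),(0,0,-62),(0,65,-40),(0,-65,-40),(0,65,-62),(0,-65,-62),(0,65,-80),(0,-65,-80)]:
    u=proj(p,T+R@np.array(off,float))[0]; print(off,((u-[270,60])*6).round())
p=cam("scene");save(p,"s45.png",(130,80,290,240),4.5)
for off in [(0,0,11),(0,0,0),(0,0,-50),(0,0,-62),(0,65,-40),(0,-65,-40),(0,65,-62),(0,-65,-62),(0,65,-80),(0,-65,-80)]:
    u=proj(p,T+R@np.array(off,float))[0]; print(off,((u-[130,80])*4.5).round())
E
```

```text
(0, 0, 11) [224. 371.]
(0, 0, 0) [224. 356.]
(0, 0, -50) [222. 283.]
(0, 0, -62) [222. 265.]
(0, 65, -40) [330. 288.]
(0, -65, -40) [115. 307.]
(0, 65, -62) [330. 255.]
(0, -65, -62) [113. 275.]
(0, 65, -80) [331. 228.]
(0, -65, -80) [112. 247.]
(0, 0, 11) [407. 505.]
(0, 0, 0) [403. 484.]
(0, 0, -50) [384. 387.]
(0, 0, -62) [379. 362.]
(0, 65, -40) [287. 351.]
(0, -65, -40) [497. 468.]
(0, 65, -62) [277. 307.]
(0, -65, -62) [490. 423.]
(0, 65, -80) [269. 270.]
(0, -65, -80) [484. 384.]
```

View pics/d45.png

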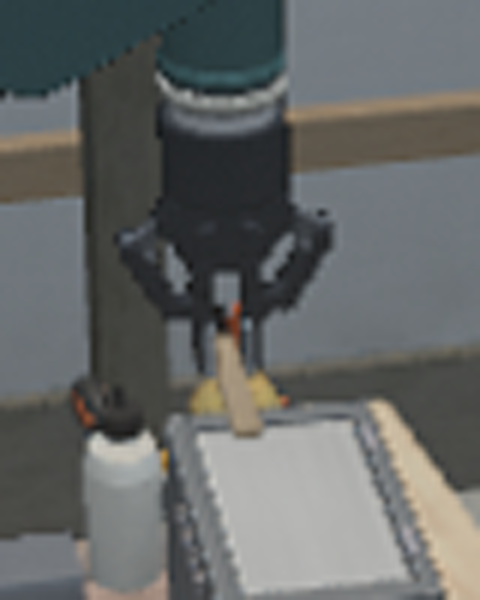

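View pics/s45.png

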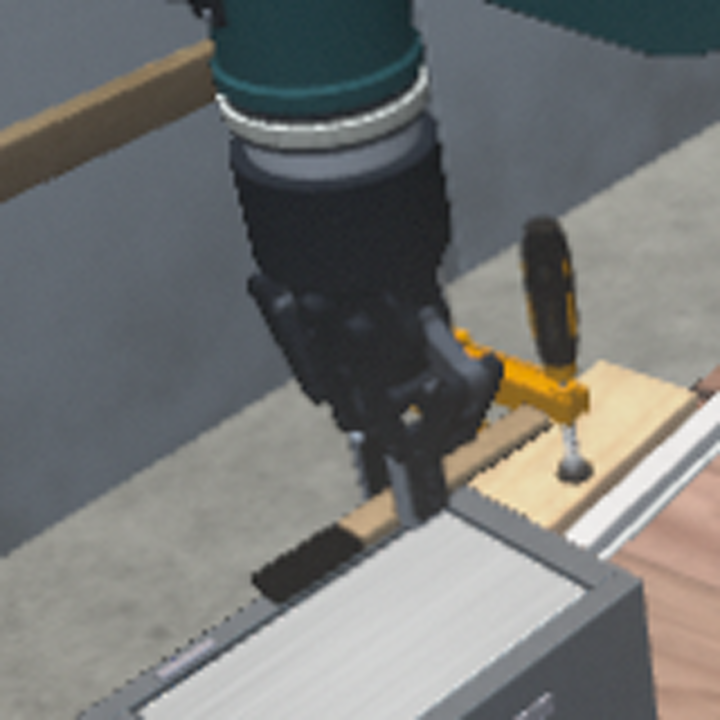

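```bash
cat > opt.py <<'E'
import numpy as np
# outline (behind stick b, halfwidth w); fingertip at b=-4
def prof(open_extra): 
    return np.array([(-4,20+open_extra),(37,26+open_extra),(47,40),(69,58),(85,63),(95,63),(97,43),(150,43)],float)
def dense(P):
    out=[]
    for (b0,w0),(b1,w1) in zip(P[:-1],P[1:]):
        for t in np.linspace(0,1,12): out.append((b0+(b1-b0)*t,w0+(w1-w0)*t))
    return np.array(out)
res=[]
for phi in np.radians(np.arange(-10,46,2.5)):
  s,c=np.sin(phi),np.cos(phi)
  for ex in (5,):
   D=dense(prof(ex))
   for Sx in np.arange(-50,20,2.):
    for d in np.arange(40,110,3.):
      b,w=D.T
      L=np.c_[Sx+b*s-w*c,-d+b*c+w*s]; Rr=np.c_[Sx+b*s+w*c,-d+b*c-w*s]
      P=np.r_[L,Rr]
      # clearance to lid rims near z in[-6,3]
      def polyx(Q,z0,z1):
          m=(Q[:,1]>z0)&(Q[:,1]<z1); return Q[m,0]
      a=polyx(P,-8,4)
      if len(a)==0: continue
      cl=min(a.min()+55, 53-a.max())
      inn=P[P[:,1]<-6]
      cw=(inn[:,0].min()+66) if len(inn) else 9
      und=Rr[(Rr[:,1]<0)&(Rr[:,0]<52.5)]
      th=np.arctan2(-und[:,1],52.5-und[:,0]); rad=np.hypot(und[:,1],52.5-und[:,0])
      th=np.where(rad<105,th,0).max() if len(und) else 0
      if (Rr[(Rr[:,1]<-8),0]>50).any(): continue
      # stick corners
      C=[(Sx+e*9*c+f*4.5*s, -d-e*9*s+f*4.5*c) for e in(-1,1) for f in(-1,1)]
      ok=all(np.hypot(52.5-x,z)>107 or np.arctan2(-z,52.5-x)<th-0.08 for x,z in C)
      # stick must not be above flap: angle of stick > th means flap lower.. we need stick below flap (angle larger)
      above=[np.hypot(52.5-x,z)<107 and np.arctan2(-z,52.5-x)<th for x,z in C]
      free=[np.hypot(52.5-x,z)>107 for x,z in C]
      # flap tip x must exceed stick's rightmost
      tipx=52.5-105*np.cos(th); 
      if th>1.3: continue
      m=min(cl,cw)
      rightmost=max(x for x,z in C)
      gap=tipx-rightmost
      res.append((m,gap,np.degrees(phi),Sx,d,np.degrees(th),cl,cw))
res=np.array(res)
g=res[(res[:,1]>3)]
print(g[np.argsort(-g[:,0])][:12].round(1))
E
python3 opt.py
```

```text
[[ -0.    4.   -5.   10.   58.   73.9  -0.   24.8]
 [ -0.2   3.3  -2.5   4.   61.   69.9  -0.2  19.4]
 [ -0.7   6.   22.5 -38.   52.   44.8  -0.7   3.4]
 [ -0.8   4.4  -5.    8.   61.   73.   -0.8  19.2]
 [ -1.1   3.2  -2.5  10.   55.   73.3  -1.1  32.3]
 [ -1.2   8.9  25.  -40.   49.   45.5  -1.2   1.7]
 [ -1.2   4.8  25.  -42.   49.   40.7  -1.2  -0.3]
 [ -1.3   9.   20.  -34.   55.   50.   -1.3   7.1]
 [ -1.4   7.   15.  -26.   58.   54.   -1.4  14.8]
 [ -1.4   3.7  20.  -32.   52.   47.6  -1.4   9.1]
 [ -1.5   3.5  -7.5  10.   58.   73.7  -1.5  18.9]
 [ -1.6   3.   -2.5  12.   52.   74.4  -1.6  36. ]]
```

move_arm(
  targets=[0.02,0,-0.01,0,0.011,-0.004,0.005,0.02,0,-0.02,0,0,0,0.005,0,0,-0.02,0,0,0,0.005,0,0,-0.01,0,0,0,0.005,0,0,0,0,0,0,0.005,0,0,0,0,0,0,0.005],
)

```text
time_s: 37.4
tcp_pos: [625.8, 308.2, 247.7]
tcp_rot: [3.132, -0.004, 1.5]
contact_force: [-0.5, 0.1, 0.7]
gripper_width: 16.1
```

```bash
python3 look.py w46.png; python3 - <<'E'
from h import *
need([627,312,152],binrot(0))
p=cam("side");save(p,"d46.png",(260,60,380,220),4.5)
E
```

```text
37.45 [625.8 308.2 247.8] [ 3.132 -0.004  1.501] 15.9 [ 0.  -0.3 -0.3] [ 0.38  0.42  0.96 -0.    1.76  0.45]
t 37.45 at [625.8 308.2 247.8] [ 3.132 -0.004  1.501] w 15.9 f [ 0.  -0.3 -0.3]
need mm [  1.2   3.8 -95.8] rot [-0.003  0.01   0.01 ]
```

View pics/w46.png

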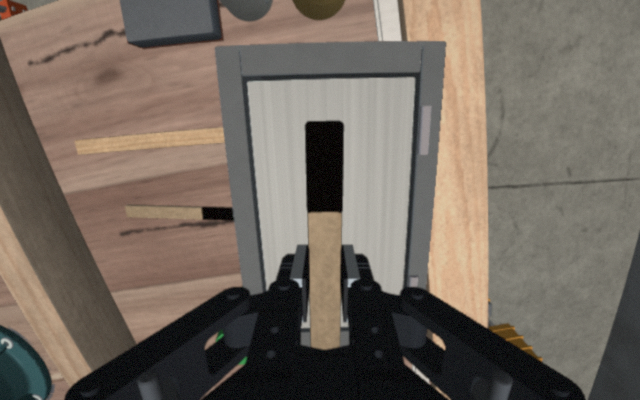

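View pics/d46.png

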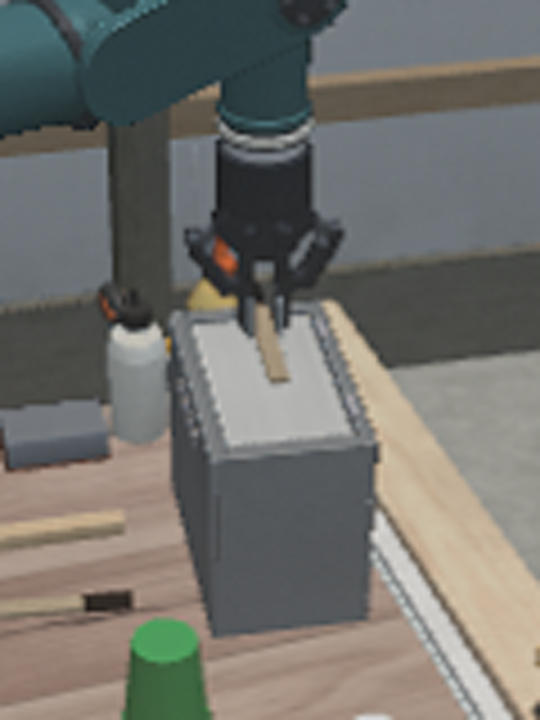

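```bash
python3 - <<'E'
from h import *
p=cam("wrist")
for u in [(247,80),(416,78),(217,45),(446,43),(263,285),(408,285)]: print(u,onz(p,u,190).round(1))
E
```

```text
(247, 80) [586.1 409.  190. ]
(416, 78) [689.3 403.3 190. ]
(217, 45) [570.9 430.1 190. ]
(446, 43) [707.4 422.2 190. ]
(263, 285) [577.4 267.  190. ]
(408, 285) [686.3 258.5 190. ]
```

move_arm(
  targets=[0.001,0.003,-0.02,0,0.008,0.01,0.005,0,0,-0.02,0,0.002,0,0.005,0,0,-0.01,0,0,0,0.005,0,0,0,0,0,0,0.005],
)

```text
time_s: 37.88
tcp_pos: [628.4, 313.2, 206.8]
tcp_rot: [3.127, -0.011, 1.512]
contact_force: [0.3, 0.1, -1.4]
gripper_width: 15.9
```

```bash
python3 - <<'E'
from h import *
need([628,312,152],binrot(0))
E
```

```text
t 37.88 at [628.4 313.2 206.8] [ 3.127 -0.011  1.512] w 15.9 f [ 0.3  0.1 -1.4]
need mm [ -0.4  -1.2 -54.8] rot [-0.01   0.015 -0.001]
```

move_arm(
  targets=[-0.001,-0.001,-0.015,-0.01,0.014,0,0.005,-0.001,0,-0.018,0,0.003,0,0.005,0,0,-0.01,0,0.002,0,0.005,0,0,0,0,0,0,0.005],
)

```text
time_s: 38.22
tcp_pos: [628.6, 313.2, 168.6]
tcp_rot: [3.135, -0.003, 1.513]
contact_force: [-1.3, -0.5, 1.0]
gripper_width: 16.2
```

```bash
python3 look.py w47.png; python3 - <<'E'
from h import *
need([628,312,152],binrot(0))
p=cam("side");save(p,"d47.png",(260,60,380,220),4.5)
E
```

```text
38.2667 [628.4 313.3 169.5] [ 3.135 -0.004  1.513] 16.1 [-2.9  0.7  1.3] [0.38 0.45 1.07 0.   1.62 0.44]
t 38.27 at [628.4 313.3 169.5] [ 3.135 -0.004  1.513] w 16.1 f [-2.9  0.7  1.3]
need mm [ -0.4  -1.3 -17.5] rot [-0.003  0.006 -0.002]
```

View pics/w47.png

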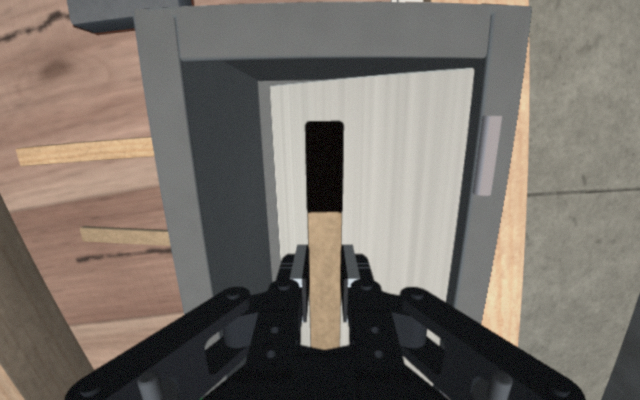

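View pics/d47.png

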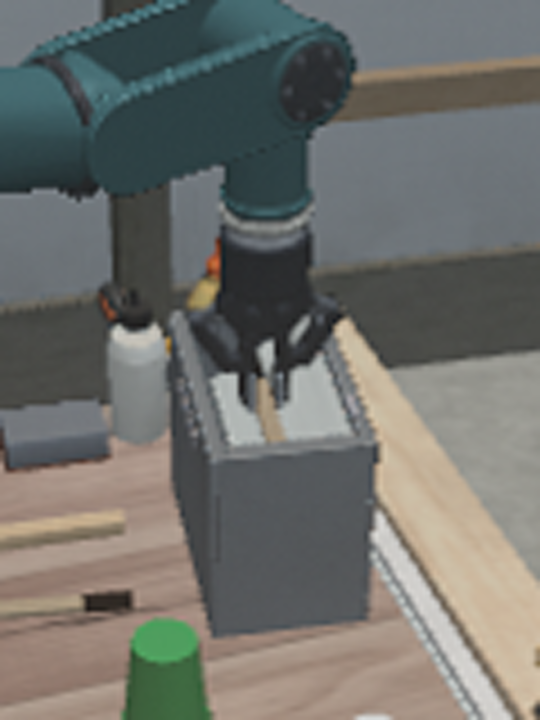

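move_arm(
  targets=[-0.001,-0.001,-0.012,0,0.005,0,0.005,0,0,-0.01,0,0.003,0,0.005,0,0,0,0,0,0,0.005],
)

```text
time_s: 38.57
tcp_pos: [629.0, 313.1, 150.9]
tcp_rot: [3.137, -0.007, 1.513]
contact_force: [-1.8, -0.1, 0.9]
gripper_width: 16.0
```

```bash
python3 look.py w48.png; python3 - <<'E'
from h import *
need([628,312,150],binrot(0))
p=cam("side");save(p,"d48.png",(260,60,380,220),4.5)
E
```

```text
38.6167 [628.7 313.2 151.4] [ 3.137 -0.007  1.513] 16.1 [-2.6 -0.1  0.3] [0.38 0.45 1.1  0.   1.58 0.44]
t 38.62 at [628.7 313.2 151.4] [ 3.137 -0.007  1.513] w 16.1 f [-2.6 -0.1  0.3]
need mm [-0.7 -1.2 -1.4] rot [-0.006  0.005 -0.002]
```

View pics/w48.png

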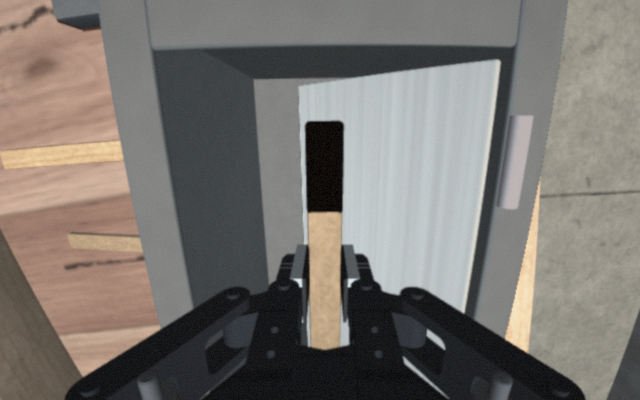

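View pics/d48.png

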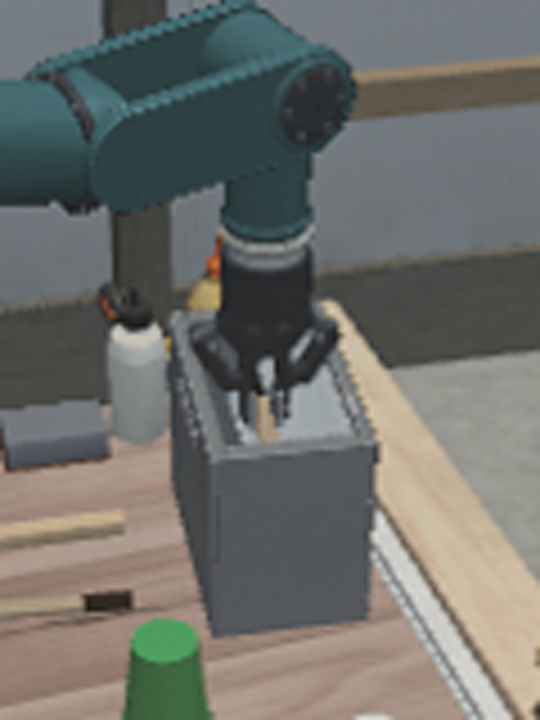

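move_arm(
  targets=[0,0,-0.005,0,0.003,0,0.005,0,0,0,0,0,0,0.045,0,0,0,0,0,0,0.045,0,0,0,0,0,0,0.045,0,0,0,0,0,0,0.045],
)

```text
time_s: 39.08
tcp_pos: [633.6, 312.8, 147.9]
tcp_rot: [3.129, -0.009, 1.511]
contact_force: [-4.9, 0.2, -0.4]
gripper_width: 45.0
```

```bash
python3 look.py w49.png
```

```text
39.1333 [633.5 312.8 147.9] [ 3.129 -0.009  1.511] 45.0 [-0.7  0.1  1.6] [0.38 0.46 1.1  0.   1.57 0.44]
```

View pics/w49.png

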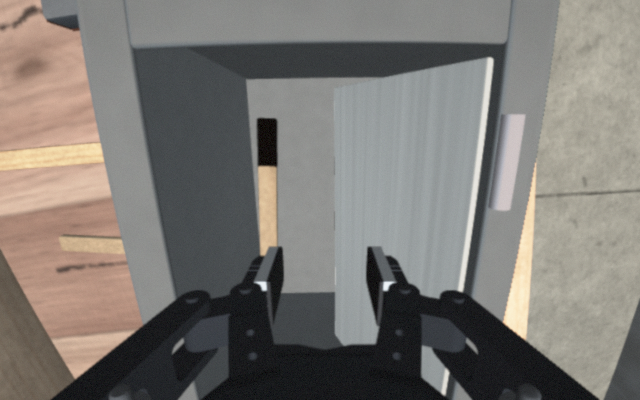

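move_arm(
  targets=[0,0,0.03,0,0,0,0.045,0,0,0.04,0,0,0,0.045,0,0,0.04,0,0,0,0.045,0,0,0.03,0,0,0,0.045,0,0,0,0,0,0,0.045,0,0,0,0,0,0,0.045],
)

```text
time_s: 39.63
tcp_pos: [629.9, 311.3, 287.1]
tcp_rot: [3.138, -0.003, 1.511]
contact_force: [-0.1, 0.3, -1.4]
gripper_width: 45.1
```

```bash
python3 look.py w50.png; python3 - <<'E'
from h import *
need([426,268,200],[np.pi,0,0])
E
```

```text
39.6833 [629.9 311.3 287.9] [ 3.137 -0.004  1.511] 45.5 [-0.5 -0.8  0.8] [0.38 0.44 0.85 0.   1.85 0.44]
t 39.68 at [629.9 311.3 287.9] [ 3.137 -0.004  1.511] w 45.5 f [-0.5 -0.8  0.8]
need mm [-203.9  -43.3  -87.9] rot [ 1.000e-03  7.000e-03 -1.511e+00]
```

View pics/w50.png

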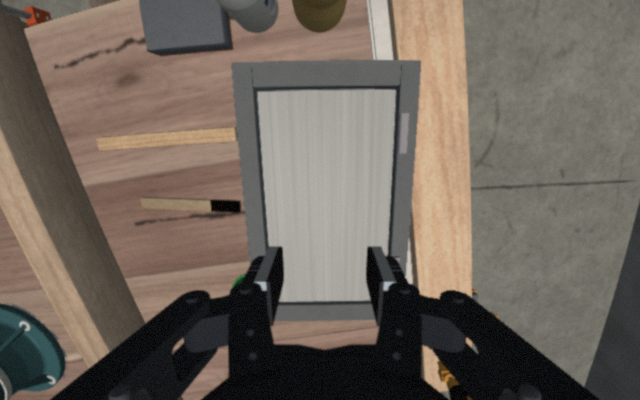

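move_arm(
  targets=[-0.018,-0.003,0,0,0,-0.12,0.045,-0.018,-0.003,0,0,0,-0.12,0.045,-0.018,-0.003,0,0,0,-0.12,0.045,-0.018,-0.003,0,0,0,-0.12,0.045,-0.018,-0.003,0,0,0,-0.12,0.045,-0.018,-0.003,0,0,0,-0.12,0.045,-0.018,-0.003,0,0,0,-0.12,0.045,-0.015,-0.003,0,0,0,-0.12,0.045,-0.015,-0.003,0,0,0,-0.12,0.045,-0.015,-0.003,0,0,0,-0.12,0.045],
)

```text
time_s: 40.52
tcp_pos: [448.9, 276.9, 263.6]
tcp_rot: [-3.138, 0.025, 0.262]
contact_force: [0.2, -0.0, -0.1]
gripper_width: 44.9
```

move_arm(
  targets=[-0.01,-0.003,-0.02,0,0,-0.12,0.045,-0.005,-0.003,-0.03,0,0,-0.12,0.045,0,0,-0.03,0,0,-0.12,0.045,0,0,-0.03,0,0,-0.03,0.045,0,0,0,0,0,0,0.045,0,0,0,0,0,0,0.045],
)

```text
time_s: 41.02
tcp_pos: [424.5, 267.7, 142.4]
tcp_rot: [3.137, 0.033, -0.147]
contact_force: [0.4, 0.6, 0.5]
gripper_width: 44.8
```

```bash
python3 look.py w51.png; python3 - <<'E'
from h import *
need([426,270.5,13],[np.pi,0,-.107])
E
```

```text
41.0667 [424.  267.5 141.8] [ 3.136  0.034 -0.147] 45.1 [-0.1 -0.3 -0.3] [0.44 0.04 1.62 0.01 1.51 2.16]
t 41.07 at [424.  267.5 141.8] [ 3.136  0.034 -0.147] w 45.1 f [-0.1 -0.3 -0.3]
need mm [   2.     3.  -128.8] rot [ 0.001 -0.035  0.04 ]
```

View pics/w51.png

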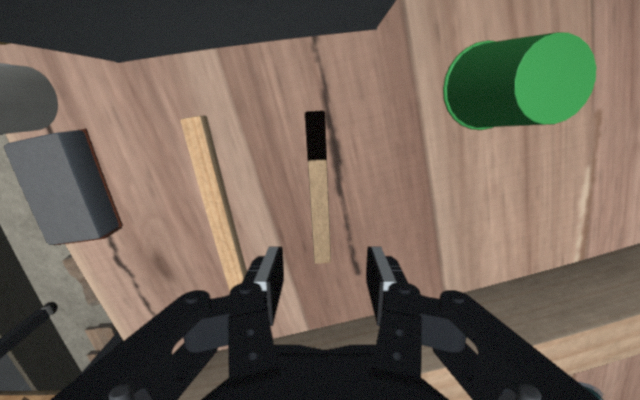

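```bash
python3 - <<'E'
from h import *
p=cam("wrist")
for a,b in [((315.5,111.5),(321,262))]:
    A=onz(p,a,8);B=onz(p,b,8);d=A-B;print(A.round(1),B.round(1),np.linalg.norm(d).round(1),((A+B)/2).round(1),np.arctan2(d[1],d[0]).round(3))
E
```

```text
[498.7 264.    8. ] [352.2 281.4   8. ] 147.6 [425.4 272.7   8. ] -0.118
```

move_arm(
  targets=[0,0.003,-0.02,0,-0.02,0.04,0.04,-0.002,0,-0.03,0,0,0,0.04,-0.002,0,-0.03,0,0,0,0.04,0,0,-0.01,0,0,0,0.04,0,0,0,0,0,0,0.04,0,0,0,0,0,0,0.04],
)

```text
time_s: 41.62
tcp_pos: [431.0, 275.8, 65.2]
tcp_rot: [-3.129, -0.012, -0.101]
contact_force: [0.1, 0.2, -0.4]
gripper_width: 39.7
```

```bash
python3 look.py w52.png; python3 - <<'E'
from h import *
need([426,270.5,13],[np.pi,0,-.107])
E
```

```text
41.6667 [431.6 276.   65.9] [-3.128 -0.014 -0.101] 39.9 [ 1.1 -0.2  0.6] [0.46 0.1  1.72 0.   1.3  2.13]
t 41.67 at [431.6 276.   65.9] [-3.128 -0.014 -0.101] w 39.9 f [ 1.1 -0.2  0.6]
need mm [ -5.6  -5.5 -52.9] rot [-0.012  0.015 -0.006]
```

View pics/w52.png

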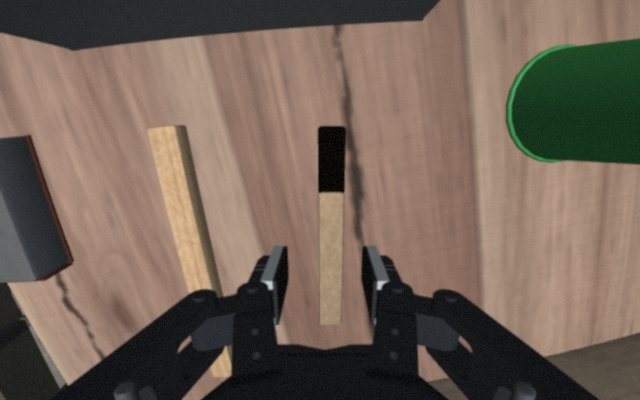

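Target centre (426, 271.5).

move_arm(
  targets=[-0.006,-0.004,-0.012,-0.012,0.014,-0.008,0.04,-0.003,-0.001,-0.018,0,0.003,0,0.04,-0.002,0,-0.013,0,0.003,0,0.04,0,0,0,0,0,0,0.04,0,0,0,0,0,0,0.04],
)

```text
time_s: 42.08
tcp_pos: [425.3, 272.8, 28.4]
tcp_rot: [-3.136, -0.006, -0.111]
contact_force: [0.4, -0.3, 0.4]
gripper_width: 39.9
```

```bash
python3 look.py w53.png; python3 - <<'E'
from h import *
need([426,271.5,12],[np.pi,0,-.112])
E
```

```text
42.1333 [425.1 272.7  28.3] [-3.136 -0.006 -0.111] 40.1 [-0.9 -0.4  0.3] [0.46 0.13 1.77 0.   1.24 2.14]
t 42.13 at [425.1 272.7  28.3] [-3.136 -0.006 -0.111] w 40.1 f [-0.9 -0.4  0.3]
need mm [  0.9  -1.2 -16.3] rot [-0.005  0.006 -0.001]
```

View pics/w53.png

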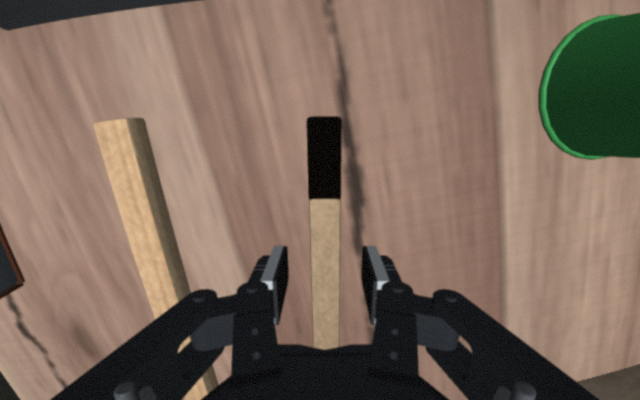

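move_arm(
  targets=[0,-0.001,-0.01,-0.004,0.004,0,0.04,0,0,-0.006,0,0.002,0,0.04,0,0,0,0,0,0,0.04,0,0,0,0,0,0,0.02,0,0,0,0,0,0,0.005,0,0,0,0,0,0,0.005,0,0,0,0,0,0,0.005,0,0,0,0,0,0,0.005],
)

```text
time_s: 42.8
tcp_pos: [427.2, 272.6, 13.4]
tcp_rot: [-3.139, -0.004, -0.111]
contact_force: [0.1, -0.1, 0.0]
gripper_width: 15.9
```

```bash
python3 look.py w54.png
```

```text
42.85 [427.2 272.6  13.4] [-3.139 -0.004 -0.111] 16.1 [ 0.2  1.  -0.1] [0.46 0.15 1.77 0.   1.21 2.14]
```

View pics/w54.png

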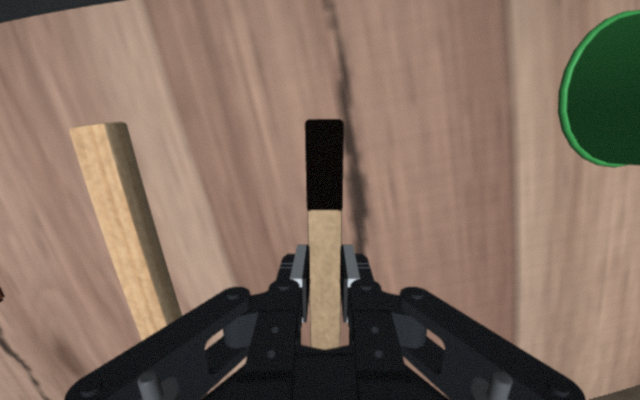

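move_arm(
  targets=[0,0,0.03,0,0,0,0.005,0,0,0.04,0,0,0,0.005,0,0,0.04,0,0,0,0.005,0,0,0.04,0,0,0.11,0.005,0,0,0.04,0,0,0.12,0.005,0.01,0,0.04,0,0,0.12,0.005,0.02,0.005,0.03,0,0,0.12,0.005,0.02,0.005,0.02,0,0,0.12,0.005,0.02,0.005,0,0,0,0.12,0.005,0.02,0.005,0,0,0,0.12,0.005],
)

```text
time_s: 43.68
tcp_pos: [508.7, 289.0, 307.3]
tcp_rot: [3.125, -0.003, 0.751]
contact_force: [0.0, 1.1, -0.2]
gripper_width: 15.8
```

move_arm(
  targets=[0.018,0.005,0,0,0,0.12,0.005,0.018,0.005,0,0,0,0.12,0.005,0.018,0.005,0,0,0,0.12,0.005,0.018,0.005,0,0,0,0.12,0.005,0.015,0.005,0,0,0,0.12,0.005,0.01,0,0,0,0,0.12,0.005,0.005,0,0,0,0,0.06,0.005,0,0,0,0,0,0,0.005,0,0,0,0,0,0,0.005],
)

```text
time_s: 44.43
tcp_pos: [619.7, 315.7, 306.2]
tcp_rot: [3.126, -0.006, 1.564]
contact_force: [-0.3, -0.3, -0.1]
gripper_width: 15.7
```

```bash
python3 look.py w55.png; python3 - <<'E'
from h import *
need([629,312,205],binrot(0))
E
```

```text
44.4833 [619.5 315.6 306. ] [ 3.126 -0.006  1.564] 15.7 [ 0.  -0.1  0.4] [ 0.39  0.41  0.85 -0.    1.86  0.4 ]
t 44.48 at [619.5 315.6 306. ] [ 3.126 -0.006  1.564] w 15.7 f [ 0.  -0.1  0.4]
need mm [   9.5   -3.6 -101. ] rot [-0.006  0.016 -0.053]
```

View pics/w55.png

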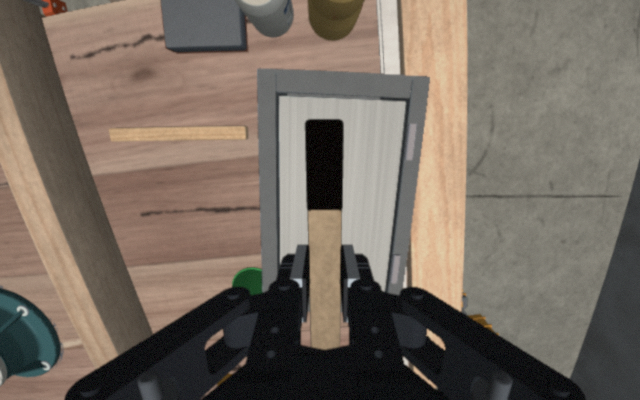

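move_arm(
  targets=[0.008,-0.003,-0.02,-0.006,0.014,-0.05,0.005,0.001,0,-0.03,0,0.002,0,0.005,0,0,-0.03,0,0.002,0,0.005,0,0,-0.01,0,0,0,0.005,0,0,0,0,0,0,0.005,0,0,0,0,0,0,0.005],
)

```text
time_s: 44.98
tcp_pos: [625.8, 313.1, 218.6]
tcp_rot: [3.138, -0.003, 1.506]
contact_force: [-0.9, -0.4, 0.2]
gripper_width: 15.6
```

```bash
python3 - <<'E'
from h import *
need([629,312,150],binrot(0))
E
```

```text
t 44.98 at [625.8 313.1 218.6] [ 3.138e+00 -3.000e-03  1.506e+00] w 15.6 f [-0.9 -0.4  0.2]
need mm [  3.2  -1.1 -68.6] rot [-0.002  0.004  0.004]
```

move_arm(
  targets=[0.002,-0.001,-0.02,0,0.003,0.003,0.005,0.001,0,-0.02,0,0.002,0,0.005,0,0,-0.015,0,0.002,0,0.005,0,0,-0.008,0,0.002,0,0.005,0,0,0,0,0,0,0.005],
)

```text
time_s: 45.4
tcp_pos: [632.7, 314.3, 170.1]
tcp_rot: [3.126, -0.012, 1.509]
contact_force: [-3.6, -1.4, -1.0]
gripper_width: 16.0
```

```bash
python3 look.py w56.png;python3 - <<'E'
from h import *
need([628,312,148],binrot(0))
E
```

```text
45.45 [632.6 314.5 171.2] [ 3.125 -0.012  1.509] 16.1 [-2.9  0.1  1. ] [0.38 0.44 1.07 0.   1.61 0.44]
t 45.45 at [632.6 314.5 171.2] [ 3.125 -0.012  1.509] w 16.1 f [-2.9  0.1  1. ]
need mm [ -4.6  -2.5 -23.2] rot [-0.011  0.017  0.002]
```

View pics/w56.png

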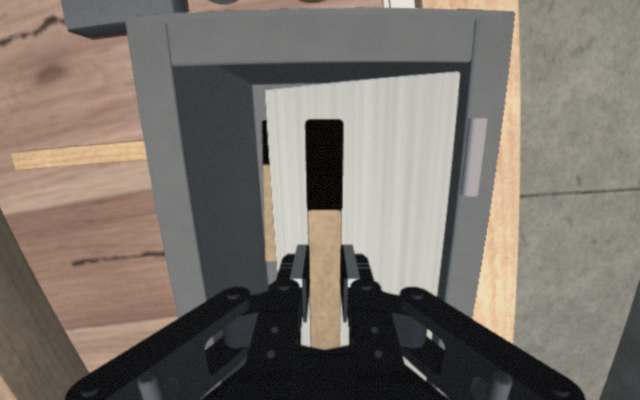

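move_arm(
  targets=[-0.004,-0.002,-0.01,-0.01,0.015,0.002,0.005,-0.001,0,-0.012,0,0.003,0,0.005,0,0,-0.004,0,0.002,0,0.005,0,0,0,0,0,0,0.005],
)

```text
time_s: 45.78
tcp_pos: [629.6, 313.9, 150.9]
tcp_rot: [3.135, -0.006, 1.512]
contact_force: [-0.3, -0.3, 2.2]
gripper_width: 16.3
```

```bash
python3 look.py w57.png;python3 - <<'E'
from h import *
need([628,312,148],binrot(0))
E
```

```text
45.8333 [629.5 313.9 151. ] [ 3.135 -0.006  1.512] 16.1 [-1.4  0.5  1. ] [0.38 0.45 1.1  0.   1.58 0.44]
t 45.83 at [629.5 313.9 151. ] [ 3.135 -0.006  1.512] w 16.1 f [-1.4  0.5  1. ]
need mm [-1.5 -1.9 -3. ] rot [-0.005  0.007 -0.001]
```

View pics/w57.png

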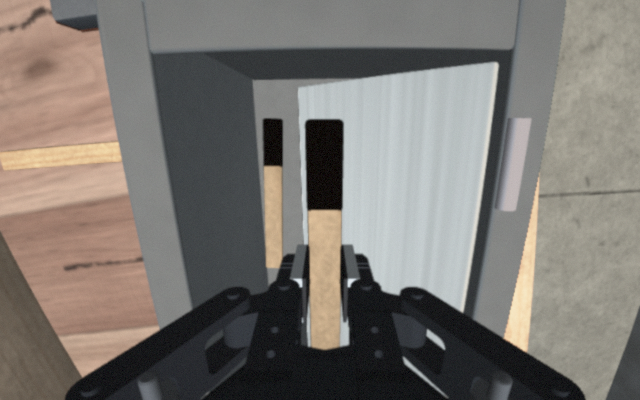

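move_arm(
  targets=[-0.001,-0.001,-0.005,-0.004,0.006,0,0.005,0,0,0,0,0,0,0.045,0,0,0,0,0,0,0.045,0,0,0,0,0,0,0.045,0,0,0,0,0,0,0.045],
)

```text
time_s: 46.25
tcp_pos: [633.5, 312.3, 146.8]
tcp_rot: [3.13, -0.003, 1.51]
contact_force: [-4.8, 1.1, 2.6]
gripper_width: 44.7
```

```bash
python3 look.py w58.png
```

```text
46.3 [633.5 312.3 146.8] [ 3.13e+00 -3.00e-03  1.51e+00] 45.0 [0.  0.4 4. ] [ 0.38  0.46  1.1  -0.    1.57  0.44]
```

View pics/w58.png

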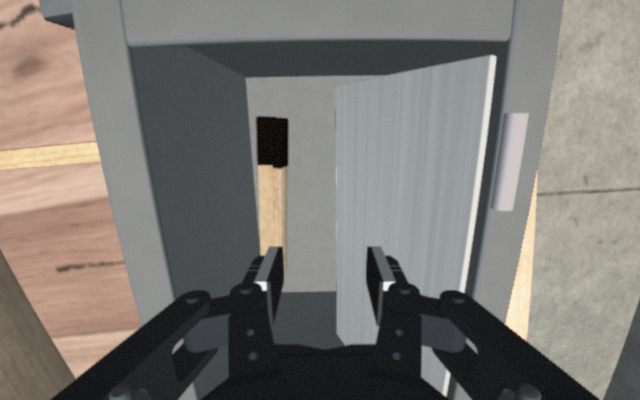

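Both sticks are on the floor of the box. Retreat and do the final checks.

move_arm(
  targets=[0,0,0.03,0,0,0,0.045,0,0,0.04,0,0,0,0.045,0,0,0.04,0,0,0,0.045,-0.03,-0.02,0.03,0,0,0,0.045,-0.03,-0.02,0,0,0,0,0.045,-0.03,-0.02,0,0,0,0,0.045,-0.03,-0.02,0,0,0,0,0.045,-0.03,-0.01,0,0,0,0,0.045,0,0,0,0,0,0,0.045,0,0,0,0,0,0,0.045],
)

```text
time_s: 47.13
tcp_pos: [477.5, 219.6, 273.5]
tcp_rot: [-3.136, 0.009, 1.51]
contact_force: [0.1, -0.5, 0.1]
gripper_width: 44.9
```

```bash
python3 look.py w59.png; python3 - <<'E'
from h import *
p=cam("side");save(p,"d59.png",(200,90,440,330),2.5)
s=cam("scene");save(s,"s59.png",(140,90,460,390),2.5)
save(s,"s60.png",(290,60,450,180),5);save(p,"d60.png",(290,190,430,310),5)
E
```

```text
47.1833 [477.6 219.8 273.6] [-3.135  0.009  1.51 ] 45.0 [-1.  -0.1 -0.7] [ 0.33  0.04  1.36 -0.01  1.75  0.39]
```

View pics/d59.png

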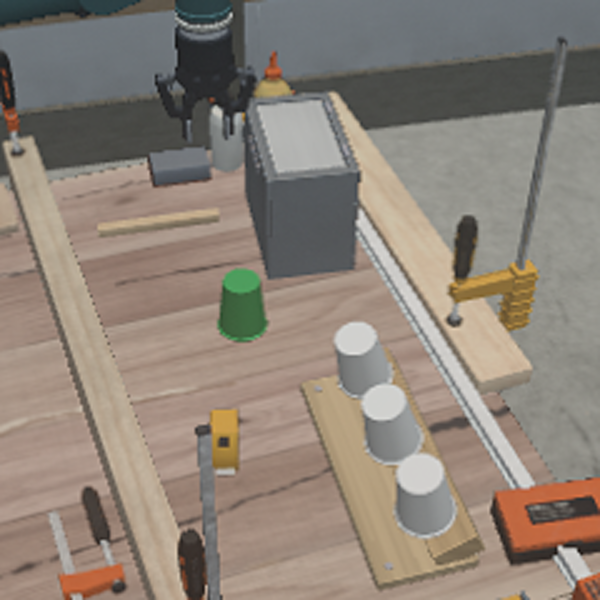

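View pics/s59.png

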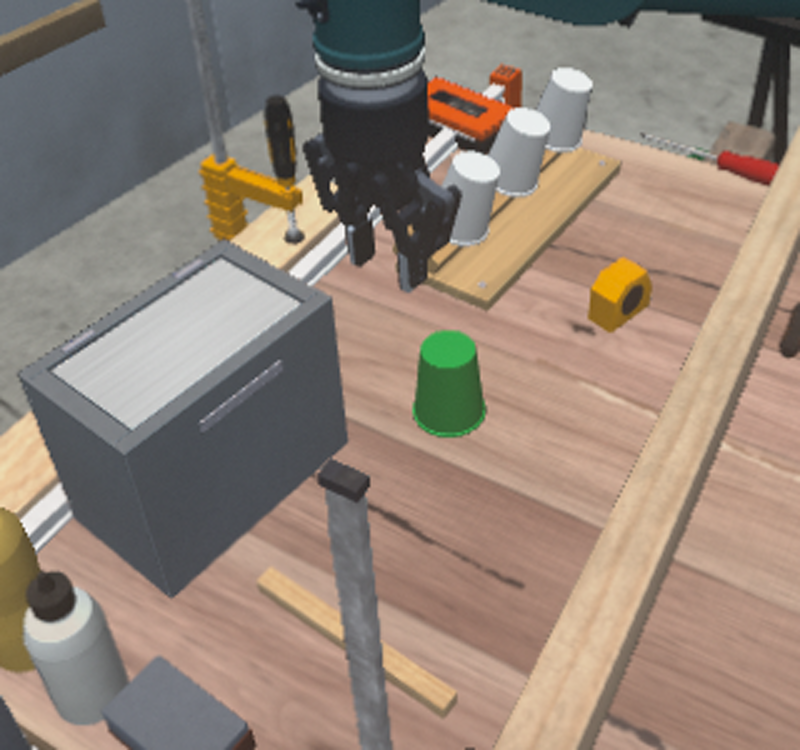

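View pics/s60.png

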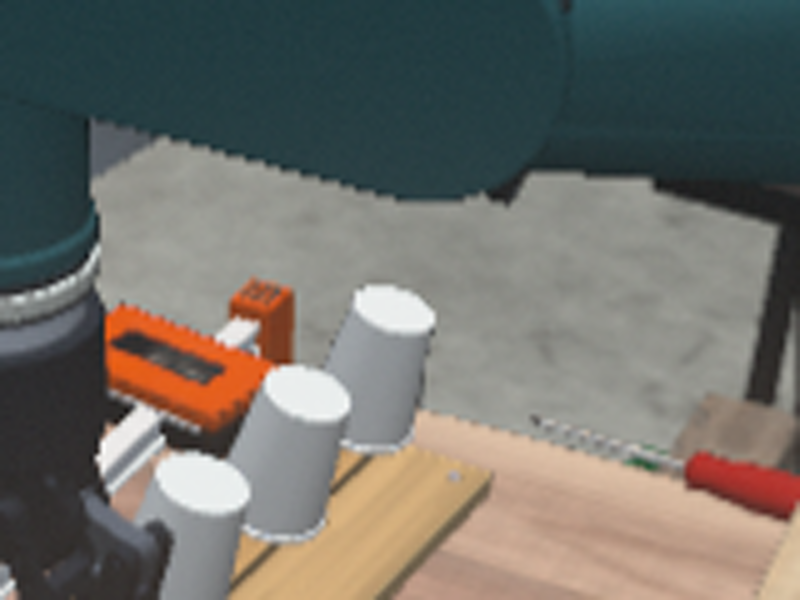

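View pics/d60.png

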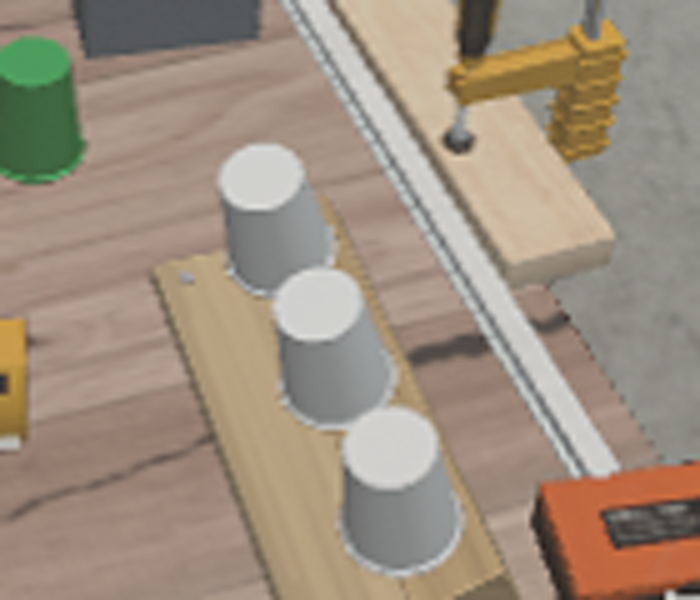

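View pics/w59.png

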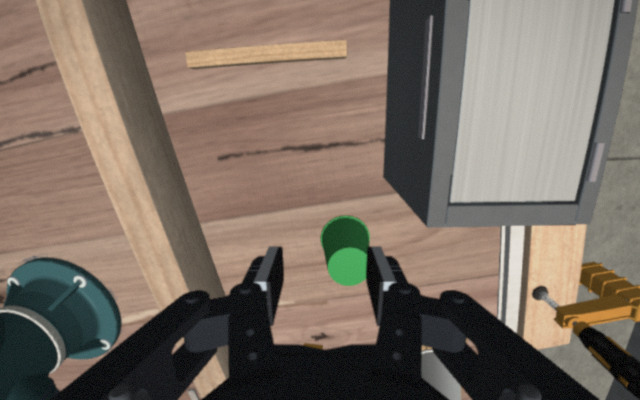

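```bash
python3 - <<'E'
from h import *
s=cam("scene");d=cam("side")
for a,b in [((203,482),(262,176)),((307,393),(318,303)),((395,310),(391,448))]:
    print([x.round(1) for x in tri(s,np.array(a)/5+[290,60],d,np.array(b)/5+[290,190])])
for t in("stick_1_centre",):
  for p in (s,d): print([(round(k["p"],2),px(k["centre"]).round()) for k in nets.trace(t,p)])
o=r.observe();print(o["time_s"],o["contact_force"])
E
```

```text
[array([609.9, -93.3, 144.6]), np.float64(3.6)]
[array([ 613. , -206.6,  144.5]), np.float64(3.5)]
[array([ 621. , -323.1,  144.6]), np.float64(3.8)]
[(0.29, array([276., 344.]))]
[(0.44, array([369., 289.])), (0.37, array([323., 164.]))]
47.4833 [ 0.58937944 -0.35433224  0.25354314]
```

```bash
python3 -c "
from cell import job,r
print(job.sign_off(), r.observe()['time_s'])"
```

```text
the job is handed in; nothing more can be done
the job is handed in; nothing more can be done
```

The job is handed in at about 47.5 s. All three white cups hang mouth-down on the rack, one to a peg, and both used sticks are inside the waste box with the flap shut.

**Cups:** I pushed each cup down its peg until the wrist felt it stop, at about 20 to 45 N. The last check put all three bases at about 144.6 mm, which matches a fully seated cup. The two cameras disagreed by about 3.5 mm on each position, within the bias I saw all along.

The third cup was found lying on its side against the rack partway through. I think this was the expected knock, because the arm was working elsewhere at the time. I stood it up mouth-down again and then hung it.

**Sticks:** I carried each stick through the flap and opened the jaws. The wrist picture then showed it on the box floor, and from above the flap looks shut and level. I saw two used sticks at the start and none left on the table. The network's low-confidence stick reports in the last pictures (0.29 to 0.44) fall on the clean strip, a hung cup and the box.

**Bystanders:** The tape measure, clean strip and green cup look unmoved in the last pictures. I judged that by eye and did not measure them again.

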